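# Turn the make-up brushes over and rack the palm mirrors

### The arm

A 6-joint arm with a two-finger parallel gripper is mounted at the origin on the work surface. World frame = base frame: x ahead of the robot, y to its left, z up, the work surface at z = 0. Lengths are in m, angles in degrees, forces in N, time in s.
With the tool pointing down it reaches from about 0.25 to 0.725 m from the base axis. Payload 4 kg.
Tool frame: the origin (TCP) lies at the centre of the arm's flange, where the gripper is bolted on; the fingertips stand 173 mm ahead of it and the grasp point (between the pads) lies 155 mm ahead of it; z points along the fingers, y is the direction in which the jaws open and shut (so a half turn about z gives the same grasp; the last joint's range is limited). The gripper opens to 85 mm and grips with 20 to 120 N. Pads are 22 mm wide; open, the fingers measure 114 mm over their backs; the gripper's body (76 mm by 85 mm) begins 54 mm behind the grasp point. The pads swing forward as they close: fully open they stand 13 mm farther back than shut.
Start: joints at [69.844, 13.785, 0.286, 76.501, 0, 90], TCP at [0.172, 0.469, 0.405] pointing down, gripper open.
Joint ranges: [-155.79, 155.79], [-60.16, 107.12], [-62.33, 73.08], [-114, 123.19], [-81.49, 82.49], [-180, 180]. Speed limits (degrees/s): [159.86, 159.86, 180, 180, 180, 180].

### API

Orientations are given as [roll, pitch, yaw] about the fixed x, y, z axes, in that order (R = Rz(yaw) Ry(pitch) Rx(roll)).
In Python, from station import robot, optics gives the robot as it stands.
- The arm moves only by the tool arm_command, never from a script. Its argument "motion" is a list of rows, each a list of 3 entries, a list of its own where there are three numbers: the shift along the tool's x, y, z as a fraction of full scale, then the turn, a rotation vector about the tool's x, y, z as a fraction of full scale, then the gripper's target within -1 to 1 (fully open at 1, half-way at 0, shut at -1). A call has 1 to 12 rows; each row is the pose to reach, as a shift and turn from the pose commanded when the call began, along the tool's axes at that moment; what a row does not reach only later rows make up. Full scale, the value 1, is 10 cm for a shift and 30 degrees for a turn. A row lasts 1/10 s, in which the tool goes at most 50 mm and 8.59 degrees, less where a joint would pass 70% of its speed; a pose out of reach is approached as far as the arm can. A call with a number of a shift or a turn outside -1 to 1 is refused whole. A call with a gripper value outside its range is refused whole. The fingers move at their own pace and stop on an object; "squeeze" is the grip in N (left out, the last holds). Time passes only in rows, so rows that repeat a pose let the fingers close. It gives the time, the measured TCP pose, the force and the opening at its end, in the units of the state.
- robot.get_state(): the state, without advancing time (a new reading comes with each control period).
- optics.grab_frame(name): name is "scene" or "top" or "wrist"; returns (picture, depth): 400x640x3 uint8, red, green, blue; 400x640 float32, m along the optical axis (not along the pixel's ray), 0 where there is no reading.
- optics.camera_params(name): a dict with "camera_matrix" (3x3 intrinsics, pixels), "rvec" (rotation vector, rad) and "tvec" (3), from world to camera coordinates, as OpenCV has them; the wrist camera has in their place "tool_from_camera" (4x4, takes a point from camera to tool coordinates, whose origin is the TCP and whose axes are the flange's). Camera axes: x right, y down, z forward; pixel columns grow to the right and rows downward; lengths in m; the calibration is good to about 2 mm. The wrist camera is an equidistant fisheye: a pixel r from the principal point sees the ray r / f radians off the axis. A picture is of the moment at which its call begins: read the wrist's pose just before it. camera_params takes no time and is no camera call.
- robot.hand_in(): hands the job in, once; it reports no verdict.
The state is a dict: "t": time; "q": joint angles; "joint_vel": joint speeds; "joint_efforts": joint torques, N m; "tcp_pos": TCP position; "tool_rot": TCP orientation; "contact_force": force on the tool from outside, world axes, zero at the start; "ft_torque": the same for the moment, N m; "finger_gap": finger opening in m.
Only numpy, scipy, OpenCV 4.12 (cv2) and the standard library are available. Lean on these libraries where they do the work, as an engineer would, in place of code of your own. Each camera call takes 0.05 s, during which the arm holds its last target.

### The job

Put the stylist's things in order on the crate: every make-up brush has been left bristles-down in the wooden stand, so pull each one out, turn it end for end and put it back in the same pocket handle-down, pushed or dropped right to the bottom, bristles up. Stand every palm mirror on edge in the slotted rack, one to a slot, grip end up, its far end right down on the slot floor and its glass face leaning back against the taller rear board. Leave the tealight dish, the screw-top tub, the bead box and the earring tray where they are.

Things in the scene. Friction and masses are not known exactly. Their poses are not given: they have to be found in the camera images.
- rest_top (a point): white ceramic brush rest (fixed, a free halfway place): point 60 mm above the glass midway between two V forks (10 mm thick) at -50 and +50 mm along its x axis. A brush handle laid in both Vs lies level with its axis at this point. V arms rise 45 deg to either side (y), up to 76 mm above the glass and 27 mm off the middle. Foot plate 130 x 60 x 10 mm
- pocket1 (a point): centre of the inner floor of pocket 1 of the wooden brush stand (fixed; 3 open square pockets in a row along its y, 60 mm apart). Pockets are 26 x 26 mm inside, 75 mm deep along the lean, walls 4 mm, and lean 20 deg from vertical towards the stand's +x, roughly away from the robot. Axes: the stand's, z up
- pocket2 (a point): centre of the inner floor of pocket 2 of the wooden brush stand (fixed; 3 open square pockets in a row along its y, 60 mm apart). Pockets are 26 x 26 mm inside, 75 mm deep along the lean, walls 4 mm, and lean 20 deg from vertical towards the stand's +x, roughly away from the robot. Axes: the stand's, z up
- pocket3 (a point): centre of the inner floor of pocket 3 of the wooden brush stand (fixed; 3 open square pockets in a row along its y, 60 mm apart). Pockets are 26 x 26 mm inside, 75 mm deep along the lean, walls 4 mm, and lean 20 deg from vertical towards the stand's +x, roughly away from the robot. Axes: the stand's, z up
- brush1_mid (a point): make-up brush 1 (may be absent): middle of its 195 mm length. z axis runs from bristle tip to handle end. Round dark handle 12 mm thick up to 130 mm from its end, metal ferrule from 130 to 150 mm, round firm bristle head 20 mm thick over the last 45 mm. About 35 g, balance point 104 mm from the handle end. Starts head-down in pocket 1, leaning about 7 deg more than the pocket
- brush1_end (a point): centre of the handle's end face of brush 1 (axes as brush1_mid)
- brush2_mid (a point): make-up brush 2 (may be absent): middle of its 195 mm length. z axis runs from bristle tip to handle end. Round dark handle 12 mm thick up to 130 mm from its end, metal ferrule from 130 to 150 mm, round firm bristle head 20 mm thick over the last 45 mm. About 35 g, balance point 104 mm from the handle end. Starts head-down in pocket 2, leaning about 7 deg more than the pocket
- brush2_end (a point): centre of the handle's end face of brush 2 (axes as brush2_mid)
- brush3_mid (a point): make-up brush 3 (may be absent): middle of its 195 mm length. z axis runs from bristle tip to handle end. Round dark handle 12 mm thick up to 130 mm from its end, metal ferrule from 130 to 150 mm, round firm bristle head 20 mm thick over the last 45 mm. About 35 g, balance point 104 mm from the handle end. Starts head-down in pocket 3, leaning about 7 deg more than the pocket
- brush3_end (a point): centre of the handle's end face of brush 3 (axes as brush3_mid)
- mirror1_grip (a point): centre of the grip block of palm mirror 1 (may be absent). Plate 100 (its x) x 80 (its y) x 6 mm, about 100 g, wooden back; the block, 24 (x) x 14 (y) x 40 (z) mm, stands on the back 28 mm from the plate's middle towards the +x (grip) end; this point is 23 mm above the plate's mid-plane. Starts lying glass face down, block up; z points out of the back
- mirror1_foot (a point): middle of the end edge of palm mirror 1 farthest from the grip (its -x end), at mid-thickness (axes as mirror1_grip)
- mirror2_grip (a point): centre of the grip block of palm mirror 2 (may be absent). Plate 100 (its x) x 80 (its y) x 6 mm, about 100 g, wooden back; the block, 24 (x) x 14 (y) x 40 (z) mm, stands on the back 28 mm from the plate's middle towards the +x (grip) end; this point is 23 mm above the plate's mid-plane. Starts lying glass face down, block up; z points out of the back
- mirror2_foot (a point): middle of the end edge of palm mirror 2 farthest from the grip (its -x end), at mid-thickness (axes as mirror2_grip)
- mirror3_grip (a point): centre of the grip block of palm mirror 3 (may be absent). Plate 100 (its x) x 80 (its y) x 6 mm, about 100 g, wooden back; the block, 24 (x) x 14 (y) x 40 (z) mm, stands on the back 28 mm from the plate's middle towards the +x (grip) end; this point is 23 mm above the plate's mid-plane. Starts lying glass face down, block up; z points out of the back
- mirror3_foot (a point): middle of the end edge of palm mirror 3 farthest from the grip (its -x end), at mid-thickness (axes as mirror3_grip)
- slot1 (a point): slot 1 of 3 in the fixed plywood rack: its floor's middle, 12 mm above the glass. Slots run along y (96 mm between 45 mm high side boards), 85 mm apart along x (slot3 farthest along +x, away from the robot). Each lies between 4 mm boards: the rear (+x) leans 25 deg from vertical to +x, 60 mm long; the front 17 deg, 42 mm. Gap 14 mm at the floor, 20 mm at the front one's top. Block goes on the -x side
- slot2 (a point): slot 2 of 3 in the fixed plywood rack: its floor's middle, 12 mm above the glass. Slots run along y (96 mm between 45 mm high side boards), 85 mm apart along x (slot3 farthest along +x, away from the robot). Each lies between 4 mm boards: the rear (+x) leans 25 deg from vertical to +x, 60 mm long; the front 17 deg, 42 mm. Gap 14 mm at the floor, 20 mm at the front one's top. Block goes on the -x side
- slot3 (a point): slot 3 of 3 in the fixed plywood rack: its floor's middle, 12 mm above the glass. Slots run along y (96 mm between 45 mm high side boards), 85 mm apart along x (slot3 farthest along +x, away from the robot). Each lies between 4 mm boards: the rear (+x) leans 25 deg from vertical to +x, 60 mm long; the front 17 deg, 42 mm. Gap 14 mm at the floor, 20 mm at the front one's top. Block goes on the -x side
- tealight_dish: empty blue ceramic tealight dish, 84 mm wide, 24 mm high; bystander, origin under its centre
- round_tub: round white plastic tub with grey screw lid, 76 mm wide, 63 mm high; bystander, origin under its centre
- bead_box: dark wooden prayer bead box with sliding door on top, 70 x 110 x 46 mm; bystander, origin under its centre
- earring_tray: grey hard silicone earring tray, 90 x 130 x 18 mm; bystander, origin under its centre
Things that resemble listed ones, but are neither listed nor needed, are in the scene too. Leave any turquoise look-alike of the part that bears brush3_mid alone.

How it is judged:
By the outcome, as a careful person would: the job done as asked, in the order asked, and still so for the second after the job is handed in, with the robot touching nothing.
Of brush1, brush2, brush3 only 2 to 3 are there at a start; the rules pass over those that are not, and their reading is None.
Of mirror1, mirror2, mirror3 only 2 to 3 are there at a start; the rules pass over those that are not, and their reading is None.
At some moment in a run one of mirror1, mirror2, mirror3 may be knocked a few centimetres aside while the robot is not near it.
It also fails if it takes over 210 s, if anything falls off the work surface, if the arm or the gripper's body presses on something with over 40 N, if the wrist force passes 120 N, or if a joint passes its speed limit or range.

## Working session

There is one attempt and no reset: what is moved stays moved. The work goes in short steps, Python scripts to look and compute and a tool call to move; the robot and the scene stay as the last step left them, time stands still between calls to the robot, and variables do not carry over. Pictures are saved under pics/ and viewed, and the job is handed in when it is done.

Besides the shell and the picture viewer there is one more tool, called as a command line: name --argument value ..., lists and objects as JSON in quotes. arm_command: Moves the arm, as the interface text tells. Shift numbers are shares of 10 cm and turn numbers shares of 30 degrees, none past 1 either way. Its arguments: {"type":"object","properties":{"motion":{"type":"array","items":{"type":"array"}},"squeeze":{"type":"number"}},"required":["motion"]}

```bash
ls; mkdir -p pics
cat > g.py <<'E'
import numpy as np, cv2, sys
from station import robot, optics
def save(n,name):
    im,d=optics.grab_frame(n); cv2.imwrite(f'pics/{name}.png',im[:,:,::-1]); np.save(f'pics/{name}.npy',d); return im,d
E
python3 - <<'E'
from g import *
print(robot.get_state())
for n in ['scene','top','wrist']:
    save(n,n+'0'); print(n,optics.camera_params(n))
print(robot.get_state()['t'])
E
```

```text
pics
{'t': 0.0, 'q': array([ 6.98431512e+01,  1.38330555e+01,  2.14238824e-01,  7.65029901e+01,
       -1.54988712e-03,  8.99995706e+01]), 'joint_vel': array([ 0.0134779 , -0.01664876,  0.00259123,  0.08975681,  0.09587476,
       -0.03949181]), 'joint_efforts': array([ 5.55228835e-04, -3.72310817e+01,  2.52411532e+01,  1.69167953e-02,
        1.83410734e-04, -1.31630463e-05]), 'tcp_pos': array([0.17220644, 0.46912317, 0.40380861]), 'tool_rot': array([-1.79878193e+02,  1.54897079e-03,  1.59843584e+02]), 'contact_force': array([0.14307584, 0.31002632, 0.04232661]), 'ft_torque': array([-0.016446  ,  0.07350064,  0.03979232]), 'finger_gap': 0.08534047680241992}
scene {'camera_matrix': array([[361.5850061 ,   0.        , 314.0147046 ],
       [  0.        , 361.5850061 , 199.19966663],
       [  0.        ,   0.        ,   1.        ]]), 'rvec': array([ 1.9480724 ,  1.26296671, -0.61042632]), 'tvec': array([-0.15222565, -0.23992181,  1.65017413])}
top {'camera_matrix': array([[406.86995892,   0.        , 317.31234881],
       [  0.        , 406.86995892, 200.5887935 ],
       [  0.        ,   0.        ,   1.        ]]), 'rvec': array([ 2.15761064, -2.10942464,  0.21029997]), 'tvec': array([-0.11623114,  0.56022594,  1.05159528])}
wrist {'camera_matrix': array([[309.70691629,   0.        , 319.14800174],
       [  0.        , 309.70691629, 200.94976257],
       [  0.        ,   0.        ,   1.        ]]), 'tool_from_camera': array([[-2.89805272e-04, -9.64522167e-01, -2.64001716e-01,
         6.64482248e-02],
       [ 9.99999954e-01, -2.57166708e-04, -1.58189382e-04,
        -4.73691887e-04],
       [ 8.46847132e-05, -2.64001749e-01,  9.64522197e-01,
         3.07917444e-02],
       [ 0.00000000e+00,  0.00000000e+00,  0.00000000e+00,
         1.00000000e+00]])}
0.15
```

View pics/scene0.png

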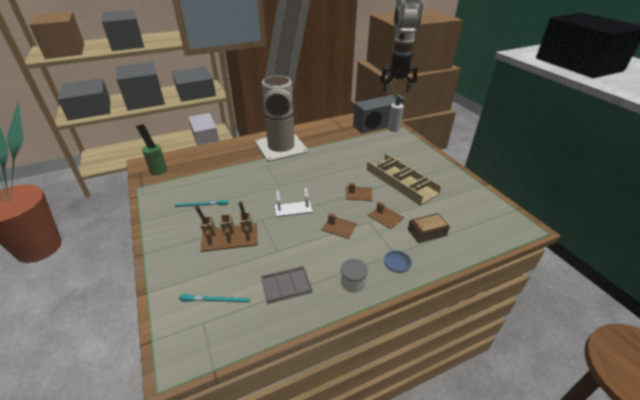

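View pics/top0.png

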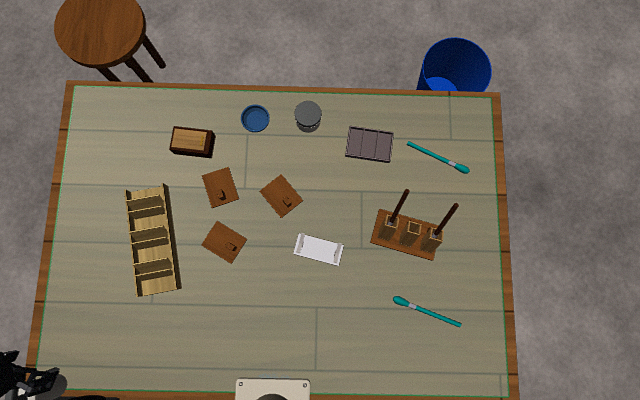

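View pics/wrist0.png

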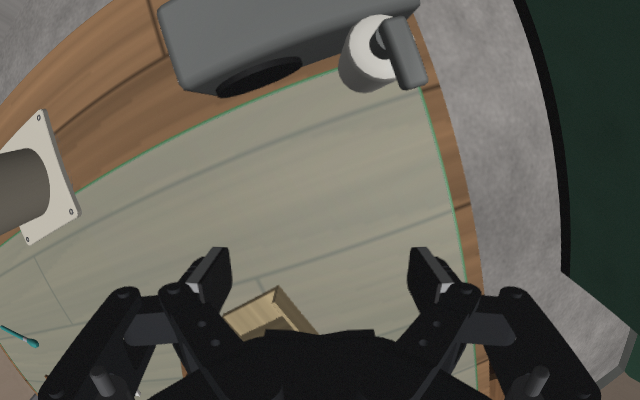

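The top view shows the rack at (152,240), mirrors at (220,187), (281,195) and (224,242), and the brush rest at (319,249). The stand is at (406,234), with brushes in its left and right pockets and the middle one empty.

```bash
cat >> g.py <<'E'
from scipy.spatial.transform import Rotation as R
def cam(n):
    p=optics.camera_params(n); Rm=cv2.Rodrigues(p['rvec'])[0]; return p['camera_matrix'],Rm,p['tvec']
def cloud(n,d):
    K,Rm,t=cam(n); v,u=np.mgrid[0:400,0:640]
    P=np.stack([(u-K[0,2])/K[0,0]*d,(v-K[1,2])/K[1,1]*d,d],-1)
    W=(P-t)@Rm; W[d==0]=np.nan; return W
def ray(n,u,v):
    K,Rm,t=cam(n); r=np.array([(u-K[0,2])/K[0,0],(v-K[1,2])/K[1,1],1.])@Rm; return -t@Rm, r
def onplane(n,u,v,z):
    c,r=ray(n,u,v); return c+r*(z-c[2])/r[2]
def proj(n,P):
    K,Rm,t=cam(n); q=Rm@np.asarray(P)+t; return (K@q)[:2]/q[2]
def crop(im,name,x0,y0,x1,y1,s):
    cv2.imwrite(f'pics/{name}.png',cv2.resize(im[y0:y1,x0:x1,::-1],None,fx=s,fy=s,interpolation=cv2.INTER_CUBIC))
E
python3 - <<'E'
from g import *
im=cv2.imread('pics/top0.png')[:,:,::-1]; d=np.load('pics/top0.npy')
crop(im,'c1',110,150,350,310,3.3); crop(im,'c2',360,170,480,260,6.5)
W=cloud('top',d)
for u,v in [(330,320),(150,320),(400,180),(220,200),(319,252)]: print(u,v,W[v,u])
ims=cv2.imread('pics/scene0.png')[:,:,::-1]; crop(ims,'c3',165,190,325,260,5)
ds=np.load('pics/scene0.npy'); print(cloud('scene',ds)[240,300])
crop(ims,'c4',320,145,460,250,5.5)
E
```

```text
330 320 [ 0.24587419 -0.14521902  0.00292211]
150 320 [ 0.23600423  0.33802751 -0.00293855]
400 180 [ 0.63845895 -0.34122523 -0.00111322]
220 200 [0.56636111 0.1700339  0.00483002]
319 252 [ 0.42681196 -0.11185751  0.00669163]
[ 0.58840329 -0.14553907 -0.0008928 ]
```

View pics/c1.png

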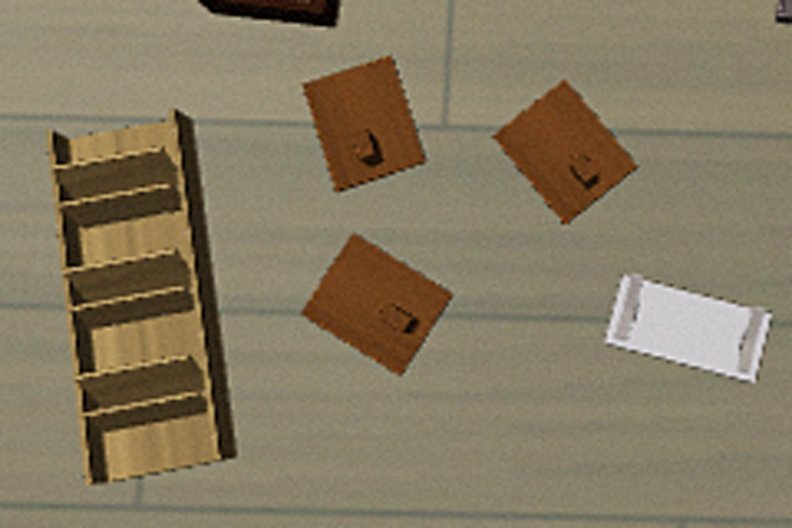

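View pics/c2.png

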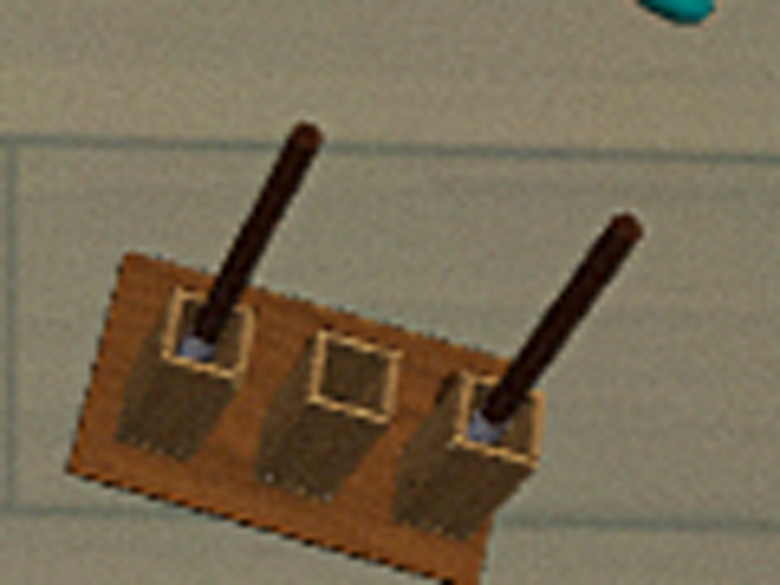

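View pics/c3.png

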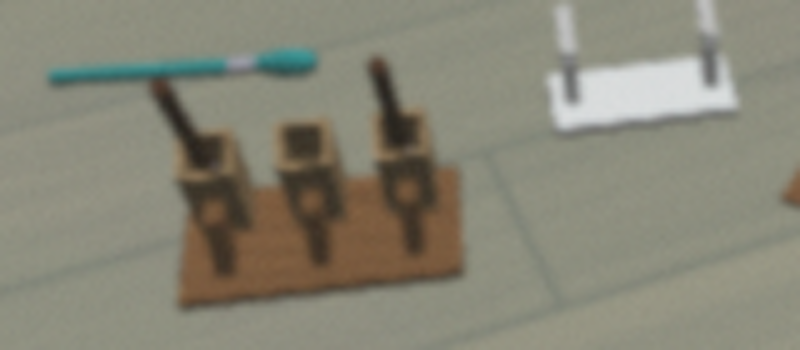

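View pics/c4.png

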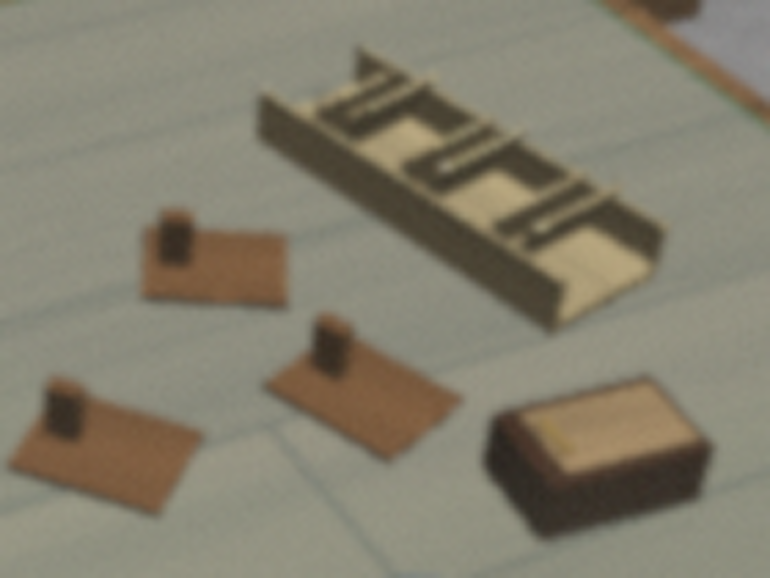

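Run:
```python
from g import *
im=cv2.imread('pics/top0.png')[:,:,::-1]
crop(im,'r1',115,175,195,305,4.6)
crop(im,'r2',190,155,310,270,5)
d=np.load('pics/top0.npy'); W=cloud('top',d)
# mirrors: brown mask on plane
hsv=cv2.cvtColor(im,cv2.COLOR_RGB2HSV)
for u,v in [(215,180),(275,190),(220,240),(280,320),(150,200)]: print(hsv[v,u],W[v,u])
m=((hsv[...,1]>120)&(hsv[...,0]<18)&(hsv[...,2]>50)).astype(np.uint8)
m[:160]=0;m[270:]=0;m[:,:190]=0;m[:,310:]=0
cs,_=cv2.findContours(m,cv2.RETR_EXTERNAL,cv2.CHAIN_APPROX_NONE)
for c in cs:
    if cv2.contourArea(c)<300: continue
    P=np.array([onplane('top',u,v,.006)[:2] for u,v in c[:,0,:]])
    r=cv2.minAreaRect((P*1000).astype(np.float32)); print(cv2.contourArea(c),r)
    x,y,w,h=cv2.boundingRect(c); sub=W[y:y+h,x:x+w].reshape(-1,3); 
    s=sub[(sub[:,2]>.033)&(sub[:,2]<.06)]; print('block',len(s),np.nanmean(s,0),np.nanmax(sub[:,2]))
```

```text
[ 13 189 116] [0.62254629 0.18658315 0.01011933]
[ 12 179 117] [0.59830798 0.01620958 0.00789232]
[ 14 191 115] [0.45375479 0.16244649 0.00664039]
[ 25  44 127] [nan nan nan]
[ 17 131  78] [0.55312987 0.34632063 0.05343743]
990.5 ((449.80389404296875, 152.20663452148438), (99.453369140625, 79.93001556396484), 60.361167907714844)
block 53 [0.43553325 0.12680586 0.04512862] 0.0493607656450888
922.5 ((583.9453125, 0.02639007568359375), (99.67233276367188, 79.66509246826172), 40.525421142578125)
block 50 [ 0.56182648 -0.01919306  0.04497729] 0.05236206408437155
912.0 ((604.6234741210938, 173.04701232910156), (100.07299041748047, 79.82716369628906), 20.458175659179688)
block 53 [0.57692377 0.16129673 0.04460354] 0.05064218722245038
```

View pics/r1.png

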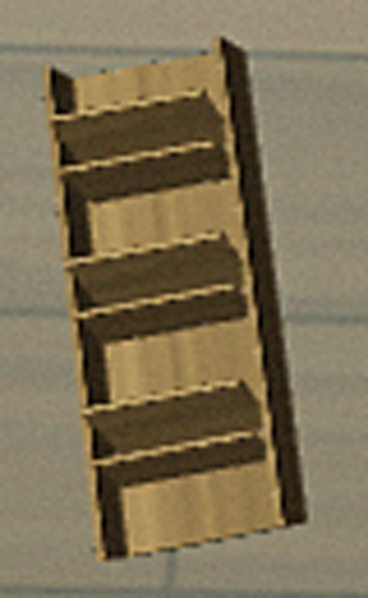

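View pics/r2.png

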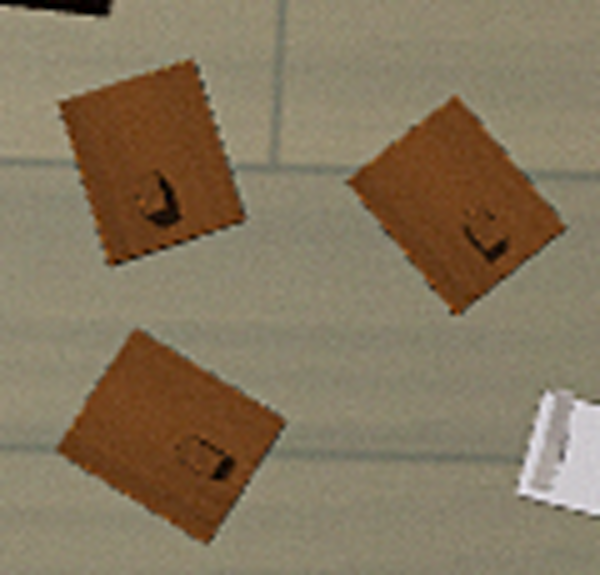

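```bash
cat >> g.py <<'E'
def tri(a,b):
    (c1,r1),(c2,r2)=ray('top',*a),ray('scene',*b)
    A=np.stack([r1,-r2],1); s=np.linalg.lstsq(A,c2-c1,rcond=None)[0]
    p,q=c1+s[0]*r1,c2+s[1]*r2; return (p+q)/2,np.linalg.norm(p-q)
E
python3 - <<'E'
from g import *
np.set_printoptions(precision=4,suppress=True)
for n,a,b in [('rimL',(392.1,221.7),(245.4,216)),('rimM',(414.5,228),(226.4,218.6)),('rimR',(436.9,234.6),(206.8,221.4)),('endL',(407.2,190.9),(240.4,203)),('endR',(456.3,204.8),(196.4,207))]:
    print(n,tri(a,b))
# base plate of stand
for c in [(125,255),(70,470),(475,580),(515,355)]: print('base',onplane('top',360+c[0]/6.5,170+c[1]/6.5,.010))
W=cloud('top',np.load('pics/top0.npy'))
for u,v in [(380,210),(374,240),(400,250),(425,255)]: print(W[v-1:v+2,u-1:u+2].reshape(-1,3).mean(0))
# rack
r=lambda x,y:(115+x/4.6,175+y/4.6)
S=[((50,120),(207,95)),((65,263),(223,237)),((85,411),(240,384))]
F=[((62,170),(213,146)),((77,315),(234,290)),((97,462),(252,434))]
for s,f in zip(S,F):
    a=[onplane('top',*r(*p),.0664) for p in s]; b=[onplane('top',*r(*p),.0522) for p in f]
    print('rear',a,'front',b)
print('side L',[onplane('top',*r(*p),.045) for p in [(46,68),(104,558)]],'R',[onplane('top',*r(*p),.045) for p in [(219,40),(285,522)]])
E
```

```text
rimL (array([ 0.505 , -0.2965,  0.0914]), np.float64(0.0038143739085724736))
rimM (array([ 0.4902, -0.3544,  0.0897]), np.float64(0.004992206812959606))
rimR (array([ 0.4746, -0.413 ,  0.0869]), np.float64(0.005221041906934276))
endL (array([ 0.5652, -0.3137,  0.195 ]), np.float64(0.0015379389976939964))
endR (array([ 0.534 , -0.43  ,  0.1964]), np.float64(0.000291488629829981))
base [ 0.5499 -0.2788  0.01  ]
base [ 0.4565 -0.2547  0.01  ]
base [ 0.4137 -0.4268  0.01  ]
base [ 0.5102 -0.447   0.01  ]
[ 0.5478 -0.2811  0.0095]
[ 0.4632 -0.264   0.0081]
[ 0.4372 -0.3362  0.0076]
[ 0.4249 -0.4048  0.0096]
rear [array([0.5464, 0.4044, 0.0664]), array([0.5633, 0.3158, 0.0664])] front [array([0.5195, 0.4009, 0.0522]), array([0.5357, 0.315 , 0.0522])]
rear [array([0.4641, 0.3872, 0.0664]), array([0.481 , 0.2993, 0.0664])] front [array([0.4358, 0.3836, 0.0522]), array([0.4521, 0.2954, 0.0522])]
rear [array([0.3813, 0.3675, 0.0664]), array([0.3982, 0.2824, 0.0664])] front [array([0.3532, 0.3639, 0.0522]), array([0.3707, 0.2781, 0.0522])]
side L [array([0.5812, 0.4198, 0.045 ]), array([0.3   , 0.3576, 0.045 ])] R [array([0.6006, 0.3198, 0.045 ]), array([0.322 , 0.2577, 0.045 ])]
```

```bash
cat >> g.py <<'E'
np.set_printoptions(precision=4,suppress=True)
def pose():
    s=robot.get_state(); return s, np.array(s['tcp_pos']), R.from_euler('xyz',s['tool_rot'],degrees=True).as_matrix()
def ori(yaw,down,up=True):
    # tool z at yaw, 'down' deg below horizontal, jaws horizontal; up: tool x upward
    y,d=np.radians([yaw,down]); z=np.array([np.cos(d)*np.cos(y),np.cos(d)*np.sin(y),-np.sin(d)])
    h=np.array([-np.sin(y),np.cos(y),0.]); x=np.cross(h,z)
    if (x[2]>0)!=up: h=-h;x=-x
    return np.stack([x,h,z],1)
def tcp(g,Rm,l=.155): return np.asarray(g)-l*Rm[:,2]
def plan(wps,start=None,dec=2):
    """wps: (pos TCP,R); prints calls [shift],[turn],rows"""
    p,Rm=start if start else pose()[1:]
    for k,(P,Q) in enumerate(wps):
        for _ in range(15):
            sh=Rm.T@(P-p)/.1; rv=R.from_matrix(Rm.T@Q).as_rotvec(degrees=True)/30
            m=max(np.abs(sh).max(),np.abs(rv).max()); n=max(1,int(np.ceil(m-.02)))
            a=np.round(np.clip(sh/n,-1,1),dec); b=np.round(np.clip(rv/n,-1,1),dec)
            rows=int(np.ceil(max(np.linalg.norm(a)*2,np.linalg.norm(b)*3.5)))+1
            print(k,a.tolist(),b.tolist(),'rows',rows)
            p=p+Rm@a*.1; Rm=Rm@R.from_rotvec(b*30,degrees=True).as_matrix()
            if n==1: break
        print('   ->',p)
    return p,Rm
def st():
    s=robot.get_state(); print('t %.2f q'%s['t'],np.round(s['q'],1),'tcp',s['tcp_pos'],'rot',np.round(s['tool_rot'],1),'F',np.round(s['contact_force'],1),'gap %.4f'%s['finger_gap'])
E
python3 - <<'E'
from g import *
im=cv2.imread('pics/top0.png'); ims=cv2.imread('pics/scene0.png')
s,c=np.sin(np.radians(27)),np.cos(np.radians(27))
x=np.array([np.cos(np.radians(-14)),np.sin(np.radians(-14)),0])
a=x*s+np.array([0,0,c])
for e in [(.5652,-.3137,.195),(.534,-.43,.1964)]:
    for l in [0,.03,.06,.097,.12]:
        P=np.array(e)-l*a; print(l,P)
        for n,i in [('top',im),('scene',ims)]:
            u,v=np.round(proj(n,P)).astype(int); i[v,u]=(0,255,0)
crop(im[:,:,::-1],'k1',360,170,480,260,5); crop(ims[:,:,::-1],'k2',165,190,325,260,5)
E
```

```text
0 [ 0.5652 -0.3137  0.195 ]
0.03 [ 0.552  -0.3104  0.1683]
0.06 [ 0.5388 -0.3071  0.1415]
0.097 [ 0.5225 -0.303   0.1086]
0.12 [ 0.5123 -0.3005  0.0881]
0 [ 0.534  -0.43    0.1964]
0.03 [ 0.5208 -0.4267  0.1697]
0.06 [ 0.5076 -0.4234  0.1429]
0.097 [ 0.4913 -0.4193  0.11  ]
0.12 [ 0.4811 -0.4168  0.0895]
```

View pics/k1.png

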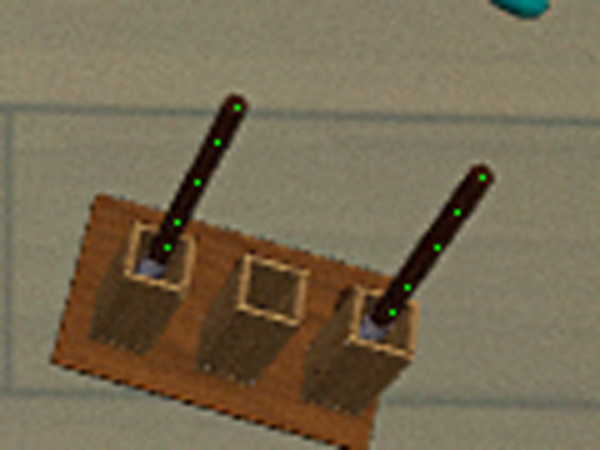

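View pics/k2.png

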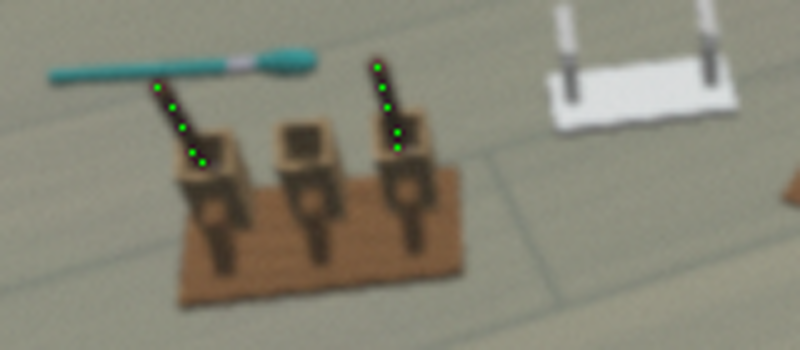

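arm_command --motion '[[[0,0,0],[0,0,-0.5],1],[[0,0,0],[0,0,-0.5],1],[[0,0,0],[0,0,-0.5],1]]'

```text
t: 0.45
tcp_pos: [0.1722, 0.4693, 0.4044]
tool_rot: [-180.0, -0.0, 174.8]
contact_force: [0.5, 0.1, 0.8]
finger_gap: 0.0851
```

```bash
python3 -c "
from g import *
st()"
```

```text
t 0.45 q [69.8 13.8  0.3 76.5  0.  75. ] tcp [0.1722 0.4693 0.4044] rot [-180.    -0.   174.8] F [0.5 0.1 0.8] gap 0.0851
```

Run:
```python
from g import *
Rg=ori(-14,27,False); G=np.array([.5225,-.303,.1086])
pre=tcp(G,Rg)-.09*Rg[:,2]
Rd=R.from_euler('xyz',[180,0,150],degrees=True).as_matrix()
plan([(np.array([.35,.25,.40]),R.from_euler('xyz',[180,-20,160],degrees=True).as_matrix()),(np.array([.35,-.05,.36]),ori(-10,45,False)),(pre,Rg)])
```

```text
0 [-0.66, -0.67, 0.01] [-0.03, 0.22, 0.16] rows 3
0 [-0.71, -0.62, -0.07] [-0.03, 0.22, 0.16] rows 3
0 [-0.74, -0.56, -0.16] [-0.03, 0.22, 0.17] rows 3
   -> [0.3502 0.2496 0.3995]
1 [-0.37, -0.94, 0.01] [-0.03, -0.72, -0.11] rows 4
1 [-0.29, -0.96, 0.11] [-0.02, -0.72, -0.12] rows 4
1 [-0.16, -0.97, 0.19] [-0.03, -0.72, -0.12] rows 4
   -> [ 0.3498 -0.0499  0.3601]
2 [0.34, -0.68, 0.32] [0.04, -0.2, 0.03] rows 3
2 [0.36, -0.68, 0.3] [0.04, -0.2, 0.03] rows 3
2 [0.39, -0.68, 0.27] [0.03, -0.2, 0.02] rows 3
   -> [ 0.3104 -0.2503  0.2196]
```

Run:
```python
from g import *
Rg=ori(-14,27,False); G=np.array([.5225,-.303,.1086])
pre=tcp(G,Rg)-.09*Rg[:,2]
plan([(np.array([.35,.25,.40]),ori(0,80,False)),(np.array([.35,-.05,.36]),ori(-10,45,False)),(pre,Rg)])
```

```text
0 [-0.66, -0.67, 0.01] [-0.01, -0.11, -0.06] rows 3
0 [-0.63, -0.7, 0.05] [-0.0, -0.11, -0.06] rows 3
0 [-0.6, -0.71, 0.09] [-0.01, -0.11, -0.05] rows 3
   -> [0.3496 0.2504 0.3997]
1 [0.02, -1.0, 0.13] [0.05, -0.39, 0.1] rows 4
1 [-0.0, -1.0, 0.15] [0.05, -0.39, 0.1] rows 4
1 [-0.03, -0.99, 0.18] [0.06, -0.39, 0.1] rows 4
   -> [ 0.3502 -0.0497  0.3606]
2 [0.34, -0.68, 0.32] [0.04, -0.2, 0.02] rows 3
2 [0.37, -0.68, 0.3] [0.03, -0.2, 0.03] rows 3
2 [0.38, -0.68, 0.27] [0.04, -0.2, 0.02] rows 3
   -> [ 0.3105 -0.2501  0.2201]
```

arm_command --motion '[[[-0.66,-0.67,0.01],[-0.01,-0.11,-0.06],1],[[-0.66,-0.67,0.01],[-0.01,-0.11,-0.06],1],[[-0.66,-0.67,0.01],[-0.01,-0.11,-0.06],1]]'

```text
t: 0.75
tcp_pos: [0.2337, 0.3936, 0.4035]
tool_rot: [179.9, 3.3, 176.2]
contact_force: [0.6, -0.6, 0.2]
finger_gap: 0.0852
```

arm_command --motion '[[[-0.63,-0.7,0.05],[0,-0.11,-0.06],1],[[-0.63,-0.7,0.05],[0,-0.11,-0.06],1],[[-0.63,-0.7,0.05],[0,-0.11,-0.06],1]]'

```text
t: 1.05
tcp_pos: [0.2927, 0.3203, 0.402]
tool_rot: [180.0, 6.6, 177.9]
contact_force: [-1.4, 0.4, 0.2]
finger_gap: 0.0856
```

arm_command --motion '[[[-0.6,-0.71,0.09],[-0.01,-0.11,-0.05],1],[[-0.6,-0.71,0.09],[-0.01,-0.11,-0.05],1],[[-0.6,-0.71,0.09],[-0.01,-0.11,-0.05],1]]'

```text
t: 1.35
tcp_pos: [0.3513, 0.2482, 0.3999]
tool_rot: [179.8, 10.0, 179.5]
contact_force: [-0.9, 0.5, -0.4]
finger_gap: 0.0851
```

arm_command --motion '[[[0.02,-1,0.13],[0.05,-0.39,0.1],1],[[0.02,-1,0.13],[0.05,-0.39,0.1],1],[[0.02,-1,0.13],[0.05,-0.39,0.1],1],[[0.02,-1,0.13],[0.05,-0.39,0.1],1]]'

```text
t: 1.75
tcp_pos: [0.3494, 0.1504, 0.3864]
tool_rot: [-179.6, 21.6, 176.7]
contact_force: [0.1, 0.1, -0.1]
finger_gap: 0.0854
```

arm_command --motion '[[[0,-1,0.15],[0.05,-0.39,0.1],1],[[0,-1,0.15],[0.05,-0.39,0.1],1],[[0,-1,0.15],[0.05,-0.39,0.1],1],[[0,-1,0.15],[0.05,-0.39,0.1],1]]'

```text
t: 2.15
tcp_pos: [0.3501, 0.0503, 0.3739]
tool_rot: [-179.7, 33.4, 173.4]
contact_force: [0.6, 0.6, -0.1]
finger_gap: 0.0855
```

arm_command --motion '[[[-0.03,-1,0.18],[0.06,-0.39,0.1],1],[[-0.03,-1,0.18],[0.06,-0.39,0.1],1],[[-0.03,-1,0.18],[0.06,-0.39,0.1],1],[[-0.03,-1,0.18],[0.06,-0.39,0.1],1]]'

```text
t: 2.55
tcp_pos: [0.3512, -0.0507, 0.3612]
tool_rot: [179.7, 45.0, 169.6]
contact_force: [-1.2, 0.9, -0.0]
finger_gap: 0.0854
```

Run:
```python
from g import *
st()
Rg=ori(-14,27,False); G=np.array([.5225,-.303,.1086])
pre=tcp(G,Rg)-.09*Rg[:,2]
plan([(pre,Rg)])
```

```text
t 2.55 q [ -7.6 -18.2 -47.5  15.7  -1.7   2. ] tcp [ 0.3512 -0.0507  0.3612] rot [179.7  45.  169.6] F [-1.2  0.9 -0. ] gap 0.0854
0 [0.34, -0.68, 0.32] [0.04, -0.2, 0.02] rows 3
0 [0.37, -0.68, 0.3] [0.03, -0.2, 0.03] rows 3
0 [0.39, -0.68, 0.27] [0.04, -0.2, 0.02] rows 3
   -> [ 0.3108 -0.2506  0.2194]
```

arm_command --motion '[[[0.34,-0.68,0.32],[0.04,-0.2,0.02],1],[[0.34,-0.68,0.32],[0.04,-0.2,0.02],1],[[0.34,-0.68,0.32],[0.04,-0.2,0.02],1]]'

```text
t: 2.85
tcp_pos: [0.3366, -0.1171, 0.3111]
tool_rot: [-179.8, 50.7, 168.7]
contact_force: [-0.7, -0.3, -0.7]
finger_gap: 0.0855
```

arm_command --motion '[[[0.37,-0.68,0.3],[0.03,-0.2,0.03],1],[[0.37,-0.68,0.3],[0.03,-0.2,0.03],1],[[0.37,-0.68,0.3],[0.03,-0.2,0.03],1]]'

```text
t: 3.15
tcp_pos: [0.3244, -0.1853, 0.2626]
tool_rot: [179.6, 56.5, 166.9]
contact_force: [-0.3, 0.4, -0.3]
finger_gap: 0.0856
```

arm_command --motion '[[[0.39,-0.68,0.27],[0.04,-0.2,0.02],1],[[0.39,-0.68,0.27],[0.04,-0.2,0.02],1],[[0.39,-0.68,0.27],[0.04,-0.2,0.02],1],[[0.39,-0.68,0.27],[0.04,-0.2,0.02],1]]'

```text
t: 3.55
tcp_pos: [0.3175, -0.2572, 0.2229]
tool_rot: [179.6, 62.5, 166.2]
contact_force: [-0.7, -0.3, 0.8]
finger_gap: 0.0854
```

Run:
```python
from g import *
st()
save('wrist','w1')
Rg=ori(-14,27,False); G=np.array([.5225,-.303,.1086])
plan([(tcp(G,Rg),Rg)])
```

```text
t 3.55 q [-48.3  15.  -62.1 -44.7  30.5 -17.7] tcp [ 0.3175 -0.2572  0.2229] rot [179.6  62.5 166.2] F [-0.7 -0.3  0.8] gap 0.0854
0 [0.07, 0.04, 0.85] [0.02, -0.01, 0.01] rows 3
   -> [ 0.3886 -0.2698  0.1789]
```

View pics/w1.png

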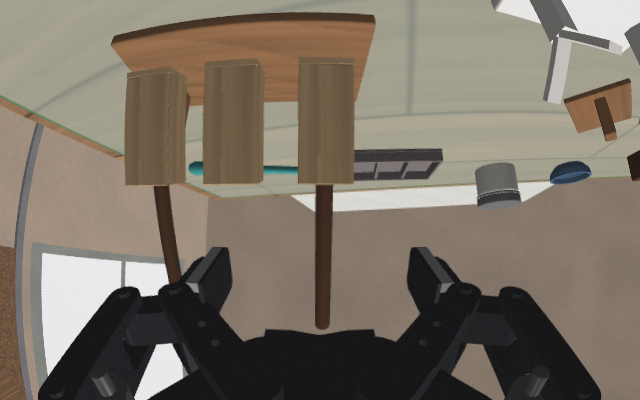

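Brush is centred between the open fingers at about (323,240); advancing.

arm_command --motion '[[[0.06,0.04,0.4],[0.02,-0.01,0.01],1],[[0.07,0.04,0.7],[0.02,-0.01,0.01],1],[[0.07,0.04,0.85],[0.02,-0.01,0.01],1],[[0.07,0.04,0.85],[0.02,-0.01,0.01],1]]'

```text
t: 4.0
tcp_pos: [0.3898, -0.2702, 0.1807]
tool_rot: [-179.7, 63.2, 166.2]
contact_force: [-0.3, -0.1, 0.1]
finger_gap: 0.0854
```

Run:
```python
from g import *
st()
im,d=save('wrist','w2')
Rg=ori(-14,27,False); G=np.array([.5225,-.303,.1086])
plan([(tcp(G,Rg),Rg)])
```

```text
t 4.00 q [-41.1  27.7 -56.1 -54.3  23.9 -13. ] tcp [ 0.3898 -0.2702  0.1807] rot [-179.7   63.2  166.2] F [-0.3 -0.1  0.1] gap 0.0854
0 [0.01, 0.0, 0.01] [-0.01, 0.01, 0.0] rows 2
   -> [ 0.3889 -0.2701  0.1792]
```

View pics/w2.png

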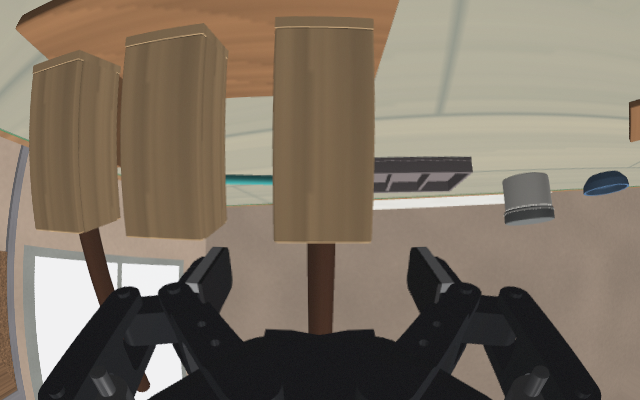

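Brush between the pads at (320,285), rim at row 240 just below the pads; closing.

arm_command --motion '[[[0,0,0],[0,0,0],-1],[[0,0,0],[0,0,0],-1],[[0,0,0],[0,0,0],-1],[[0,0,0],[0,0,0],-1],[[0,0,0],[0,0,0],-1],[[0,0,0],[0,0,0],-1],[[0,0,0],[0,0,0],-1],[[0,0,0],[0,0,0],-1],[[0,0,0],[0,0,0],-1],[[0,0,0],[0,0,0],-1]]' --squeeze 50

```text
t: 5.05
tcp_pos: [0.3864, -0.2716, 0.1785]
tool_rot: [-180.0, 63.0, 165.6]
contact_force: [-1.4, 0.5, 2.6]
finger_gap: 0.0102
```

Run:
```python
from g import *
st()
im,d=save('wrist','w3')
s,p,Rm=pose()
a=np.array([.440,-.110,.891]); pk=np.array([.332,-.083,.94])
p1=p+.11*(.5*a+.5*pk)
p2=p1+np.array([-.0,.0,.03])
plan([(p1,Rm)])
```

```text
t 5.05 q [-41.5  27.9 -56.3 -54.4  23.9 -13.1] tcp [ 0.3864 -0.2716  0.1785] rot [-180.    63.   165.6] F [-1.4  0.5  2.6] gap 0.0102
0 [-0.55, 0.0, -0.03] [0.0, 0.0, 0.0] rows 3
0 [-0.55, 0.0, -0.04] [0.0, 0.0, 0.0] rows 3
   -> [ 0.4288 -0.2825  0.2796]
```

View pics/w3.png

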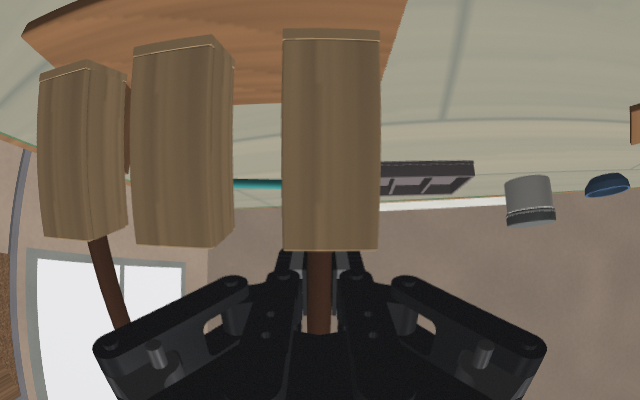

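```bash
cat >> g.py <<'E'
PK=np.array([np.sin(np.radians(20))*np.cos(np.radians(-14)),np.sin(np.radians(20))*np.sin(np.radians(-14)),np.cos(np.radians(20))])
RIM={'L':np.array([.505,-.2965,.0895]),'R':np.array([.4746,-.413,.0895])}
E
python3 - <<'E'
from g import *
Q=ori(-14,20,False); r=RIM['L']
plan([(tcp(r+PK*.045,Q),Q),(tcp(r+PK*.14,Q),Q)])
E
```

```text
0 [-0.01, 0.04, -0.11] [-0.01, -0.23, -0.01] rows 2
   -> [ 0.3784 -0.2654  0.1844]
1 [-0.95, 0.0, -0.0] [-0.0, -0.0, 0.0] rows 3
   -> [ 0.4101 -0.2731  0.2736]
```

arm_command --motion '[[[0,0.01,-0.03],[0,-0.06,0],-1],[[0,0.02,-0.06],[0,-0.12,0],-1],[[-0.01,0.03,-0.09],[-0.01,-0.18,0],-1],[[-0.01,0.04,-0.11],[-0.01,-0.23,-0.01],-1],[[-0.01,0.04,-0.11],[-0.01,-0.23,-0.01],-1]]'

```text
t: 5.6
tcp_pos: [0.3782, -0.2654, 0.1836]
tool_rot: [-179.6, 69.8, 166.3]
contact_force: [-0.4, -0.8, -0.5]
finger_gap: 0.01
```

arm_command --motion '[[[-0.2,0,0],[0,0,0],-1],[[-0.4,0,0],[0,0,0],-1],[[-0.6,0,0],[0,0,0],-1],[[-0.8,0,0],[0,0,0],-1],[[-0.95,0,0],[0,0,0],-1],[[-0.95,0,0],[0,0,0],-1]]'

```text
t: 6.2
tcp_pos: [0.4113, -0.2738, 0.2763]
tool_rot: [-179.0, 70.1, 166.9]
contact_force: [1.0, -0.4, 0.3]
finger_gap: 0.0105
```

Run:
```python
from g import *
st()
im,d=save('scene','s1');crop(im,'s1',150,130,330,260,4)
im,d=save('wrist','w4')
```

```text
t 6.20 q [-39.8  15.2 -52.3 -45.7  24.   -9.6] tcp [ 0.4113 -0.2738  0.2763] rot [-179.    70.1  166.9] F [ 1.  -0.4  0.3] gap 0.0105
```

View pics/s1.png

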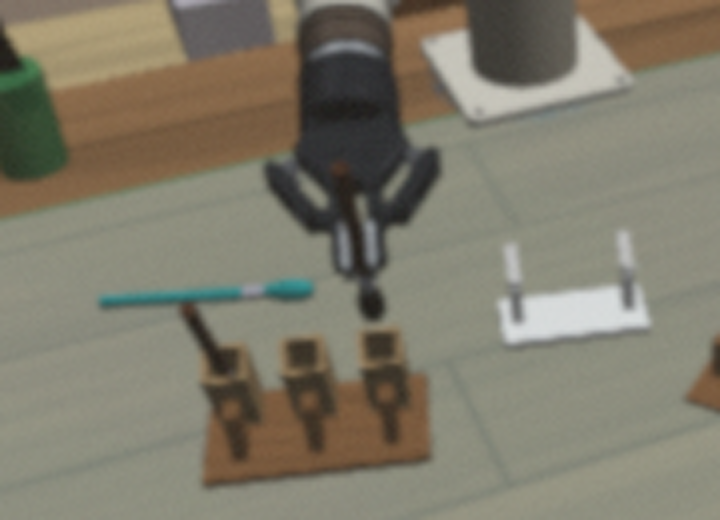

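View pics/w4.png

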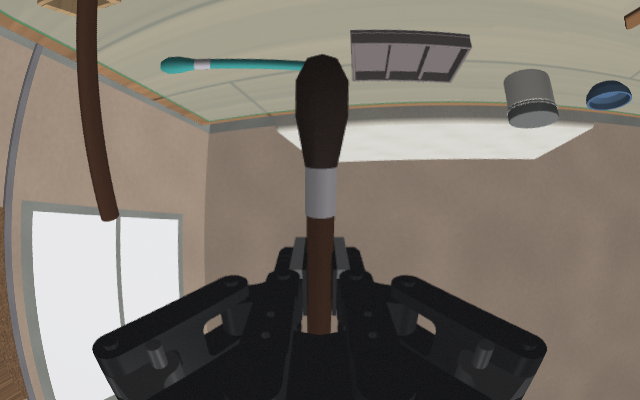

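arm_command --motion '[[[-0.3,0,0],[0,0,1],-1],[[-0.3,0,0],[0,0,1],-1],[[-0.3,0,0],[0,0,1],-1],[[-0.3,0,0],[0,0,1],-1],[[-0.3,0,0],[0,0,1],-1]]'

```text
t: 6.8
tcp_pos: [0.4196, -0.2752, 0.2998]
tool_rot: [126.6, 54.4, 107.1]
contact_force: [0.3, -0.2, 0.4]
finger_gap: 0.01
```

arm_command --motion '[[[0,0,0],[0,0,1],-1],[[0,0,0],[0,0,1],-1],[[0,0,0],[0,0,1],-1],[[0,0,0],[0,0,1],-1]]'

```text
t: 7.2
tcp_pos: [0.4198, -0.2753, 0.3002]
tool_rot: [113.1, 27.9, 87.2]
contact_force: [0.9, -0.1, -1.2]
finger_gap: 0.0105
```

arm_command --motion '[[[0,0,0],[0,0,1],-1],[[0,0,0],[0,0,1],-1],[[0,0,0],[0,0,1],-1],[[0,0,0],[0,0,1],-1]]'

```text
t: 7.6
tcp_pos: [0.4198, -0.2753, 0.3002]
tool_rot: [110.3, -0.0, 75.9]
contact_force: [-0.3, -0.5, -0.1]
finger_gap: 0.0102
```

arm_command --motion '[[[0,0,0],[0,0,1],-1],[[0,0,0],[0,0,1],-1],[[0,0,0],[0,0,1],-1],[[0,0,0],[0,0,1],-1]]'

```text
t: 8.0
tcp_pos: [0.4198, -0.2753, 0.3002]
tool_rot: [113.1, -28.0, 64.6]
contact_force: [0.2, -0.8, 0.9]
finger_gap: 0.0106
```

arm_command --motion '[[[0,0,0],[0,0,1],-1],[[0,0,0],[0,0,1],-1],[[0,0,0],[0,0,1],-1],[[0,0,0],[0,0,1],-1]]'

```text
t: 8.4
tcp_pos: [0.4198, -0.2753, 0.3002]
tool_rot: [126.5, -54.3, 44.9]
contact_force: [0.1, 0.5, 0.4]
finger_gap: 0.0103
```

arm_command --motion '[[[0,0,0],[0,0,1],-1],[[0,0,0],[0,0,1],-1],[[0,0,0],[0,0,1],-1],[[0,0,0],[0,0,1],-1],[[0,0,0],[0,0,1],-1]]'

```text
t: 8.9
tcp_pos: [0.4198, -0.2754, 0.3003]
tool_rot: [179.5, -69.7, -13.5]
contact_force: [-0.2, 0.6, -0.5]
finger_gap: 0.0106
```

Run:
```python
from g import *
st()
im,d=save('scene','s2');crop(im,'s2',150,110,330,240,4)
im,d=save('top','t2');crop(im,'t2',360,130,480,260,4.5)
im,d=save('wrist','w5')
Q=ori(-14,20,True); r=RIM['L']
plan([(tcp(r+PK*.14,Q),Q)])
```

```text
t 8.90 q [-39.2  11.8 -49.6 -39.2  23.4 170.6] tcp [ 0.4198 -0.2754  0.3003] rot [179.5 -69.7 -13.5] F [-0.2  0.6 -0.5] gap 0.0106
0 [-0.29, -0.0, -0.0] [0.0, 0.01, 0.01] rows 2
   -> [ 0.4103 -0.2731  0.2738]
```

View pics/s2.png

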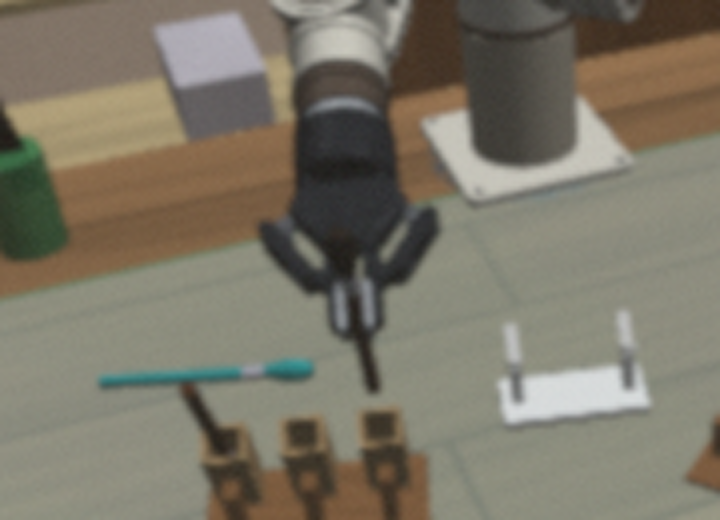

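View pics/w5.png

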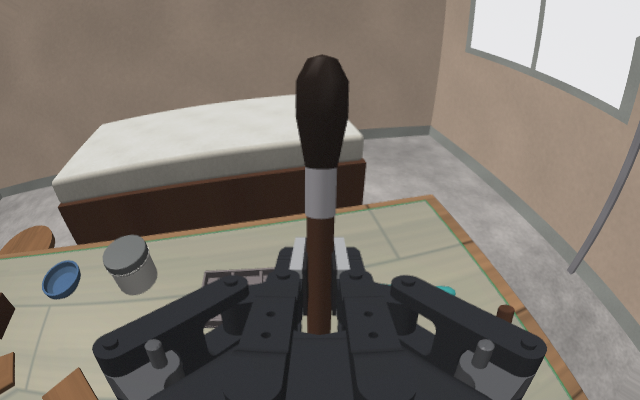

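View pics/t2.png

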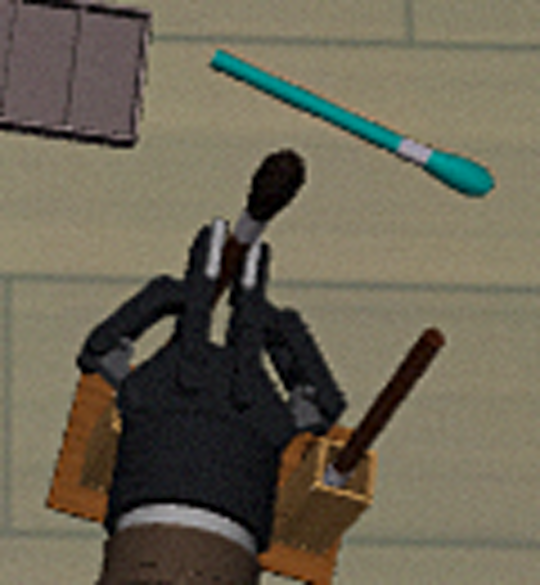

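Run:
```python
from g import *
s,p,Rm=pose(); g=p+.155*Rm[:,2]; print('grasp',g, Rm[:,0])
e=g-.097*Rm[:,0]; t=g+.098*Rm[:,0]
print('end scene',proj('scene',e),'tip top',proj('top',t),'rim',proj('scene',RIM['L']))
print('measured end',(150+375/4,110+388/4),'tip',(360+285/4.5,130+160/4.5))
d=np.load('pics/s2.npy'); W=cloud('scene',d); print(W[204:209,241:246].reshape(-1,3)[::3])
Q=ori(-14,20,True); r=RIM['L']
plan([(tcp(r+PK*.08,Q),Q),(tcp(r+PK*.022,Q),Q)])
```

```text
grasp [ 0.5611 -0.3108  0.2474] [ 0.3363 -0.0797  0.9384]
end scene [242.0875 204.9841] tip top [425.6181 162.5902] rim [244.8646 216.4386]
measured end (243.75, 207.0) tip (423.3333333333333, 165.55555555555554)
[[ 0.5439 -0.3083  0.1735]
 [ 0.5425 -0.2994  0.1695]
 [ 0.5462 -0.3063  0.1708]
 [ 0.5368 -0.296   0.1602]
 [ 0.5414 -0.3031  0.1622]
 [ 0.3464 -0.2781  0.0009]
 [ 0.5376 -0.3     0.1544]
 [ 0.3478 -0.2754 -0.0037]
 [ 0.3567 -0.2662 -0.0001]]
0 [-0.89, -0.0, -0.0] [0.0, 0.01, 0.01] rows 3
   -> [ 0.3901 -0.2683  0.2175]
1 [-0.58, -0.0, -0.0] [0.0, -0.0, -0.0] rows 3
   -> [ 0.371  -0.2635  0.1629]
```

arm_command --motion '[[[-0.3,0,0],[0,0,0],-1],[[-0.6,0,0],[0,0.01,0.01],-1],[[-0.89,0,0],[0,0.01,0.01],-1],[[-0.89,0,0],[0,0.01,0.01],-1]]'

```text
t: 9.45
tcp_pos: [0.3885, -0.2671, 0.2133]
tool_rot: [-178.9, -69.5, -15.2]
contact_force: [-0.0, 0.3, -1.1]
finger_gap: 0.0102
```

arm_command --motion '[[[-0.15,0,0],[0,0,0],-1],[[-0.3,0,0],[0,0,0],-1],[[-0.42,0,0],[0,0,0],-1],[[-0.5,0,0],[0,0,0],-1],[[-0.5,0,0],[0,0,0],-1]]'

```text
t: 9.95
tcp_pos: [0.3749, -0.2648, 0.1718]
tool_rot: [-180.0, -70.3, -14.2]
contact_force: [-0.0, 0.0, -1.0]
finger_gap: 0.01
```

Run:
```python
from g import *
st()
im,d=save('scene','s3');crop(im,'s3',150,110,330,260,4)
Q=ori(-14,20,True); r=RIM['L']
plan([(tcp(r+PK*.022,Q),Q)])
```

```text
t 9.95 q [-42.5  35.1 -60.5 -73.4  26.6 169.7] tcp [ 0.3749 -0.2648  0.1718] rot [-180.   -70.3  -14.2] F [-0.  0. -1.] gap 0.0100
0 [-0.1, -0.01, -0.01] [0.0, -0.01, -0.0] rows 2
   -> [ 0.3708 -0.2627  0.1629]
```

View pics/s3.png

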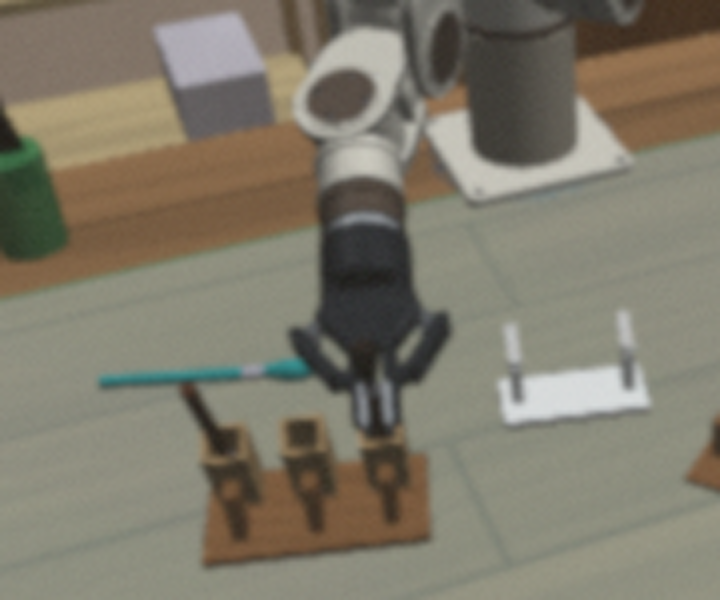

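arm_command --motion '[[[-0.03,0,0],[0,0,0],-1],[[-0.05,0,0],[0,0,0],-1],[[-0.06,0,0],[0,0,0],-1]]'

```text
t: 10.3
tcp_pos: [0.3747, -0.2651, 0.1696]
tool_rot: [179.3, -71.0, -13.3]
contact_force: [3.5, 0.5, 12.6]
finger_gap: 0.01
```

arm_command --motion '[[[-0.02,0,0],[0,0,0],-1],[[-0.03,0,0],[0,0,0],-1],[[-0.03,0,0],[0,0,0],-1]]'

```text
t: 10.6
tcp_pos: [0.3747, -0.2654, 0.1686]
tool_rot: [178.8, -71.3, -12.7]
contact_force: [4.8, 1.5, 16.3]
finger_gap: 0.0103
```

arm_command --motion '[[[0.06,0,0],[0,0,0],-1],[[0.07,0,0],[0,0,0],0],[[0.07,0,0],[0,0,0],0.3],[[0.07,0,0],[0,0,0],0.6],[[0.07,0,0],[0,0,0],0.6],[[0.07,0,0],[0,0,0],0.6],[[0.07,0,0],[0,0,0],0.6]]'

```text
t: 11.3
tcp_pos: [0.3732, -0.2639, 0.1688]
tool_rot: [-179.6, -70.1, -14.5]
contact_force: [-0.4, -0.7, 0.2]
finger_gap: 0.0685
```

Run:
```python
from g import *
st()
im,d=save('wrist','w6')
s,p,Rm=pose()
Q=ori(-14,30,True)
plan([(p+np.array([-.045,.02,.05]),Q),])
```

```text
t 11.30 q [-42.6  35.7 -60.7 -74.   26.7 169.7] tcp [ 0.3732 -0.2639  0.1688] rot [-179.6  -70.1  -14.5] F [-0.4 -0.7  0.2] gap 0.0685
0 [0.3, -0.09, -0.63] [0.0, -0.34, -0.01] rows 3
   -> [ 0.3279 -0.2433  0.2186]
```

View pics/w6.png

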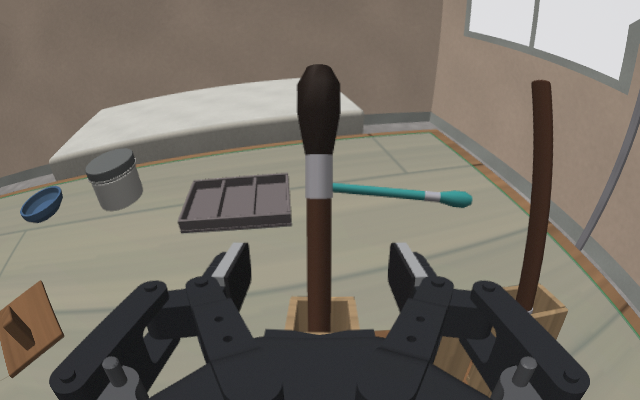

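arm_command --motion '[[[0.1,-0.03,-0.21],[0,-0.11,0],0.6],[[0.2,-0.06,-0.42],[0,-0.22,0],0.6],[[0.3,-0.09,-0.63],[0,-0.34,-0.01],0.6],[[0.3,-0.09,-0.63],[0,-0.34,-0.01],0.6]]'

```text
t: 11.75
tcp_pos: [0.3268, -0.2425, 0.2211]
tool_rot: [179.6, -60.0, -13.7]
contact_force: [0.4, -0.6, 0.8]
finger_gap: 0.0684
```

Run:
```python
from g import *
st()
im,d=save('wrist','w7')
Q=ori(-14,27,True); G=np.array([.4913,-.4193,.110])
w=tcp(G,Q)
plan([(w-.085*Q[:,2]+[0,0.0,.01],Q),(w,Q)])
```

```text
t 11.75 q [-44.7  13.8 -62.  -42.   26.1 163.4] tcp [ 0.3268 -0.2425  0.2211] rot [179.6 -60.  -13.7] F [ 0.4 -0.6  0.8] gap 0.0684
0 [-0.0, 0.66, -0.07] [0.0, 0.05, 0.0] rows 3
0 [0.0, 0.65, -0.08] [0.01, 0.04, 0.01] rows 3
   -> [ 0.2835 -0.3674  0.2291]
1 [-0.09, 0.0, 0.9] [-0.0, 0.0, -0.0] rows 3
   -> [ 0.3573 -0.3856  0.1802]
```

View pics/w7.png

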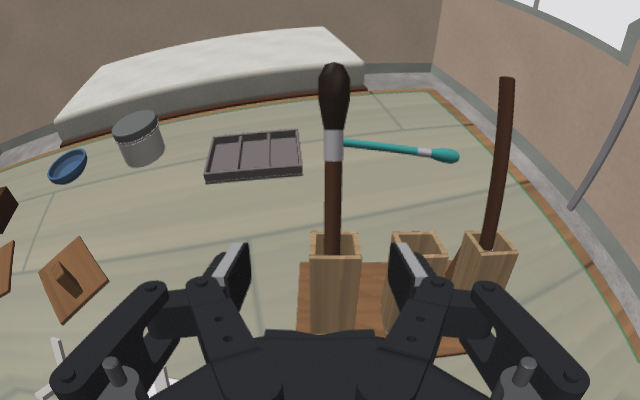

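arm_command --motion '[[[0,0.66,-0.07],[0,0.05,0],1],[[0,0.66,-0.07],[0,0.05,0],1],[[0,0.66,-0.07],[0,0.05,0],1]]'

```text
t: 12.1
tcp_pos: [0.3065, -0.3087, 0.2223]
tool_rot: [179.4, -61.6, -13.7]
contact_force: [0.3, 0.0, -0.8]
finger_gap: 0.0851
```

arm_command --motion '[[[0,0.65,-0.08],[0,0.05,0],1],[[0,0.65,-0.08],[0,0.05,0],1],[[0,0.65,-0.08],[0,0.05,0],1],[[0,0.65,-0.08],[0,0.05,0],1]]'

```text
t: 12.5
tcp_pos: [0.2837, -0.3665, 0.2251]
tool_rot: [179.9, -62.9, -13.9]
contact_force: [0.4, 1.0, 0.2]
finger_gap: 0.0853
```

Run:
```python
from g import *
st()
im,d=save('wrist','w8')
Q=ori(-14,27,True); G=np.array([.4913,-.4193,.110])
w=tcp(G,Q)
plan([(w,Q)])
```

```text
t 12.50 q [-63.2  18.  -51.1 -31.1  42.3 152.2] tcp [ 0.2837 -0.3665  0.2251] rot [179.9 -62.9 -13.9] F [0.4 1.  0.2] gap 0.0853
0 [-0.05, 0.02, 0.88] [-0.0, 0.0, 0.0] rows 3
   -> [ 0.357  -0.3862  0.1805]
```

View pics/w8.png

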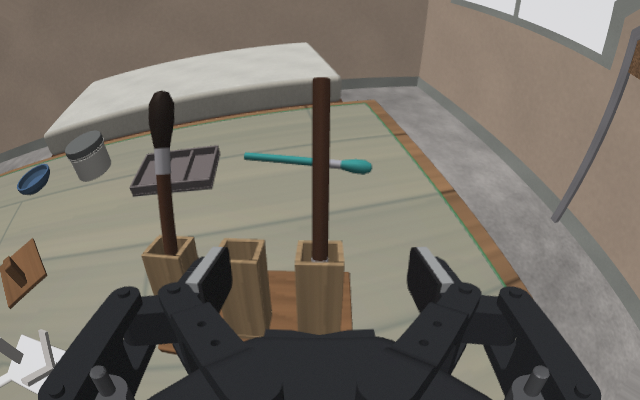

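Brush at (321,170), centred; advance and close.

arm_command --motion '[[[-0.03,0.01,0.4],[0,0,0],1],[[-0.05,0.02,0.7],[0,0,0],1],[[-0.05,0.02,0.88],[0,0,0],1],[[-0.05,0.02,0.88],[0,0,0],1]]'

```text
t: 12.95
tcp_pos: [0.3586, -0.386, 0.1803]
tool_rot: [179.9, -62.9, -13.7]
contact_force: [-0.2, 0.2, 0.8]
finger_gap: 0.0856
```

arm_command --motion '[[[0,0,0],[0,0,0],-1],[[0,0,0],[0,0,0],-1],[[0,0,0],[0,0,0],-1],[[0,0,0],[0,0,0],-1],[[0,0,0],[0,0,0],-1],[[0,0,0],[0,0,0],-1],[[0,0,0],[0,0,0],-1],[[0,0,0],[0,0,0],-1],[[0,0,0],[0,0,0],-1],[[0,0,0],[0,0,0],-1]]' --squeeze 50

```text
t: 13.95
tcp_pos: [0.3569, -0.3879, 0.1824]
tool_rot: [179.6, -63.0, -13.7]
contact_force: [-4.0, 0.3, 3.2]
finger_gap: 0.0099
```

Run:
```python
from g import *
st()
im,d=save('wrist','w9')
Q=ori(-14,20,True); r=RIM['R']
plan([(tcp(r+PK*.045,Q),Q),(tcp(r+PK*.14,Q),Q)])
```

```text
t 13.95 q [-55.8  28.8 -45.5 -40.   36.3 157.8] tcp [ 0.3569 -0.3879  0.1824] rot [179.6 -63.  -13.7] F [-4.   0.3  3.2] gap 0.0099
0 [-0.02, -0.04, -0.1] [0.0, 0.23, 0.01] rows 2
   -> [ 0.3483 -0.3816  0.1851]
1 [0.95, -0.0, -0.0] [0.0, 0.0, -0.0] rows 3
   -> [ 0.3799 -0.3897  0.2743]
```

View pics/w9.png

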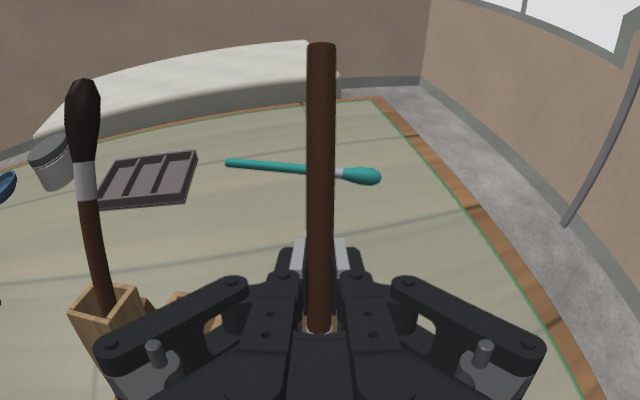

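arm_command --motion '[[[0,-0.01,-0.03],[0,0.06,0],-1],[[-0.01,-0.02,-0.05],[0,0.12,0],-1],[[-0.02,-0.03,-0.08],[0,0.18,0],-1],[[-0.02,-0.04,-0.1],[0,0.23,0.01],-1],[[-0.02,-0.04,-0.1],[0,0.23,0.01],-1]]'

```text
t: 14.5
tcp_pos: [0.3481, -0.3809, 0.1838]
tool_rot: [-179.4, -69.8, -14.7]
contact_force: [0.3, -0.3, -1.0]
finger_gap: 0.0101
```

arm_command --motion '[[[0.2,0,0],[0,0,0],-1],[[0.4,0,0],[0,0,0],-1],[[0.6,0,0],[0,0,0],-1],[[0.8,0,0],[0,0,0],-1],[[1,0,0],[0,0,0],-1],[[1,0,0],[0,0,0],-1]]'

```text
t: 15.1
tcp_pos: [0.3829, -0.3908, 0.2821]
tool_rot: [179.6, -70.1, -13.7]
contact_force: [0.4, -0.3, -0.0]
finger_gap: 0.0105
```

Run:
```python
from g import *
st()
im,d=save('scene','s4');crop(im,'s4',150,110,330,260,4)
```

```text
t 15.10 q [-53.8  18.8 -42.2 -35.9  36.9 164.1] tcp [ 0.3829 -0.3908  0.2821] rot [179.6 -70.1 -13.7] F [ 0.4 -0.3 -0. ] gap 0.0105
```

View pics/s4.png

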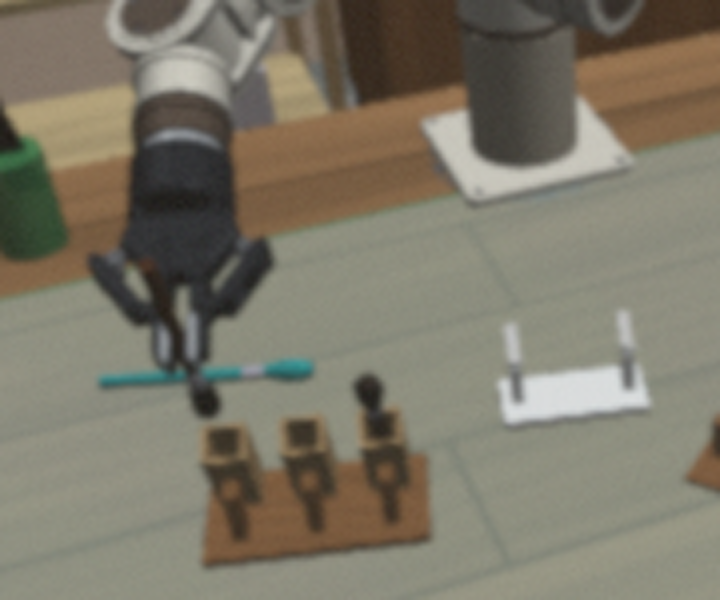

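The second brush is out; the first stands bristles-up in its pocket at (380,410). Flipping the other way.

arm_command --motion '[[[0.3,0,0],[0,0,-1],-1],[[0.3,0,0],[0,0,-1],-1],[[0.3,0,0],[0,0,-1],-1],[[0.3,0,0],[0,0,-1],-1],[[0.3,0,0],[0,0,-1],-1]]'

```text
t: 15.65
tcp_pos: [0.3911, -0.3921, 0.3048]
tool_rot: [126.8, -54.5, 44.6]
contact_force: [0.6, 0.2, -1.1]
finger_gap: 0.0099
```

arm_command --motion '[[[0,0,0],[0,0,-1],-1],[[0,0,0],[0,0,-1],-1],[[0,0,0],[0,0,-1],-1],[[0,0,0],[0,0,-1],-1]]'

```text
t: 16.05
tcp_pos: [0.3913, -0.3923, 0.3053]
tool_rot: [113.1, -28.1, 64.6]
contact_force: [-0.7, 0.5, -0.1]
finger_gap: 0.0103
```

arm_command --motion '[[[0,0,0],[0,0,-1],-1],[[0,0,0],[0,0,-1],-1],[[0,0,0],[0,0,-1],-1],[[0,0,0],[0,0,-1],-1]]'

```text
t: 16.45
tcp_pos: [0.3912, -0.3923, 0.3053]
tool_rot: [110.3, -0.1, 75.9]
contact_force: [0.5, -0.2, 0.5]
finger_gap: 0.0103
```

arm_command --motion '[[[0,0,0],[0,0,-1],-1],[[0,0,0],[0,0,-1],-1],[[0,0,0],[0,0,-1],-1],[[0,0,0],[0,0,-1],-1]]'

```text
t: 16.85
tcp_pos: [0.3912, -0.3923, 0.3053]
tool_rot: [113.1, 27.9, 87.2]
contact_force: [0.7, 0.2, -0.3]
finger_gap: 0.0103
```

arm_command --motion '[[[0,0,0],[0,0,-1],-1],[[0,0,0],[0,0,-1],-1],[[0,0,0],[0,0,-1],-1],[[0,0,0],[0,0,-1],-1]]'

```text
t: 17.25
tcp_pos: [0.3913, -0.3923, 0.3053]
tool_rot: [126.4, 54.2, 106.8]
contact_force: [0.4, 0.5, -0.3]
finger_gap: 0.0107
```

arm_command --motion '[[[0,0,0],[0,0,-1],-1],[[0,0,0],[0,0,-1],-1],[[0,0,0],[0,0,-1],-1],[[0,0,0],[0,0,-1],-1],[[0,0,0],[0,0,-1],-1]]'

```text
t: 17.75
tcp_pos: [0.3913, -0.3923, 0.3054]
tool_rot: [179.1, 69.7, 165.0]
contact_force: [0.2, 0.6, -0.4]
finger_gap: 0.0101
```

Run:
```python
from g import *
st()
im,d=save('scene','s5');crop(im,'s5',150,110,330,260,4)
im,d=save('wrist','w10')
s,p,Rm=pose(); g=p+.155*Rm[:,2]; print('grasp',g)
print('end scene',(proj('scene',g+.1*Rm[:,0])-[150,110])*4)
Q=ori(-14,20,False); r=RIM['R']
plan([(tcp(r+PK*.08,Q),Q),(tcp(r+PK*.03,Q),Q)])
```

```text
t 17.75 q [-53.   16.2 -40.  -30.7  36.2 -15.3] tcp [ 0.3913 -0.3923  0.3054] rot [179.1  69.7 165. ] F [ 0.2  0.6 -0.4] gap 0.0101
grasp [ 0.5325 -0.4278  0.2523]
end scene [203.6597 395.7091]
0 [0.94, -0.0, -0.0] [-0.0, -0.01, -0.01] rows 3
   -> [ 0.36   -0.384   0.2177]
1 [0.5, -0.01, -0.0] [-0.0, 0.0, -0.0] rows 3
   -> [ 0.3433 -0.3808  0.1707]
```

View pics/s5.png

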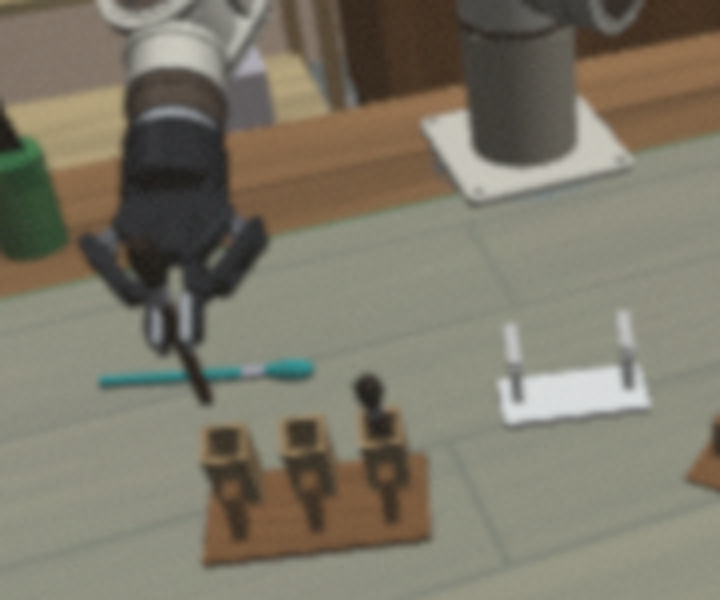

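View pics/w10.png

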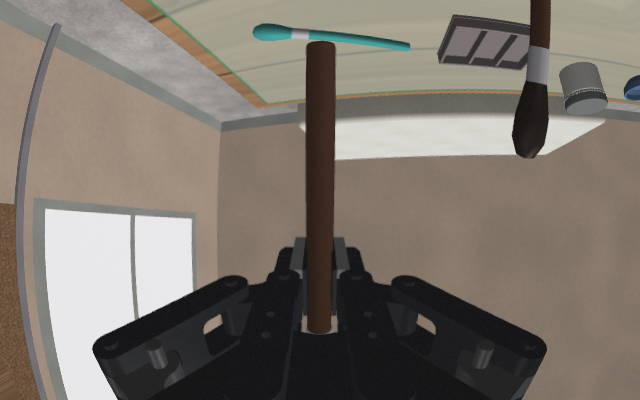

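arm_command --motion '[[[0.3,0,0],[0,0,0],-1],[[0.6,0,0],[0,-0.01,-0.01],-1],[[0.94,0,0],[0,-0.01,-0.01],-1],[[0.94,0,0],[0,-0.01,-0.01],-1]]'

```text
t: 18.25
tcp_pos: [0.3583, -0.3826, 0.2131]
tool_rot: [178.7, 69.6, 164.7]
contact_force: [0.3, 0.3, -1.0]
finger_gap: 0.0103
```

arm_command --motion '[[[0.15,0,0],[0,0,0],-1],[[0.3,0,0],[0,0,0],-1],[[0.4,0,0],[0,0,0],-1],[[0.46,0,0],[0,0,0],-1],[[0.46,0,0],[0,0,0],-1]]'

```text
t: 18.75
tcp_pos: [0.3454, -0.3812, 0.1757]
tool_rot: [-179.6, 70.2, 166.4]
contact_force: [0.1, 0.9, -0.8]
finger_gap: 0.0101
```

Run:
```python
from g import *
st()
im,d=save('scene','s6');crop(im,'s6',150,110,330,260,4)
Q=ori(-14,20,False); r=RIM['R']
plan([(tcp(r+PK*.03,Q),Q)])
```

```text
t 18.75 q [-57.2  33.5 -49.6 -56.8  40.  -17.7] tcp [ 0.3454 -0.3812  0.1757] rot [-179.6   70.2  166.4] F [ 0.1  0.9 -0.8] gap 0.0101
0 [0.06, 0.0, -0.01] [-0.0, 0.01, 0.01] rows 2
   -> [ 0.3427 -0.3806  0.1708]
```

View pics/s6.png

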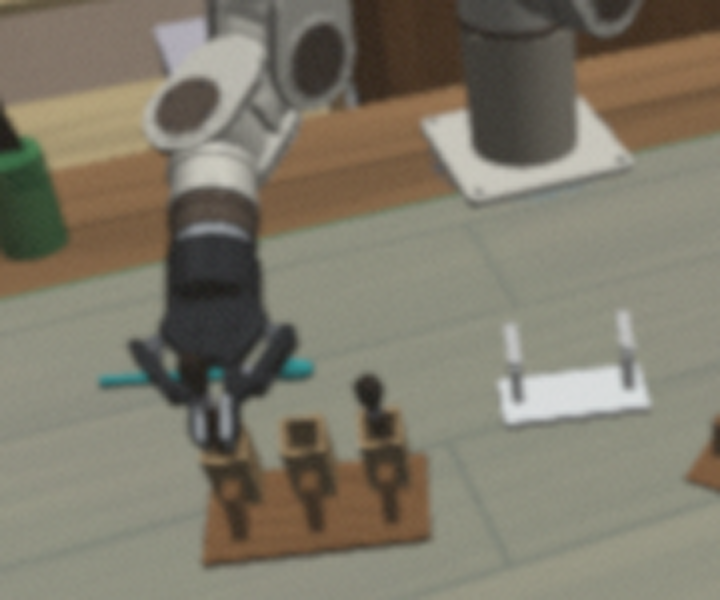

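arm_command --motion '[[[0.03,0,0],[0,0,0],-1],[[0.05,0,0],[0,0,0],-1],[[0.07,0,0],[0,0,0],-1],[[0.07,0,0],[0,0,0],-1]]'

```text
t: 19.2
tcp_pos: [0.3428, -0.3802, 0.1687]
tool_rot: [-179.6, 70.2, 166.4]
contact_force: [-0.2, 0.4, -0.5]
finger_gap: 0.0105
```

arm_command --motion '[[[0.02,0,0],[0,0,0],-1],[[0.04,0,0],[0,0,0],-1],[[0.05,0,0],[0,0,0],-1]]'

```text
t: 19.5
tcp_pos: [0.3426, -0.381, 0.1667]
tool_rot: [-178.6, 70.6, 167.5]
contact_force: [3.0, 1.2, 11.1]
finger_gap: 0.0104
```

Floor contact. Back off slightly and release.

arm_command --motion '[[[-0.04,0,0],[0,0,0],-1],[[-0.04,0,0],[0,0,0],0],[[-0.04,0,0],[0,0,0],0.3],[[-0.04,0,0],[0,0,0],0.6],[[-0.04,0,0],[0,0,0],0.6],[[-0.04,0,0],[0,0,0],0.6],[[-0.04,0,0],[0,0,0],0.6]]'

```text
t: 20.2
tcp_pos: [0.3425, -0.3802, 0.1677]
tool_rot: [-179.6, 70.1, 166.4]
contact_force: [-0.6, 0.2, 0.3]
finger_gap: 0.0681
```

Run:
```python
from g import *
st()
s,p,Rm=pose()
Q=ori(-14,30,False)
plan([(p+np.array([-.06,.015,.06]),Q),])
```

```text
t 20.20 q [-57.4  34.8 -50.  -58.4  40.2 -17.9] tcp [ 0.3425 -0.3802  0.1677] rot [-179.6   70.1  166.4] F [-0.6  0.2  0.3] gap 0.0681
0 [-0.35, -0.0, -0.79] [-0.0, 0.34, 0.0] rows 3
   -> [ 0.282  -0.3649  0.2274]
```

arm_command --motion '[[[-0.12,0,-0.26],[0,0.11,0],0.6],[[-0.24,0,-0.52],[0,0.22,0],0.6],[[-0.35,0,-0.79],[0,0.34,0],0.6],[[-0.35,0,-0.79],[0,0.34,0],0.6]]'

```text
t: 20.6
tcp_pos: [0.2808, -0.3647, 0.23]
tool_rot: [-179.6, 60.0, 166.2]
contact_force: [0.5, -1.0, 0.3]
finger_gap: 0.0684
```

```bash
cat > kin.py <<'E'
from g import *
D=[([69.8,13.8,.3,76.5,0,75],[.1722,.4693,.4044],[-180,0,174.8]),
([-7.6,-18.2,-47.5,15.7,-1.7,2],[.3512,-.0507,.3612],[179.7,45,169.6]),
([-48.3,15,-62.1,-44.7,30.5,-17.7],[.3175,-.2572,.2229],[179.6,62.5,166.2]),
([-41.1,27.7,-56.1,-54.3,23.9,-13],[.3898,-.2702,.1807],[-179.7,63.2,166.2]),
([-39.8,15.2,-52.3,-45.7,24,-9.6],[.4113,-.2738,.2763],[-179,70.1,166.9]),
([-39.2,11.8,-49.6,-39.2,23.4,170.6],[.4198,-.2754,.3003],[179.5,-69.7,-13.5]),
([-42.5,35.1,-60.5,-73.4,26.6,169.7],[.3749,-.2648,.1718],[-180,-70.3,-14.2]),
([-44.7,13.8,-62,-42,26.1,163.4],[.3268,-.2425,.2211],[179.6,-60,-13.7]),
([-63.2,18,-51.1,-31.1,42.3,152.2],[.2837,-.3665,.2251],[179.9,-62.9,-13.9]),
([-55.8,28.8,-45.5,-40,36.3,157.8],[.3569,-.3879,.1824],[179.6,-63,-13.7]),
([-57.2,33.5,-49.6,-56.8,40,-17.7],[.3454,-.3812,.1757],[-179.6,70.2,166.4]),
([-53,16.2,-40,-30.7,36.2,-15.3],[.3913,-.3923,.3054],[179.1,69.7,165])]
def feats(q):
    q=np.radians(q); ph=q[1]-q[2]; s=ph+q[3]
    S,C=np.sin,np.cos
    f=[[1,0,0],[0,1,0],[0,0,1],[S(q[1]),0,C(q[1])],[C(ph),0,-S(ph)],[S(ph),0,C(ph)],[C(s),0,-S(s)],[S(s),0,C(s)]]
    return np.array(f).T
def toolz(q,sg=1):
    q=np.radians(q); s=q[1]-q[2]+q[3]
    return np.cos(q[4])*np.array([np.cos(s),0,-np.sin(s)])+sg*np.sin(q[4])*np.array([0,1,0])
def fit():
    A=[];B=[]
    for q,p,r in D:
        Rz=R.from_euler('z',q[0],degrees=True).as_matrix()
        A.append(np.c_[feats(q),toolz(q)]); B.append(Rz.T@np.array(p))
        zt=Rz.T@R.from_euler('xyz',r,degrees=True).as_matrix()[:,2]
        #print(np.round(zt-toolz(q),3))
    A=np.vstack(A);B=np.hstack(B); x,_,rk,_=np.linalg.lstsq(A,B,rcond=1e-4); return x,A@x-B
X,res=fit()
def fk(q):
    # position and rotation
    Rz=R.from_euler('z',q[0],degrees=True).as_matrix()
    P=Rz@(np.c_[feats(q),toolz(q)]@X)
    s=q[1]-q[2]+q[3]
    base=ori(0,s,False) if False else None
    z=toolz(q); s_=np.radians(s); h=-np.sin(np.radians(q[4]))*np.array([np.cos(s_),0,-np.sin(s_)])+np.cos(np.radians(q[4]))*np.array([0,1,0])
    x=np.cross(h,z); M=np.stack([x,h,z],1)
    M=Rz@M@R.from_euler('z',q[5],degrees=True).as_matrix()
    return P,M
if __name__=='__main__':
    print(X,np.abs(res).max(),np.std(res))
    for q,p,r in D[:12]:
        P,M=fk(q); Rm=R.from_euler('xyz',r,degrees=True).as_matrix()
        print(np.round(P-p,4),np.round(R.from_matrix(M.T@Rm).as_rotvec(degrees=True),1))
E
python3 kin.py; python3 -c "
from g import *
st()"
```

```text
[-0.0005  0.0001  0.241   0.4933  0.3914  0.0081  0.102   0.0001  0.1299] 0.0004953175389206255 0.0002313170754287934
[ 0.0002 -0.0002  0.0001] [ 0.  0. -0.]
[ 0.      0.0001 -0.0001] [-0.  0. -0.]
[0.0001 0.0001 0.0002] [-0.  0.  0.]
[0.0001 0.0001 0.0001] [ 0.   0.  -0.1]
[-0.0001  0.0002  0.0003] [-0.   0.1 -0. ]
[ 0.0002 -0.0004  0.0002] [ 0.1 -0.  -0. ]
[0.     0.0004 0.0001] [-0.1  0.  -0. ]
[-0.0001 -0.0001 -0.0002] [ 0. -0. -0.]
[-0.0002 -0.0004  0.0003] [ 0.1 -0.  -0. ]
[ 0.0001 -0.0003 -0.0002] [0. 0. 0.]
[-0.0001 -0.0001 -0.0002] [-0.1 -0.  -0.1]
[ 0.0001  0.0006 -0.0005] [ 0.1 -0.  -0.1]
t 20.60 q [-63.   15.7 -50.  -24.5  40.6 -30. ] tcp [ 0.2808 -0.3647  0.23  ] rot [-179.6   60.   166.2] F [ 0.5 -1.   0.3] gap 0.0684
```

```bash
cat >> kin.py <<'E'
from scipy.optimize import least_squares
LO=np.array([-155.79,-60.16,-62.33,-114,-81.49,-180]);HI=np.array([155.79,107.12,73.08,123.19,82.49,180])
def ik(P,M,n=12,seed=0,q0=None):
    rng=np.random.default_rng(seed); sol=[]
    def f(q):
        p,m=fk(q); return np.r_[(p-P)*100, R.from_matrix(m.T@M).as_rotvec()*20]
    az=np.degrees(np.arctan2(P[1],P[0]))
    for i in range(n):
        s=np.array([az+rng.uniform(-40,40),rng.uniform(-20,60),rng.uniform(-60,0),rng.uniform(-60,80),rng.uniform(-50,50),rng.uniform(-180,180)]) if q0 is None else q0
        r=least_squares(f,np.clip(s,LO+.1,HI-.1),bounds=(LO,HI))
        sol.append((r.cost,r.x))
    sol.sort(key=lambda t:t[0]); out=[]
    for c,x in sol:
        if c<1e-4 and not any(np.abs(x-o).max()<2 for _,o in out): out.append((c,x))
    return out if out else [sol[0]]
RX=np.array([np.cos(np.radians(12.5)),np.sin(np.radians(12.5)),0])
SLOT={3:np.array([.523,.355,.012]),2:np.array([.440,.3373,.012]),1:np.array([.3576,.319,.012])}
def placeG(slot,k=.028,tilt=25,fx=.0043,lift=0.):
    """grasp point for mirror standing in slot; k above midplane"""
    t=np.radians(tilt); u=RX*np.sin(t)+np.array([0,0,np.cos(t)]); n=-RX*np.cos(t)+np.array([0,0,np.sin(t)])
    foot=SLOT[slot]+RX*fx+np.array([0,0,.0013]); return foot+(.078+lift)*u+k*n
E
python3 - <<'E'
from kin import *
for sl in (3,2,1):
  for down in (25,40,55):
    for up in (True,False):
      M=ori(12.5,down,up); P=tcp(placeG(sl),M)
      for lift in (0,.09):
        P=tcp(placeG(sl,lift=lift),M)
        print(sl,down,up,lift,[(round(c,5),np.round(x,0).tolist()) for c,x in ik(P,M,8)][:2])
E
```

```text
3 25 True 0 [(np.float64(0.0), [47.0, 33.0, -50.0, -54.0, -31.0, -164.0])]
3 25 True 0.09 [(np.float64(0.0), [44.0, 22.0, -43.0, -36.0, -28.0, -165.0])]
3 25 False 0 [(np.float64(0.0), [47.0, 33.0, -50.0, -54.0, -31.0, 16.0])]
3 25 False 0.09 [(np.float64(0.0), [44.0, 22.0, -43.0, -36.0, -28.0, 15.0])]
3 40 True 0 [(np.float64(0.0), [44.0, 23.0, -40.0, -19.0, -24.0, -159.0])]
3 40 True 0.09 [(np.float64(0.0), [42.0, 16.0, -32.0, -4.0, -22.0, -160.0])]
3 40 False 0 [(np.float64(0.0), [44.0, 23.0, -40.0, -19.0, -24.0, 21.0])]
3 40 False 0.09 [(np.float64(0.0), [42.0, 16.0, -32.0, -4.0, -22.0, 20.0])]
3 55 True 0 [(np.float64(0.0), [41.0, 21.0, -28.0, 10.0, -16.0, -156.0])]
3 55 True 0.09 [(np.float64(0.0), [39.0, 17.0, -17.0, 23.0, -15.0, -158.0])]
3 55 False 0 [(np.float64(0.0), [41.0, 21.0, -28.0, 10.0, -16.0, 24.0])]
3 55 False 0.09 [(np.float64(0.0), [39.0, 17.0, -17.0, 23.0, -15.0, 22.0])]
2 25 True 0 [(np.float64(0.0), [55.0, 31.0, -59.0, -58.0, -38.0, -159.0])]
2 25 True 0.09 [(np.float64(0.0), [51.0, 17.0, -52.0, -38.0, -34.0, -161.0])]
2 25 False 0 [(np.float64(0.0), [55.0, 31
[... 913 characters left out ...]
 -62.0, -44.0, -49.0, 35.0])]
1 25 False 0.09 [(np.float64(0.0), [61.0, 11.0, -60.0, -36.0, -42.0, 25.0])]
1 40 True 0 [(np.float64(0.0), [60.0, 13.0, -57.0, -18.0, -35.0, -145.0])]
1 40 True 0.09 [(np.float64(0.0), [56.0, 2.0, -48.0, -1.0, -32.0, -149.0])]
1 40 False 0 [(np.float64(0.0), [60.0, 13.0, -57.0, -18.0, -35.0, 35.0])]
1 40 False 0.09 [(np.float64(0.0), [56.0, 2.0, -48.0, -1.0, -32.0, 31.0])]
1 55 True 0 [(np.float64(0.0), [54.0, 8.0, -46.0, 9.0, -22.0, -144.0])]
1 55 True 0.09 [(np.float64(0.0), [50.0, 2.0, -35.0, 23.0, -20.0, -148.0])]
1 55 False 0 [(np.float64(0.0), [54.0, 8.0, -46.0, 9.0, -22.0, 36.0])]
1 55 False 0.09 [(np.float64(0.0), [50.0, 2.0, -35.0, 23.0, -20.0, 32.0])]
```

```bash
cat >> kin.py <<'E'
c20,s20=np.cos(np.radians(20)),np.sin(np.radians(20))
REL={}
x=np.array([c20,0,-s20]);z=np.array([-s20,0,-c20]);y=np.cross(z,x)
REL['A']=np.stack([x,y,z],1); REL['B']=np.stack([-x,-y,z],1)
def pick(ctr,psi,rel,k=.029):
    Rm=R.from_euler('z',psi,degrees=True).as_matrix()
    g=np.array([ctr[0],ctr[1],.003])+Rm@np.array([.028,0,k]); return g,Rm@REL[rel]
def mirrors(im,d,boxes=None):
    hsv=cv2.cvtColor(im,cv2.COLOR_RGB2HSV); W=cloud('top',d)
    m=((hsv[...,1]>120)&(hsv[...,0]<18)&(hsv[...,2]>50)).astype(np.uint8)
    m[:150]=0;m[300:]=0;m[:,:185]=0;m[:,345:]=0
    cs,_=cv2.findContours(m,cv2.RETR_EXTERNAL,cv2.CHAIN_APPROX_NONE); out=[]
    for c in cs:
        if cv2.contourArea(c)<300: continue
        P=np.array([onplane('top',u,v,.006)[:2] for u,v in c[:,0,:]])
        (cx,cy),(w,h),a=cv2.minAreaRect((P*1000).astype(np.float32))
        if w<h: a+=90
        x,y,w_,h_=cv2.boundingRect(c); sub=W[y:y+h_,x:x+w_].reshape(-1,3)
        s=sub[(sub[:,2]>.033)&(sub[:,2]<.06)]; b=np.nanmean(s,0)[:2]*1000
        ax=np.array([np.cos(np.radians(a)),np.sin(np.radians(a))])
        if np.dot(b-[cx,cy],ax)<0: a+=180
        a=(a+180)%360-180
        out.append((np.array([cx,cy])/1000,a,(round(w,1),round(h,1)),b-[cx,cy]))
    return out
E
python3 - <<'E'
from kin import *
im,d=save('top','t3'); crop(im,'t3',110,140,490,330,2)
for c,a,wh,b in mirrors(im,d):
    print(c,round(a,1),wh,b)
    for rel in 'AB':
        g,M=pick(c,a,rel); print(rel,g,[(round(cc,5),np.round(x,0).tolist()) for cc,x in ik(tcp(g,M),M,8)])
for rel in 'AB':
  for sl in (3,2,1):
    M=ori(12.5,45,rel=='A'); print(rel,sl,[(round(cc,5),np.round(x,0).tolist()) for cc,x in ik(tcp(placeG(sl,.029),M),M,8)])
E
```

```text
[0.4498 0.1522] -119.6 (99.6, 79.9) [-14.1807 -25.6471]
A [0.436  0.1279 0.032 ] [(np.float64(0.0), [6.0, 16.0, -39.0, 23.0, 16.0, -52.0])]
B [0.436  0.1279 0.032 ] [(np.float64(0.0), [6.0, 16.0, -39.0, 23.0, 16.0, 128.0])]
[ 0.584 -0.   ] -139.5 (99.7, 79.8) [-21.9872 -19.273 ]
A [ 0.5627 -0.0182  0.032 ] [(np.float64(0.0), [-9.0, 25.0, -24.0, 28.0, 15.0, -48.0])]
B [ 0.5627 -0.0182  0.032 ] [(np.float64(0.0), [-9.0, 25.0, -24.0, 28.0, 15.0, 132.0])]
[0.6045 0.1731] -159.5 (99.9, 79.7) [-27.0917 -11.521 ]
A [0.5783 0.1633 0.032 ] [(np.float64(0.0), [15.0, 25.0, -24.0, 21.0, 2.0, -5.0])]
B [0.5783 0.1633 0.032 ] [(np.float64(0.0), [15.0, 25.0, -24.0, 21.0, 2.0, 175.0])]
A 3 [(np.float64(0.0), [43.0, 21.0, -36.0, -8.0, -21.0, -157.0])]
A 2 [(np.float64(0.0), [49.0, 15.0, -46.0, -10.0, -25.0, -152.0])]
A 1 [(np.float64(0.0), [58.0, 10.0, -53.0, -8.0, -30.0, -144.0])]
B 3 [(np.float64(0.0), [43.0, 21.0, -36.0, -8.0, -21.0, 23.0])]
B 2 [(np.float64(0.0), [49.0, 15.0, -46.0, -10.0, -25.0, 28.0])]
B 1 [(np.float64(0.0), [58.0, 10.0, -53.0, -8.0, -30.0, 36.0])]
```

View pics/t3.png

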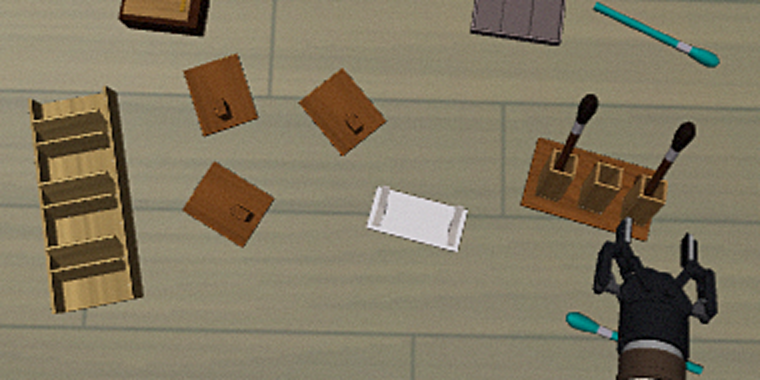

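Run:
```python
from kin import *
g,M=pick([.6045,.1731],-159.5,'A')
T=tcp(g,M); print(T)
plan([(np.array([.28,-.25,.33]),ori(0,45,False)),(np.array([.36,.0,.33]),ori(15,60,False)),(T-.09*M[:,2],M),(T,M)])
```

```text
[0.5286 0.1447 0.1777]
0 [-0.36, 0.55, -0.38] [-0.19, 0.25, -0.14] rows 3
0 [-0.36, 0.57, -0.37] [-0.19, 0.25, -0.14] rows 3
   -> [ 0.2801 -0.2501  0.3299]
1 [-0.19, 0.83, 0.19] [-0.1, 0.17, -0.13] rows 3
1 [-0.26, 0.81, 0.21] [-0.1, 0.16, -0.13] rows 3
1 [-0.34, 0.78, 0.22] [-0.11, 0.17, -0.14] rows 3
   -> [0.36   0.0003 0.3304]
2 [-0.57, 0.46, 0.72] [-0.04, 0.17, -0.08] rows 4
2 [-0.64, 0.43, 0.67] [-0.03, 0.16, -0.08] rows 4
   -> [0.4992 0.1343 0.2625]
3 [-0.0, -0.0, 0.9] [-0.0, 0.0, -0.0] rows 3
   -> [0.5282 0.1448 0.1779]
```

arm_command --motion '[[[-0.36,0.55,-0.38],[-0.19,0.25,-0.14],0.6],[[-0.36,0.55,-0.38],[-0.19,0.25,-0.14],0.6],[[-0.36,0.55,-0.38],[-0.19,0.25,-0.14],0.6]]'

```text
t: 20.95
tcp_pos: [0.2814, -0.306, 0.2801]
tool_rot: [-179.1, 52.5, 174.0]
contact_force: [1.0, -1.4, 0.1]
finger_gap: 0.0682
```

arm_command --motion '[[[-0.36,0.57,-0.37],[-0.19,0.25,-0.14],0.6],[[-0.36,0.57,-0.37],[-0.19,0.25,-0.14],0.6],[[-0.36,0.57,-0.37],[-0.19,0.25,-0.14],0.6]]'

```text
t: 21.25
tcp_pos: [0.2818, -0.2492, 0.3306]
tool_rot: [-179.9, 45.1, -179.7]
contact_force: [0.4, -1.5, 0.3]
finger_gap: 0.0683
```

arm_command --motion '[[[-0.19,0.83,0.19],[-0.1,0.17,-0.13],0.6],[[-0.19,0.83,0.19],[-0.1,0.17,-0.13],0.6],[[-0.19,0.83,0.19],[-0.1,0.17,-0.13],0.6]]'

```text
t: 21.55
tcp_pos: [0.3085, -0.1644, 0.3269]
tool_rot: [-179.7, 39.9, -174.4]
contact_force: [-0.5, 0.6, 0.0]
finger_gap: 0.0685
```

arm_command --motion '[[[-0.26,0.81,0.21],[-0.1,0.16,-0.13],0.6],[[-0.26,0.81,0.21],[-0.1,0.16,-0.13],0.6],[[-0.26,0.81,0.21],[-0.1,0.16,-0.13],0.6]]'

```text
t: 21.85
tcp_pos: [0.3353, -0.0808, 0.3275]
tool_rot: [-179.7, 35.1, -169.5]
contact_force: [0.1, 0.3, -0.8]
finger_gap: 0.0685
```

arm_command --motion '[[[-0.34,0.78,0.22],[-0.11,0.17,-0.14],0.6],[[-0.34,0.78,0.22],[-0.11,0.17,-0.14],0.6],[[-0.34,0.78,0.22],[-0.11,0.17,-0.14],0.6]]'

```text
t: 22.15
tcp_pos: [0.3622, 0.0027, 0.3291]
tool_rot: [179.7, 30.0, -164.6]
contact_force: [-0.2, 0.2, 0.3]
finger_gap: 0.0682
```

Run:
```python
from kin import *
st()
g,M=pick([.6045,.1731],-159.5,'A')
T=tcp(g,M)
plan([(T-.09*M[:,2],M)])
```

```text
t 22.15 q [ -2.9 -10.2 -41.4  30.3   9.4 -16. ] tcp [0.3622 0.0027 0.3291] rot [ 179.7   30.  -164.6] F [-0.2  0.2  0.3] gap 0.0682
0 [-0.56, 0.45, 0.71] [-0.03, 0.17, -0.08] rows 4
0 [-0.64, 0.41, 0.66] [-0.03, 0.16, -0.07] rows 4
   -> [0.4998 0.1344 0.2628]
```

arm_command --motion '[[[-0.56,0.45,0.71],[-0.03,0.17,-0.08],0.3],[[-0.56,0.45,0.71],[-0.03,0.17,-0.08],0.3],[[-0.56,0.45,0.71],[-0.03,0.17,-0.08],0.3]]'

```text
t: 22.45
tcp_pos: [0.4329, 0.0674, 0.2926]
tool_rot: [180.0, 24.6, -162.1]
contact_force: [-0.2, -0.7, -0.8]
finger_gap: 0.0558
```

arm_command --motion '[[[-0.64,0.41,0.66],[-0.03,0.16,-0.07],0.3],[[-0.64,0.41,0.66],[-0.03,0.16,-0.07],0.3],[[-0.64,0.41,0.66],[-0.03,0.16,-0.07],0.3],[[-0.64,0.41,0.66],[-0.03,0.16,-0.07],0.3]]'

```text
t: 22.85
tcp_pos: [0.4988, 0.1301, 0.2601]
tool_rot: [180.0, 19.7, -160.0]
contact_force: [-0.4, 0.3, -0.1]
finger_gap: 0.0556
```

Run:
```python
from kin import *
st()
im,d=save('top','t4'); print(mirrors(im,d))
save('wrist','w11')
g,M=pick([.6045,.1731],-159.5,'A')
T=tcp(g,M)
plan([(T,M)])
```

```text
t 22.85 q [ 14.1  15.  -23.8  31.6   2.   -5.5] tcp [0.4988 0.1301 0.2601] rot [ 180.    19.7 -160. ] F [-0.4  0.3 -0.1] gap 0.0556
[(array([0.4427, 0.1397]), -29.890785217285156, (70.2, 79.7), array([ -7.0411, -12.9497])), (array([0.5841, 0.0001]), -139.3952522277832, (99.9, 79.9), array([-22.1741, -19.3791])), (array([0.6163, 0.1776]), -68.91415405273438, (74.6, 79.0), array([-30.3286, -15.4311]))]
0 [-0.03, 0.04, 0.91] [-0.01, -0.0, -0.02] rows 3
   -> [0.5282 0.1449 0.1775]
```

View pics/w11.png

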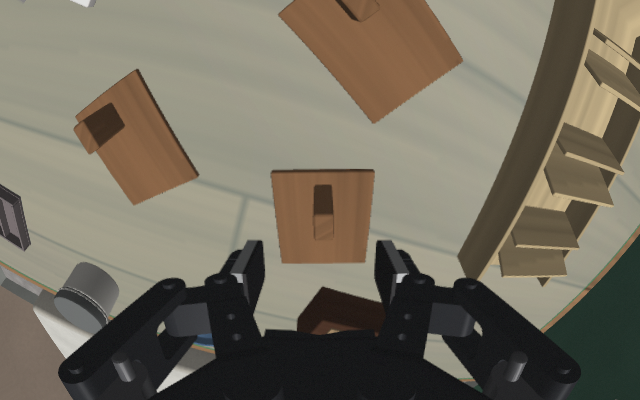

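View pics/t4.png

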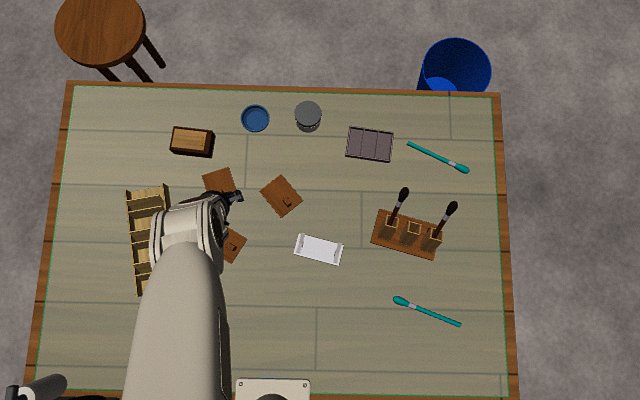

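Mirror centred under the gripper (block at (323,210)); descend and grip.

arm_command --motion '[[[-0.01,0.02,0.35],[-0.01,0,-0.02],0.3],[[-0.02,0.04,0.65],[-0.01,0,-0.02],0.3],[[-0.03,0.04,0.85],[-0.01,0,-0.02],0.3],[[-0.03,0.04,0.91],[-0.01,0,-0.02],0.3],[[-0.03,0.04,0.91],[-0.01,0,-0.02],0.3]]'

```text
t: 23.45
tcp_pos: [0.5282, 0.1456, 0.1786]
tool_rot: [179.9, 19.9, -159.4]
contact_force: [0.2, -0.2, -0.3]
finger_gap: 0.0557
```

arm_command --motion '[[[0,0,0],[0,0,0],-1],[[0,0,0],[0,0,0],-1],[[0,0,0],[0,0,0],-1],[[0,0,0],[0,0,0],-1],[[0,0,0],[0,0,0],-1],[[0,0,0],[0,0,0],-1],[[0,0,0],[0,0,0],-1]]' --squeeze 60

```text
t: 24.15
tcp_pos: [0.5293, 0.1467, 0.18]
tool_rot: [180.0, 20.1, -159.3]
contact_force: [-2.6, -2.7, 7.4]
finger_gap: 0.0129
```

Run:
```python
from kin import *
st()
save('wrist','w12')
s,p,Rm=pose()
Rp=ori(12.5,45,True)
print('slot3 over')
T=tcp(placeG(3,.029,lift=.09),Rp)
# joint-space suggestion
for a in (0,.25,.5,.75,1): pass
qa=np.array(s['q']); qb=ik(T,Rp,8)[0][1]; print(np.round(qa,1),np.round(qb,1))
```

```text
t 24.15 q [ 15.   24.9 -24.2  20.9   2.   -5.3] tcp [0.5293 0.1467 0.18  ] rot [ 180.    20.1 -159.3] F [-2.6 -2.7  7.4] gap 0.0129
slot3 over
[ 15.   24.9 -24.2  20.9   2.   -5.3] [  40.7   15.7  -27.     5.8  -19.5 -159.2]
```

View pics/w12.png

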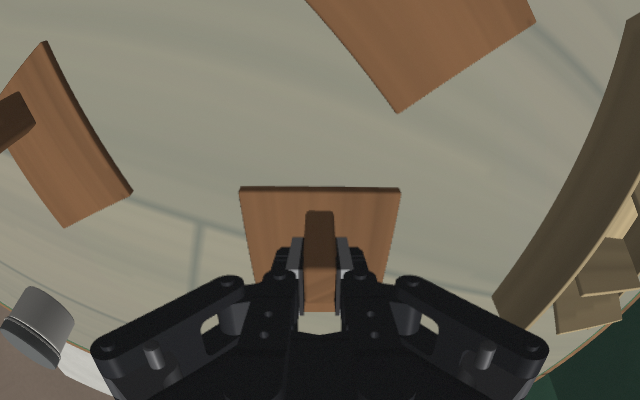

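```bash
cat >> kin.py <<'E'
def mplan(wps,n=3,q6dir=None):
    """check joint path by IK continuation along slerp between waypoints, print q at ends"""
    s,p,Rm=pose(); q=np.array(s['q'])
    for P,Q in wps:
        rv=R.from_matrix(Rm.T@Q).as_rotvec()
        for i in range(1,7):
            pp=p+(P-p)*i/6; rr=Rm@R.from_rotvec(rv*i/6).as_matrix()
            c,q=ik(pp,rr,1,q0=q)[0]
            if c>1e-4: print('  !! infeasible',c,np.round(q,0))
        print('  q',np.round(q,0)); p,Rm=P,Q
E
python3 - <<'E'
from kin import *
s,p,Rm=pose()
Rp=ori(12.5,45,True)
w=[(p+np.array([-.03,0,.15]),Rm),(p+np.array([-.06,.04,.16]),Rm@R.from_euler('z',-75,degrees=True).as_matrix()),(tcp(placeG(3,.029,lift=.09),Rp)+np.array([0,0,.03]),Rp)]
mplan(w); plan(w)
E
```

```text
q [ 16.  11. -17.  42.   2.  -4.]
  q [ 22.   9. -19.  43.  -0. -74.]
  q [  41.   13.  -25.   11.  -20. -159.]
0 [-0.13, 0.05, -0.75] [0.0, 0.0, 0.0] rows 3
0 [-0.12, 0.06, -0.75] [0.0, 0.0, 0.0] rows 3
   -> [0.4991 0.147  0.3294]
1 [0.03, 0.16, -0.05] [-0.0, -0.0, -0.83] rows 4
1 [-0.04, 0.16, -0.05] [-0.0, 0.0, -0.84] rows 4
1 [-0.1, 0.12, -0.05] [0.0, -0.0, -0.83] rows 4
   -> [0.4697 0.1867 0.3405]
2 [-0.38, 0.0, 0.1] [0.16, 0.18, -0.8] rows 4
2 [-0.36, -0.15, 0.07] [0.16, 0.17, -0.8] rows 4
2 [-0.27, -0.27, 0.05] [0.16, 0.18, -0.8] rows 4
2 [-0.14, -0.36, 0.07] [0.16, 0.17, -0.81] rows 4
   -> [0.4644 0.3415 0.3173]
```

arm_command --motion '[[[-0.03,0.01,-0.2],[0,0,0],-1],[[-0.08,0.03,-0.45],[0,0,0],-1],[[-0.13,0.05,-0.75],[0,0,0],-1],[[-0.13,0.05,-0.75],[0,0,0],-1]]'

```text
t: 24.6
tcp_pos: [0.5156, 0.1472, 0.2577]
tool_rot: [179.9, 20.4, -159.3]
contact_force: [1.4, -0.4, -0.2]
finger_gap: 0.0131
```

arm_command --motion '[[[-0.06,0.03,-0.4],[0,0,0],-1],[[-0.12,0.06,-0.75],[0,0,0],-1],[[-0.12,0.06,-0.75],[0,0,0],-1]]'

```text
t: 24.9
tcp_pos: [0.5002, 0.1476, 0.3327]
tool_rot: [179.9, 20.5, -159.3]
contact_force: [1.3, 0.5, -2.3]
finger_gap: 0.013
```

Run:
```python
from kin import *
st(); save('wrist','w13')
```

```text
t 24.90 q [ 16.   10.6 -17.2  41.7   1.7  -4.4] tcp [0.5002 0.1476 0.3327] rot [ 179.9   20.5 -159.3] F [ 1.3  0.5 -2.3] gap 0.0130
```

View pics/w13.png

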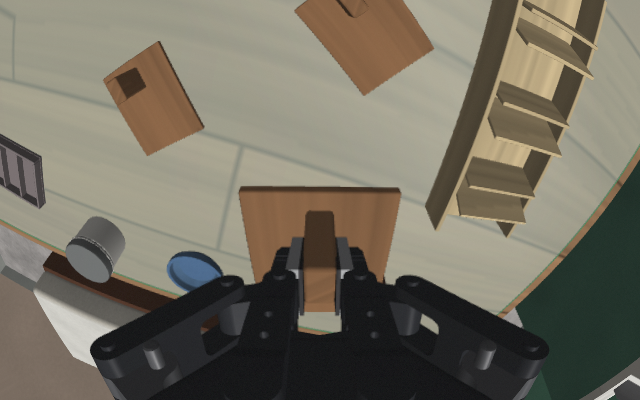

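arm_command --motion '[[[0.03,0.16,-0.05],[0,0,-0.83],-1],[[0.03,0.16,-0.05],[0,0,-0.83],-1],[[0.03,0.16,-0.05],[0,0,-0.83],-1],[[0.03,0.16,-0.05],[0,0,-0.83],-1]]'

```text
t: 25.35
tcp_pos: [0.4883, 0.1603, 0.3293]
tool_rot: [-171.5, 17.9, -133.1]
contact_force: [0.2, 0.2, -0.8]
finger_gap: 0.0131
```

arm_command --motion '[[[-0.04,0.16,-0.05],[0,0,-0.83],-1],[[-0.04,0.16,-0.05],[0,0,-0.83],-1],[[-0.04,0.16,-0.05],[0,0,-0.83],-1],[[-0.04,0.16,-0.05],[0,0,-0.83],-1]]'

```text
t: 25.75
tcp_pos: [0.4786, 0.1737, 0.3338]
tool_rot: [-164.7, 12.7, -107.9]
contact_force: [-1.1, 0.2, -1.8]
finger_gap: 0.0135
```

arm_command --motion '[[[-0.1,0.12,-0.05],[0,0,-0.83],-1],[[-0.1,0.12,-0.05],[0,0,-0.83],-1],[[-0.1,0.12,-0.05],[0,0,-0.83],-1],[[-0.1,0.12,-0.05],[0,0,-0.83],-1]]'

```text
t: 26.15
tcp_pos: [0.4694, 0.1866, 0.3382]
tool_rot: [-160.8, 5.3, -84.0]
contact_force: [-0.5, 0.4, -1.5]
finger_gap: 0.0133
```

Run:
```python
from kin import *
st()
Rp=ori(12.5,45,True)
w=[(tcp(placeG(3,.029,lift=.09),Rp)+np.array([0,0,.03]),Rp)]
mplan(w); plan(w)
```

```text
t 26.15 q [ 21.8   8.7 -18.5  42.9  -0.3 -73.4] tcp [0.4694 0.1866 0.3382] rot [-160.8    5.3  -84. ] F [-0.5  0.4 -1.5] gap 0.0133
  q [  41.   13.  -25.   11.  -20. -159.]
0 [-0.38, 0.0, 0.09] [0.16, 0.18, -0.81] rows 4
0 [-0.36, -0.15, 0.06] [0.16, 0.18, -0.8] rows 4
0 [-0.27, -0.28, 0.05] [0.17, 0.18, -0.81] rows 4
0 [-0.14, -0.36, 0.06] [0.16, 0.17, -0.8] rows 4
   -> [0.4639 0.342  0.3179]
```

arm_command --motion '[[[-0.38,0,0.09],[0.16,0.18,-0.81],-1],[[-0.38,0,0.09],[0.16,0.18,-0.81],-1],[[-0.38,0,0.09],[0.16,0.18,-0.81],-1],[[-0.38,0,0.09],[0.16,0.18,-0.81],-1]]'

```text
t: 26.55
tcp_pos: [0.4678, 0.2256, 0.3332]
tool_rot: [-156.5, -8.7, -63.3]
contact_force: [0.0, 0.1, -1.0]
finger_gap: 0.0129
```

arm_command --motion '[[[-0.36,-0.15,0.06],[0.16,0.18,-0.8],-1],[[-0.36,-0.15,0.06],[0.16,0.18,-0.8],-1],[[-0.36,-0.15,0.06],[0.16,0.18,-0.8],-1],[[-0.36,-0.15,0.06],[0.16,0.18,-0.8],-1]]'

```text
t: 26.95
tcp_pos: [0.4662, 0.2644, 0.3283]
tool_rot: [-157.4, -23.1, -42.6]
contact_force: [-0.2, 0.2, -1.2]
finger_gap: 0.0129
```

arm_command --motion '[[[-0.27,-0.28,0.05],[0.17,0.18,-0.81],-1],[[-0.27,-0.28,0.05],[0.17,0.18,-0.81],-1],[[-0.27,-0.28,0.05],[0.17,0.18,-0.81],-1],[[-0.27,-0.28,0.05],[0.17,0.18,-0.81],-1]]'

```text
t: 27.35
tcp_pos: [0.4649, 0.303, 0.3233]
tool_rot: [-164.5, -36.3, -18.3]
contact_force: [0.3, -0.2, -0.6]
finger_gap: 0.0132
```

arm_command --motion '[[[-0.14,-0.36,0.06],[0.16,0.17,-0.8],-1],[[-0.14,-0.36,0.06],[0.16,0.17,-0.8],-1],[[-0.14,-0.36,0.06],[0.16,0.17,-0.8],-1],[[-0.14,-0.36,0.06],[0.16,0.17,-0.8],-1],[[-0.14,-0.36,0.06],[0.16,0.17,-0.8],-1]]'

```text
t: 27.85
tcp_pos: [0.4637, 0.3416, 0.3186]
tool_rot: [-179.8, -44.8, 12.2]
contact_force: [0.9, 0.7, -1.7]
finger_gap: 0.0129
```

Run:
```python
from kin import *
st()
im,d=save('scene','s7'); crop(im,'s7',320,90,470,240,4)
im,d=save('top','t7'); crop(im,'t7',100,140,260,310,3.5)
im,d=save('wrist','w14')
Rp=ori(12.5,45,True)
plan([(tcp(placeG(3,.029,lift=.06),Rp),Rp)])
```

```text
t 27.85 q [  40.7   13.2  -24.7   10.9  -19.5 -159. ] tcp [0.4637 0.3416 0.3186] rot [-179.8  -44.8   12.2] F [ 0.9  0.7 -1.7] gap 0.0129
0 [-0.51, 0.0, 0.33] [0.0, 0.0, -0.0] rows 3
   -> [0.4514 0.3392 0.2596]
```

View pics/s7.png

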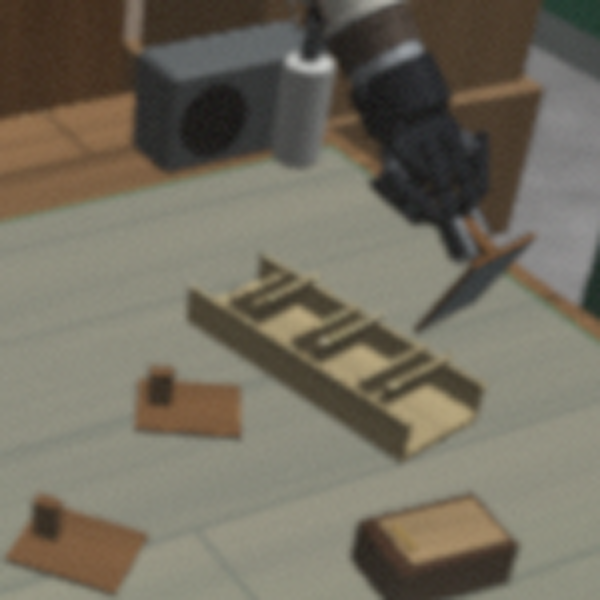

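View pics/t7.png

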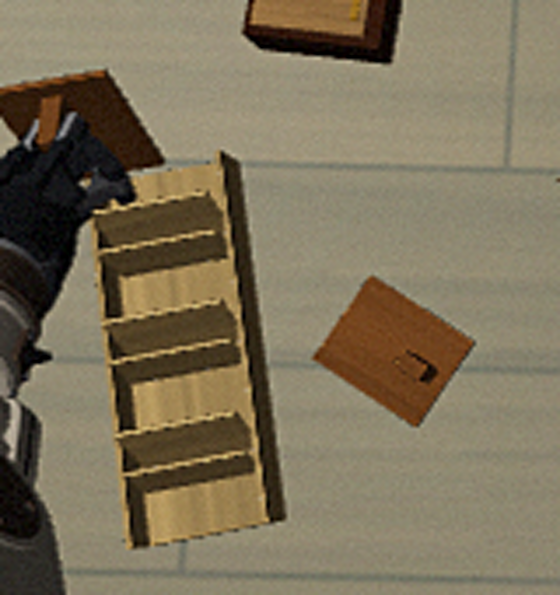

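View pics/w14.png

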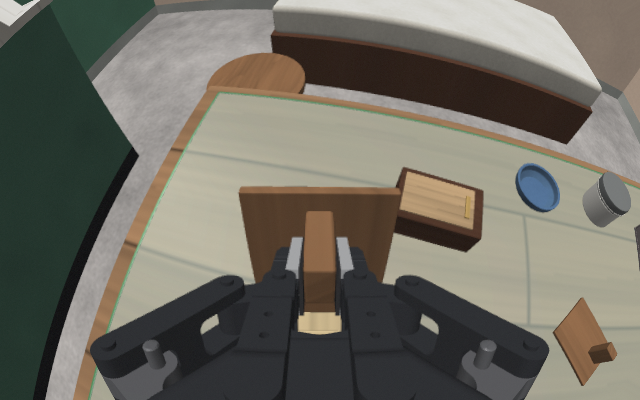

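```bash
cat >> kin.py <<'E'
def plate(k=.029,rel='A'):
    s,p,Rm=pose(); g=p+.155*Rm[:,2]; Mm=Rm@REL[rel].T
    c=g-Mm@np.array([.028,0,k])
    return c,Mm,[c+Mm@np.array([a*.05,b*.04,0]) for a,b in [(-1,-1),(-1,1),(1,1),(1,-1)]]
def overlay(name,im,pts,out,x0,y0,x1,y1,s):
    b=cv2.resize(im[y0:y1,x0:x1,::-1],None,fx=s,fy=s,interpolation=cv2.INTER_CUBIC)
    q=np.array([((proj(name,P)-[x0,y0]+.5)*s) for P in pts]).astype(int)
    cv2.polylines(b,[q],True,(0,255,0),1); cv2.imwrite(f'pics/{out}.png',b)
E
python3 - <<'E'
from kin import *
c,Mm,pts=plate(); print(c,Mm[:,0],pts[:2])
overlay('scene',cv2.imread('pics/s7.png') if 0 else save('scene','s8')[0],pts,'o1',380,110,470,200,6)
overlay('top',save('top','t8')[0],pts,'o2',90,140,190,230,6)
E
```

```text
[0.5849 0.3687 0.1716] [0.4135 0.0911 0.9059] [array([0.5728, 0.3251, 0.1263]), array([0.5555, 0.4032, 0.1264])]
```

View pics/o1.png

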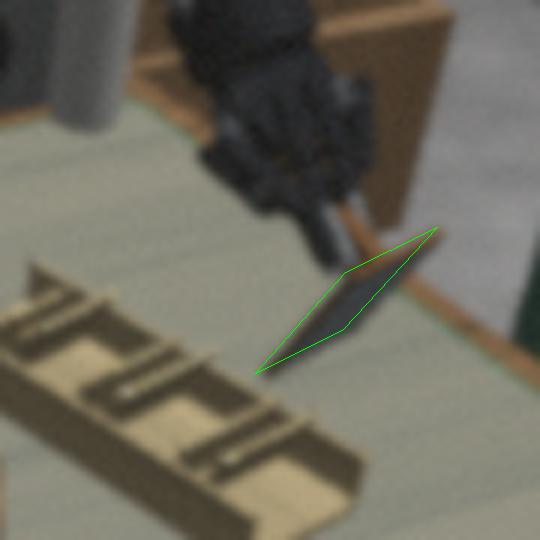

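View pics/o2.png

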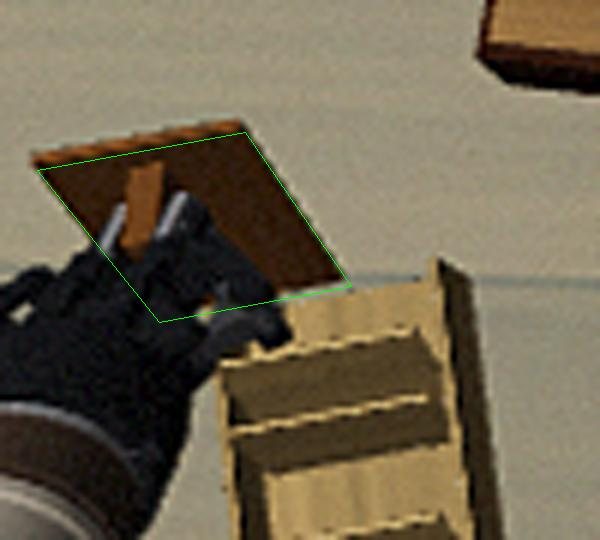

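Run:
```python
from kin import *
Rp=ori(12.5,42,True)
w=[(tcp(placeG(3,.032,22,.0015,lift=.06),Rp),Rp),(tcp(placeG(3,.032,22,.0015,lift=.015),Rp),Rp),(tcp(placeG(3,.032,22,.0015,lift=0),Rp),Rp)]
mplan(w);plan(w)
```

```text
q [  43.   16.  -34.   -4.  -22. -159.]
  q [  44.   20.  -39.  -12.  -23. -158.]
  q [  44.   21.  -40.  -14.  -23. -157.]
0 [-0.66, 0.0, 0.22] [-0.0, 0.1, 0.0] rows 3
   -> [0.4334 0.3352 0.2567]
1 [-0.42, 0.0, 0.15] [-0.0, 0.0, 0.0] rows 2
   -> [0.4168 0.3315 0.2155]
2 [-0.14, 0.0, 0.05] [-0.0, 0.0, 0.0] rows 2
   -> [0.4113 0.3303 0.2017]
```

arm_command --motion '[[[-0.22,0,0.07],[0,0.05,0],-1],[[-0.44,0,0.15],[0,0.1,0],-1],[[-0.66,0,0.22],[0,0.1,0],-1],[[-0.66,0,0.22],[0,0.1,0],-1],[[-0.66,0,0.22],[0,0.1,0],-1]]'

```text
t: 28.6
tcp_pos: [0.4335, 0.3354, 0.2567]
tool_rot: [179.9, -48.0, 12.7]
contact_force: [0.7, -0.0, -0.4]
finger_gap: 0.0131
```

Run:
```python
from kin import *
st()
c,Mm,pts=plate(.032)
overlay('scene',save('scene','s9')[0],pts,'o1',380,110,470,200,6)
overlay('top',save('top','t9')[0],pts,'o2',90,140,190,230,6)
Rp=ori(12.5,42,True)
w=[(tcp(placeG(3,.032,22,.0015,lift=.015),Rp),Rp),(tcp(placeG(3,.032,22,.0015,lift=0),Rp),Rp)]
plan(w)
```

```text
t 28.60 q [  42.8   16.2  -34.4   -4.4  -22.  -158.8] tcp [0.4335 0.3354 0.2567] rot [179.9 -48.   12.7] F [ 0.7 -0.  -0.4] gap 0.0131
0 [-0.44, 0.01, 0.15] [-0.0, -0.01, 0.0] rows 2
   -> [0.4169 0.3311 0.2156]
1 [-0.14, -0.0, 0.06] [-0.0, 0.0, 0.0] rows 2
   -> [0.4121 0.33   0.2012]
```

View pics/o1.png

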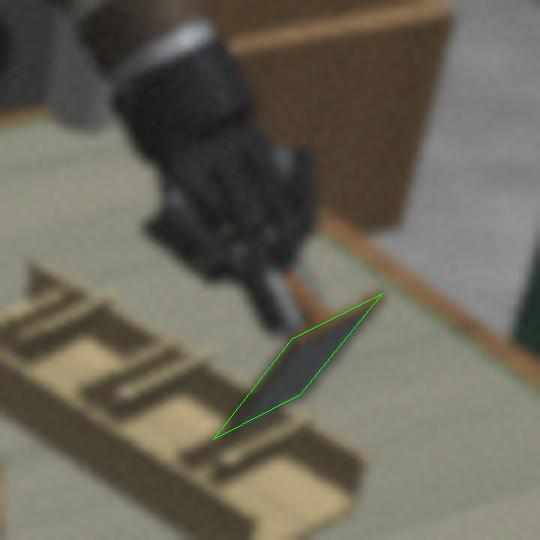

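View pics/o2.png

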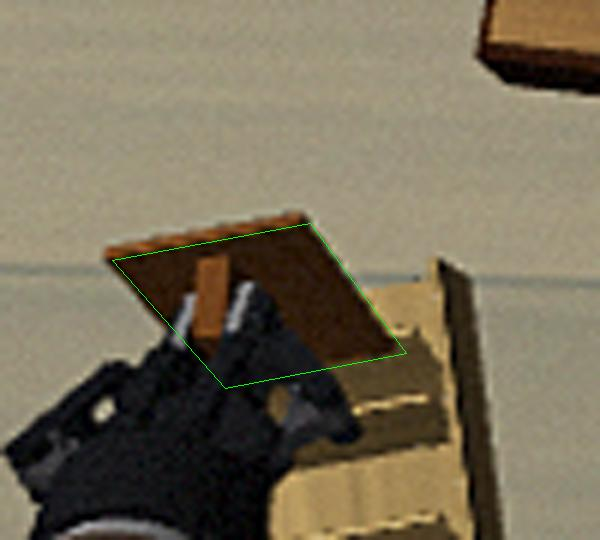

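arm_command --motion '[[[-0.11,0,0.04],[0,0,0],-1],[[-0.22,0,0.08],[0,-0.01,0],-1],[[-0.33,0.01,0.11],[0,-0.01,0],-1],[[-0.44,0.01,0.15],[0,-0.01,0],-1],[[-0.44,0.01,0.15],[0,-0.01,0],-1]]'

```text
t: 29.2
tcp_pos: [0.4148, 0.3295, 0.2123]
tool_rot: [179.7, -47.5, 12.9]
contact_force: [-0.4, 0.6, -0.8]
finger_gap: 0.0133
```

Run:
```python
from kin import *
st()
c,Mm,pts=plate(.032)
overlay('scene',save('scene','s10')[0],pts,'o1',380,110,470,200,6)
overlay('top',save('top','t10')[0],pts,'o2',90,140,190,230,6)
Rp=ori(12.5,42,True)
w=[(tcp(placeG(3,.032,22,.0015,lift=0),Rp),Rp)]
plan(w)
```

```text
t 29.20 q [  43.9   19.7  -39.   -11.7  -22.6 -157.9] tcp [0.4148 0.3295 0.2123] rot [179.7 -47.5  12.9] F [-0.4  0.6 -0.8] gap 0.0133
0 [-0.12, -0.01, 0.05] [-0.0, 0.01, 0.01] rows 2
   -> [0.4114 0.3304 0.2018]
```

View pics/o1.png

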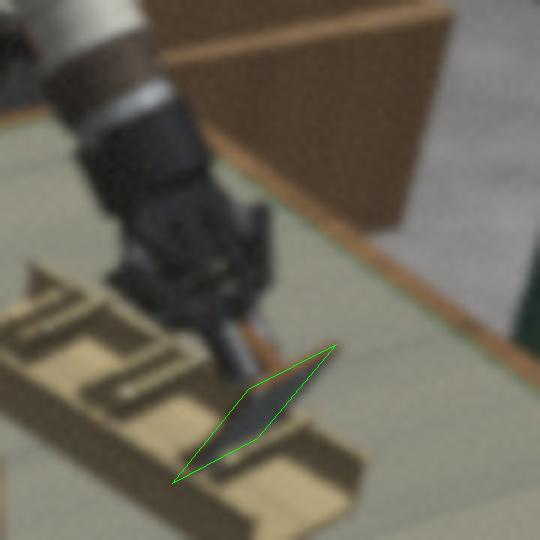

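View pics/o2.png

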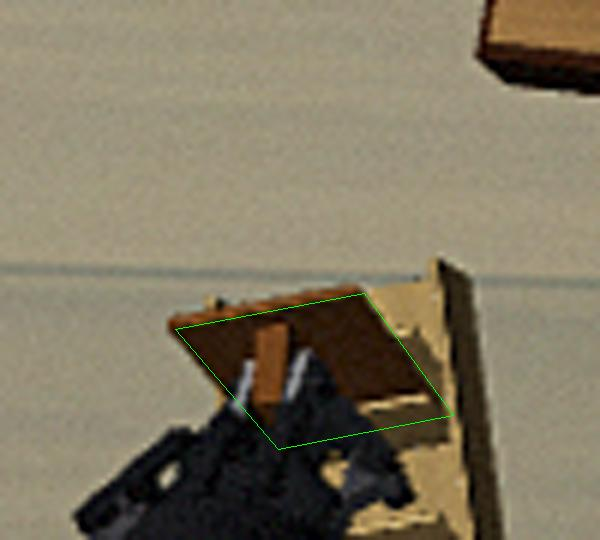

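arm_command --motion '[[[-0.04,0,0.02],[0,0,0],-1],[[-0.08,0,0.03],[0,0,0],-1],[[-0.1,-0.01,0.04],[0,0,0],-1],[[-0.1,-0.01,0.04],[0,0,0],-1]]'

```text
t: 29.7
tcp_pos: [0.4114, 0.3302, 0.2033]
tool_rot: [179.8, -47.6, 12.8]
contact_force: [0.5, 0.0, -0.3]
finger_gap: 0.0129
```

arm_command --motion '[[[-0.02,0,0.01],[0,0,0],-1],[[-0.04,0,0.02],[0,0,0],-1],[[-0.05,0,0.02],[0,0,0],-1]]'

```text
t: 30.0
tcp_pos: [0.4103, 0.3302, 0.1993]
tool_rot: [179.9, -47.8, 12.7]
contact_force: [0.5, -0.5, 3.6]
finger_gap: 0.0131
```

arm_command --motion '[[[0,0,0],[0,0,0],-0.5],[[0,0,0],[0,0,0],-0.2],[[0,0,0],[0,0,0],0],[[0,0,0],[0,0,0],0.2],[[0,0,0],[0,0,0],0.2],[[0,0,0],[0,0,0],0.2],[[0,0,0],[0,0,0],0.2]]'

```text
t: 30.7
tcp_pos: [0.4098, 0.3298, 0.1986]
tool_rot: [179.8, -47.7, 12.8]
contact_force: [-0.2, 0.4, -0.2]
finger_gap: 0.0513
```

Run:
```python
from kin import *
st()
im,_=save('scene','s11');crop(im,'s11',380,110,470,200,6)
im,_=save('top','t11');crop(im,'t11',90,140,190,230,6)
save('wrist','w15')
s,p,Rm=pose()
plan([(p-Rm[:,2]*.08,Rm)])
```

```text
t 30.70 q [  44.4   21.2  -40.2  -14.5  -22.9 -157.5] tcp [0.4098 0.3298 0.1986] rot [179.8 -47.7  12.8] F [-0.2  0.4 -0.2] gap 0.0513
0 [0.0, -0.0, -0.8] [0.0, 0.0, 0.0] rows 3
   -> [0.3521 0.3169 0.2525]
```

View pics/s11.png

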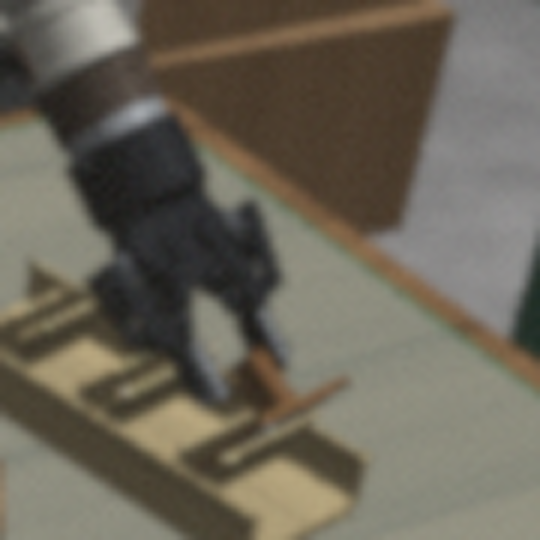

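View pics/w15.png

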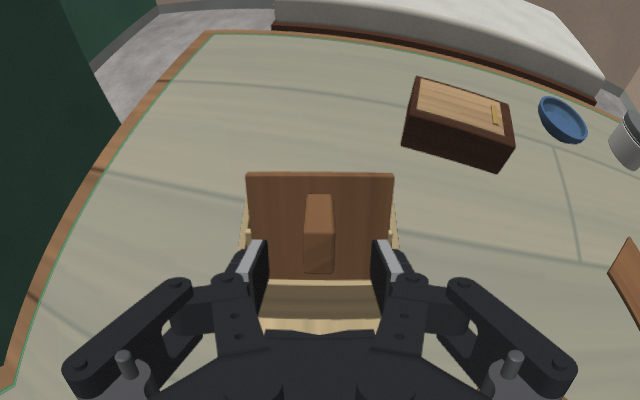

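arm_command --motion '[[[0,0,-0.25],[0,0,0],0.2],[[0,0,-0.5],[0,0,0],0.2],[[0,0,-0.8],[0,0,0],0.2],[[0,0,-0.8],[0,0,0],0.2]]'

```text
t: 31.25
tcp_pos: [0.351, 0.317, 0.2544]
tool_rot: [180.0, -47.8, 12.8]
contact_force: [-0.1, 0.7, 0.4]
finger_gap: 0.0513
```

Run:
```python
from kin import *
st()
im,d=save('top','t12');crop(im,'t12',90,140,340,310,3)
for m in mirrors(im,d): print(m)
g,M=pick([.4498,.1522],-119.6,'A',.032); T=tcp(g,M)
Rz=lambda a:R.from_euler('z',a,degrees=True).as_matrix()
s,p,Rm=pose()
w=[(np.array([.35,.25,.33]),ori(35,60,True)@Rz(60)),(T-.1*M[:,2],M),(T,M)]
mplan(w);plan(w[:2])
```

```text
t 31.25 q [  49.     9.8  -43.5   -5.   -26.  -153.8] tcp [0.351  0.317  0.2544] rot [180.  -47.8  12.8] F [-0.1  0.7  0.4] gap 0.0513
(array([0.4546, 0.1849]), -121.54602432250977, (99.5, 79.5), array([-14.6838, -25.1796]))
(array([ 0.584 , -0.0001]), -139.47457885742188, (99.7, 79.9), array([-22.0971, -19.2561]))
  q [  36.   -2.  -35.   28.   -0. -119.]
  q [  2.   5. -34.  41.  17. -57.]
  q [  6.  16. -38.  24.  16. -52.]
0 [0.23, 0.33, -0.32] [0.06, -0.38, 0.7] rows 4
0 [0.26, 0.22, -0.37] [0.06, -0.38, 0.69] rows 4
   -> [0.3504 0.2502 0.3302]
1 [0.28, 0.44, 0.02] [-0.13, -0.04, 0.8] rows 4
1 [0.44, 0.29, 0.04] [-0.13, -0.04, 0.8] rows 4
1 [0.52, 0.08, 0.04] [-0.13, -0.04, 0.81] rows 4
1 [0.5, -0.14, 0.02] [-0.13, -0.04, 0.8] rows 4
   -> [0.3925 0.0522 0.2751]
```

View pics/t12.png

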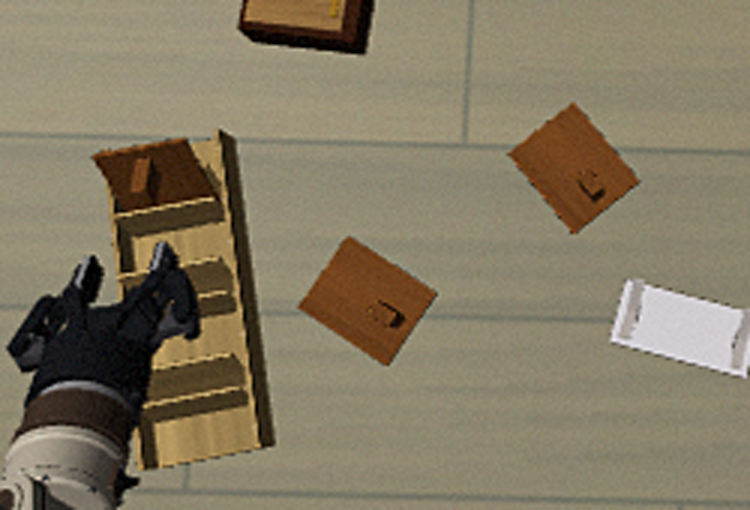

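Mirror 3 sits well in its slot. The second mirror has been knocked from y=0.152 to (0.455, 0.185), so I'm re-planning from there.

Run:
```python
from kin import *
g,M=pick([.4546,.1849],-121.5,'A',.032); T=tcp(g,M)
Rz=lambda a:R.from_euler('z',a,degrees=True).as_matrix()
w=[(np.array([.35,.25,.33]),ori(35,60,True)@Rz(60)),(T-.1*M[:,2],M),(T,M)]
mplan(w);plan(w)
```

```text
q [  36.   -2.  -35.   28.   -0. -119.]
  q [  7.   5. -34.  39.  15. -49.]
  q [ 11.  16. -38.  22.  15. -45.]
0 [0.23, 0.33, -0.32] [0.06, -0.38, 0.7] rows 4
0 [0.26, 0.22, -0.37] [0.06, -0.38, 0.69] rows 4
   -> [0.3504 0.2502 0.3302]
1 [0.25, 0.37, 0.05] [-0.13, -0.03, 0.82] rows 4
1 [0.38, 0.23, 0.06] [-0.13, -0.03, 0.82] rows 4
1 [0.44, 0.05, 0.06] [-0.13, -0.04, 0.82] rows 4
1 [0.41, -0.14, 0.06] [-0.12, -0.04, 0.81] rows 4
   -> [0.394  0.0867 0.2743]
2 [-0.0, -0.0, 1.0] [-0.0, 0.0, 0.0] rows 3
   -> [0.412  0.116  0.1804]
```

arm_command --motion '[[[0.23,0.33,-0.32],[0.06,-0.38,0.7],0.3],[[0.23,0.33,-0.32],[0.06,-0.38,0.7],0.3],[[0.23,0.33,-0.32],[0.06,-0.38,0.7],0.3],[[0.23,0.33,-0.32],[0.06,-0.38,0.7],0.3]]'

```text
t: 31.7
tcp_pos: [0.3526, 0.283, 0.2913]
tool_rot: [-161.9, -32.9, -12.2]
contact_force: [0.6, -0.4, -0.1]
finger_gap: 0.0554
```

arm_command --motion '[[[0.26,0.22,-0.37],[0.06,-0.38,0.69],0.3],[[0.26,0.22,-0.37],[0.06,-0.38,0.69],0.3],[[0.26,0.22,-0.37],[0.06,-0.38,0.69],0.3],[[0.26,0.22,-0.37],[0.06,-0.38,0.69],0.3]]'

```text
t: 32.1
tcp_pos: [0.3517, 0.2498, 0.3286]
tool_rot: [-153.6, -14.5, -28.2]
contact_force: [-0.6, -0.3, -0.1]
finger_gap: 0.0552
```

arm_command --motion '[[[0.25,0.37,0.05],[-0.13,-0.03,0.82],0.3],[[0.25,0.37,0.05],[-0.13,-0.03,0.82],0.3],[[0.25,0.37,0.05],[-0.13,-0.03,0.82],0.3],[[0.25,0.37,0.05],[-0.13,-0.03,0.82],0.3]]'

```text
t: 32.5
tcp_pos: [0.3625, 0.2088, 0.3139]
tool_rot: [-154.3, -2.7, -50.0]
contact_force: [0.1, -0.6, -0.5]
finger_gap: 0.0554
```

arm_command --motion '[[[0.38,0.23,0.06],[-0.13,-0.03,0.82],0.3],[[0.38,0.23,0.06],[-0.13,-0.03,0.82],0.3],[[0.38,0.23,0.06],[-0.13,-0.03,0.82],0.3],[[0.38,0.23,0.06],[-0.13,-0.03,0.82],0.3]]'

```text
t: 32.9
tcp_pos: [0.3733, 0.1676, 0.3007]
tool_rot: [-159.2, 7.9, -72.1]
contact_force: [-0.1, 0.5, -0.2]
finger_gap: 0.0552
```

arm_command --motion '[[[0.44,0.05,0.06],[-0.13,-0.04,0.82],0.3],[[0.44,0.05,0.06],[-0.13,-0.04,0.82],0.3],[[0.44,0.05,0.06],[-0.13,-0.04,0.82],0.3],[[0.44,0.05,0.06],[-0.13,-0.04,0.82],0.3]]'

```text
t: 33.3
tcp_pos: [0.3837, 0.1263, 0.2874]
tool_rot: [-168.2, 16.1, -95.9]
contact_force: [0.8, 0.7, -0.0]
finger_gap: 0.0556
```

arm_command --motion '[[[0.41,-0.14,0.06],[-0.12,-0.04,0.81],0.3],[[0.41,-0.14,0.06],[-0.12,-0.04,0.81],0.3],[[0.41,-0.14,0.06],[-0.12,-0.04,0.81],0.3],[[0.41,-0.14,0.06],[-0.12,-0.04,0.81],0.3],[[0.41,-0.14,0.06],[-0.12,-0.04,0.81],0.3]]'

```text
t: 33.8
tcp_pos: [0.3941, 0.0868, 0.2733]
tool_rot: [-179.8, 19.9, -121.1]
contact_force: [-0.7, 0.3, 0.3]
finger_gap: 0.0558
```

Run:
```python
from kin import *
st(); save('wrist','w16')
g,M=pick([.4546,.1849],-121.5,'A',.032); T=tcp(g,M)
plan([(T,M)])
```

```text
t 33.80 q [  7.5   4.7 -33.9  38.5  15.3 -49.6] tcp [0.3941 0.0868 0.2733] rot [-179.8   19.9 -121.1] F [-0.7  0.3  0.3] gap 0.0558
0 [-0.01, -0.0, 0.99] [-0.0, -0.0, 0.01] rows 3
   -> [0.4122 0.1164 0.1807]
```

View pics/w16.png

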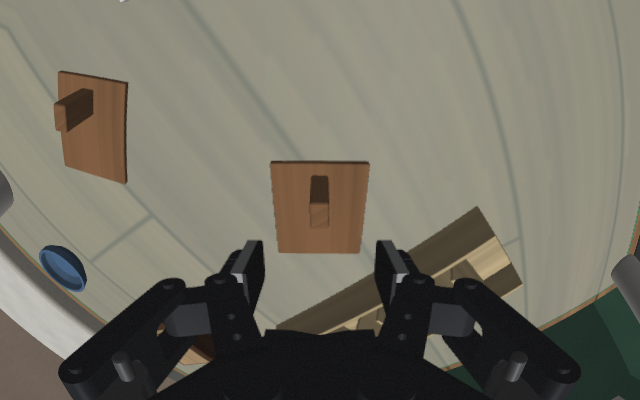

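arm_command --motion '[[[0,0,0.4],[0,0,0],0.3],[[0,0,0.7],[0,0,0],0.3],[[-0.01,0,0.9],[0,0,0.01],0.3],[[-0.01,0,0.99],[0,0,0.01],0.3],[[-0.01,0,0.99],[0,0,0.01],0.3]]'

```text
t: 34.35
tcp_pos: [0.4117, 0.1164, 0.1798]
tool_rot: [179.9, 19.9, -121.7]
contact_force: [0.4, 0.1, -0.4]
finger_gap: 0.0557
```

arm_command --motion '[[[0,0,0],[0,0,0],-1],[[0,0,0],[0,0,0],-1],[[0,0,0],[0,0,0],-1],[[0,0,0],[0,0,0],-1],[[0,0,0],[0,0,0],-1],[[0,0,0],[0,0,0],-1],[[0,0,0],[0,0,0],-1]]' --squeeze 60

```text
t: 35.05
tcp_pos: [0.4128, 0.1159, 0.1818]
tool_rot: [-180.0, 20.1, -121.8]
contact_force: [-2.6, -1.3, 6.7]
finger_gap: 0.013
```

Run:
```python
from kin import *
st()
Rz=lambda a:R.from_euler('z',a,degrees=True).as_matrix()
s,p,Rm=pose()
Rp=ori(12.5,42,True)
w=[(p+np.array([-.02,0,.14]),Rm),(p+np.array([-.05,.1,.16]),Rm@Rz(-55)),(tcp(placeG(2,.034,22,.0015,lift=.12),Rp),Rp)]
mplan(w);plan(w)
```

```text
t 35.05 q [ 11.3  16.  -38.1  21.9  14.5 -45.1] tcp [0.4128 0.1159 0.1818] rot [-180.    20.1 -121.8] F [-2.6 -1.3  6.7] gap 0.0130
  q [ 12.   1. -29.  45.  14. -44.]
  q [ 28.   0. -27.  45.  10. -84.]
  q [  47.    5.  -37.    6.  -25. -155.]
0 [-0.19, 0.08, -0.68] [0.0, 0.0, 0.0] rows 3
0 [-0.19, 0.09, -0.67] [0.0, 0.0, 0.0] rows 3
   -> [0.3927 0.1158 0.3217]
1 [-0.36, 0.39, 0.02] [0.0, 0.0, -0.92] rows 5
1 [-0.5, 0.18, 0.03] [-0.0, -0.0, -0.91] rows 5
   -> [0.3629 0.2159 0.3416]
2 [-0.29, -0.12, 0.2] [0.14, 0.42, -0.92] rows 5
2 [-0.23, -0.24, 0.15] [0.14, 0.42, -0.91] rows 5
2 [-0.14, -0.31, 0.13] [0.14, 0.41, -0.92] rows 5
   -> [0.3705 0.3219 0.3129]
```

arm_command --motion '[[[-0.05,0.02,-0.2],[0,0,0],-1],[[-0.12,0.05,-0.45],[0,0,0],-1],[[-0.19,0.08,-0.68],[0,0,0],-1],[[-0.19,0.08,-0.68],[0,0,0],-1]]'

```text
t: 35.45
tcp_pos: [0.4039, 0.1158, 0.2542]
tool_rot: [-179.8, 20.2, -121.7]
contact_force: [1.3, 0.2, -0.2]
finger_gap: 0.0128
```

arm_command --motion '[[[-0.1,0.05,-0.35],[0,0,0],-1],[[-0.19,0.09,-0.67],[0,0,0],-1],[[-0.19,0.09,-0.67],[0,0,0],-1]]'

```text
t: 35.75
tcp_pos: [0.3938, 0.1163, 0.3241]
tool_rot: [-179.7, 20.3, -121.7]
contact_force: [1.4, 0.1, -0.5]
finger_gap: 0.0132
```

arm_command --motion '[[[-0.36,0.39,0.02],[0,0,-0.92],-1],[[-0.36,0.39,0.02],[0,0,-0.92],-1],[[-0.36,0.39,0.02],[0,0,-0.92],-1],[[-0.36,0.39,0.02],[0,0,-0.92],-1]]'

```text
t: 36.15
tcp_pos: [0.3769, 0.1662, 0.3294]
tool_rot: [-170.6, 17.5, -92.5]
contact_force: [-0.5, -0.5, -1.4]
finger_gap: 0.0131
```

arm_command --motion '[[[-0.5,0.18,0.03],[0,0,-0.91],-1],[[-0.5,0.18,0.03],[0,0,-0.91],-1],[[-0.5,0.18,0.03],[0,0,-0.91],-1],[[-0.5,0.18,0.03],[0,0,-0.91],-1]]'

```text
t: 36.55
tcp_pos: [0.3621, 0.2163, 0.3389]
tool_rot: [-163.7, 11.3, -65.2]
contact_force: [-0.8, -0.2, -0.9]
finger_gap: 0.0126
```

arm_command --motion '[[[-0.29,-0.12,0.2],[0.14,0.42,-0.92],-1],[[-0.29,-0.12,0.2],[0.14,0.42,-0.92],-1],[[-0.29,-0.12,0.2],[0.14,0.42,-0.92],-1],[[-0.29,-0.12,0.2],[0.14,0.42,-0.92],-1]]'

```text
t: 36.95
tcp_pos: [0.3648, 0.2517, 0.3293]
tool_rot: [-159.0, -9.8, -43.3]
contact_force: [-0.1, -0.0, -0.8]
finger_gap: 0.0131
```

arm_command --motion '[[[-0.23,-0.24,0.15],[0.14,0.42,-0.91],-1],[[-0.23,-0.24,0.15],[0.14,0.42,-0.91],-1],[[-0.23,-0.24,0.15],[0.14,0.42,-0.91],-1],[[-0.23,-0.24,0.15],[0.14,0.42,-0.91],-1]]'

```text
t: 37.35
tcp_pos: [0.3679, 0.2867, 0.3199]
tool_rot: [-163.0, -30.9, -20.2]
contact_force: [-0.7, 0.4, -1.0]
finger_gap: 0.0128
```

Run:
```python
from kin import *
st()
Rp=ori(12.5,42,True)
w=[(tcp(placeG(2,.034,22,.0015,lift=.12),Rp),Rp)]
mplan(w);plan(w)
```

```text
t 37.35 q [  42.8    3.   -32.2   24.2  -17.7 -126.6] tcp [0.3679 0.2867 0.3199] rot [-163.   -30.9  -20.2] F [-0.7  0.4 -1. ] gap 0.0128
  q [  47.    5.  -37.    6.  -25. -155.]
0 [-0.12, -0.32, 0.11] [0.14, 0.42, -0.91] rows 5
   -> [0.3704 0.3218 0.3128]
```

arm_command --motion '[[[-0.12,-0.32,0.11],[0.14,0.42,-0.91],-1],[[-0.12,-0.32,0.11],[0.14,0.42,-0.91],-1],[[-0.12,-0.32,0.11],[0.14,0.42,-0.91],-1],[[-0.12,-0.32,0.11],[0.14,0.42,-0.91],-1],[[-0.12,-0.32,0.11],[0.14,0.42,-0.91],-1]]'

```text
t: 37.85
tcp_pos: [0.3703, 0.3213, 0.3127]
tool_rot: [-179.7, -47.9, 12.1]
contact_force: [-0.6, 0.5, -1.6]
finger_gap: 0.0127
```

Run:
```python
from kin import *
st()
Rp=ori(12.5,42,True)
c,Mm,pts=plate(.034)
overlay('scene',save('scene','s12')[0],pts,'o1',380,110,470,200,6)
overlay('top',save('top','t13')[0],pts,'o2',90,160,190,250,6)
w=[(tcp(placeG(2,.034,22,.0015,lift=.06),Rp),Rp),(tcp(placeG(2,.034,22,.0015,lift=.015),Rp),Rp)]
mplan(w);plan(w)
```

```text
t 37.85 q [  47.4    5.2  -37.     5.6  -25.1 -154.6] tcp [0.3703 0.3213 0.3127] rot [-179.7  -47.9   12.1] F [-0.6  0.5 -1.6] gap 0.0127
  q [  49.    9.  -43.   -4.  -26. -153.]
  q [  51.   14.  -48.  -13.  -27. -152.]
0 [-0.57, 0.0, 0.21] [0.0, 0.0, -0.01] rows 3
   -> [0.3486 0.3171 0.2572]
1 [-0.42, 0.0, 0.15] [0.0, 0.0, -0.0] rows 2
   -> [0.332  0.3134 0.216 ]
```

View pics/o1.png

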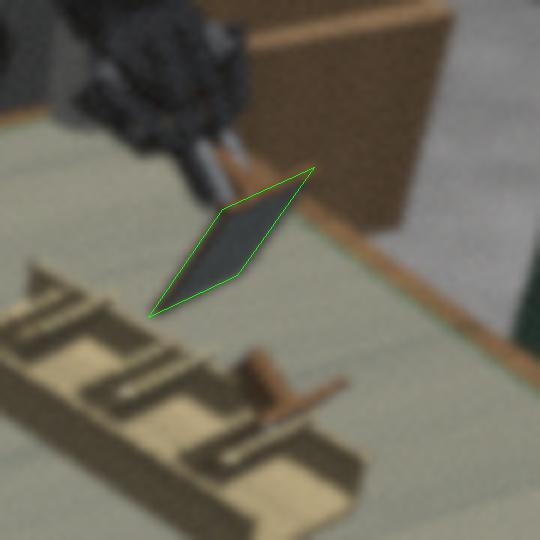

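View pics/o2.png

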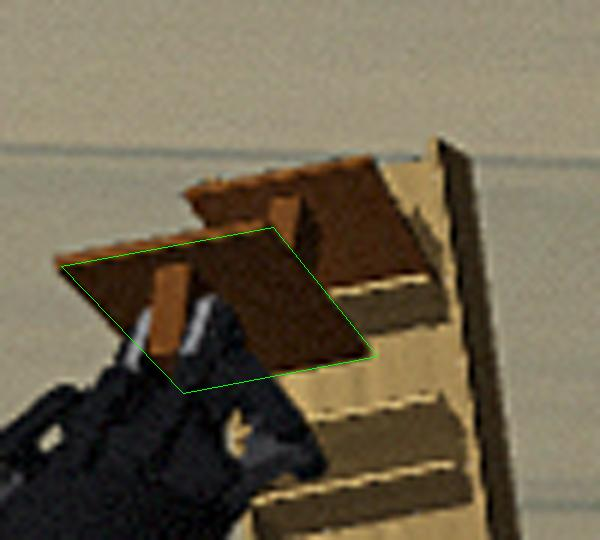

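Good overlay on both views; lowering.

arm_command --motion '[[[-0.2,0,0.07],[0,0,0],-1],[[-0.4,0,0.14],[0,0,0],-1],[[-0.57,0,0.21],[0,0,-0.01],-1],[[-0.57,0,0.21],[0,0,-0.01],-1]]'

```text
t: 38.35
tcp_pos: [0.3477, 0.3163, 0.2553]
tool_rot: [179.7, -47.7, 12.7]
contact_force: [-0.1, -0.5, -1.0]
finger_gap: 0.013
```

arm_command --motion '[[[-0.11,0,0.04],[0,0,0],-1],[[-0.22,0,0.08],[0,0,0],-1],[[-0.32,0,0.11],[0,0,0],-1],[[-0.42,0,0.15],[0,0,0],-1],[[-0.42,0,0.15],[0,0,0],-1]]'

```text
t: 38.85
tcp_pos: [0.3325, 0.3138, 0.2165]
tool_rot: [179.9, -47.9, 12.6]
contact_force: [-0.0, -0.2, -0.8]
finger_gap: 0.0129
```

Run:
```python
from kin import *
st()
Rp=ori(12.5,42,True)
c,Mm,pts=plate(.034)
overlay('scene',save('scene','s13')[0],pts,'o1',380,110,470,200,6)
overlay('top',save('top','t14')[0],pts,'o2',90,160,190,250,6)
w=[(tcp(placeG(2,.034,22,.0015,lift=.0),Rp),Rp)]
plan(w)
```

```text
t 38.85 q [  50.9   13.7  -47.7  -12.4  -27.5 -152.1] tcp [0.3325 0.3138 0.2165] rot [179.9 -47.9  12.6] F [-0.  -0.2 -0.8] gap 0.0129
0 [-0.16, 0.01, 0.05] [-0.0, -0.0, -0.0] rows 2
   -> [0.3265 0.3119 0.2024]
```

View pics/o2.png

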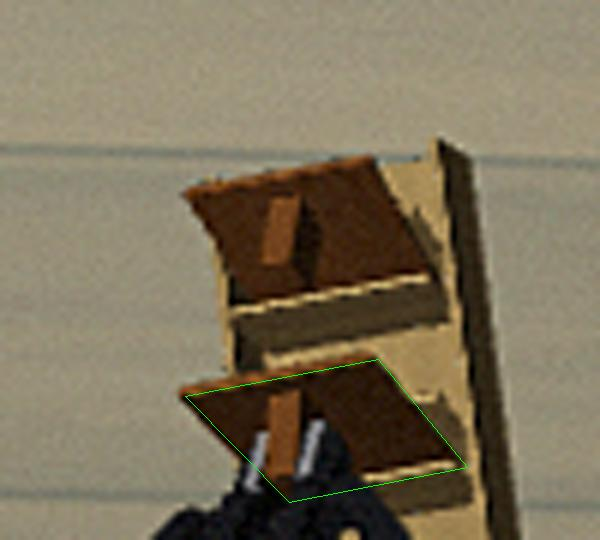

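View pics/o1.png

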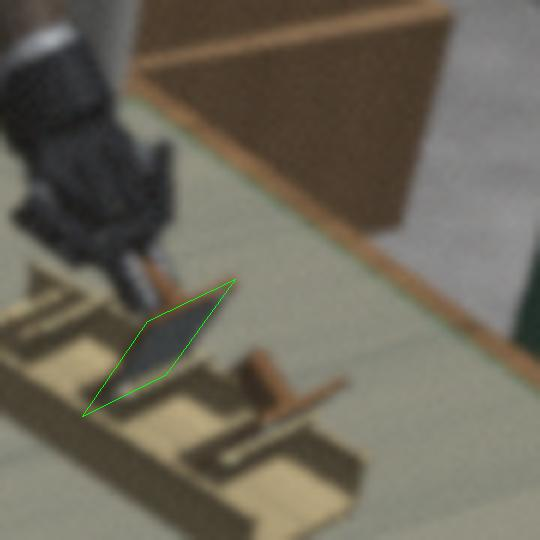

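In the slot, behind its front board; seating slowly.

arm_command --motion '[[[-0.05,0,0.02],[0,0,0],-1],[[-0.1,0,0.03],[0,0,0],-1],[[-0.14,0.01,0.05],[0,0,0],-1],[[-0.14,0.01,0.05],[0,0,0],-1]]'

```text
t: 39.35
tcp_pos: [0.3266, 0.3112, 0.2023]
tool_rot: [179.9, -47.9, 12.7]
contact_force: [-0.7, -0.2, -0.7]
finger_gap: 0.013
```

arm_command --motion '[[[-0.02,0,0.01],[0,0,0],-1],[[-0.04,0,0.02],[0,0,0],-1],[[-0.05,0,0.02],[0,0,0],-1]]'

```text
t: 39.65
tcp_pos: [0.326, 0.3117, 0.1991]
tool_rot: [-179.9, -48.3, 12.5]
contact_force: [-0.6, -1.9, 4.9]
finger_gap: 0.0131
```

arm_command --motion '[[[0,0,0],[0,0,0],-0.5],[[0,0,0],[0,0,0],-0.2],[[0,0,0],[0,0,0],0],[[0,0,0],[0,0,0],0.2],[[0,0,0],[0,0,0],0.2],[[0,0,0],[0,0,0],0.2],[[0,0,0],[0,0,0],0.2]]'

```text
t: 40.35
tcp_pos: [0.3253, 0.3113, 0.1981]
tool_rot: [180.0, -48.0, 12.6]
contact_force: [-0.0, -0.4, -0.1]
finger_gap: 0.0513
```

arm_command --motion '[[[0,0,-0.25],[0,0,0],0.2],[[0,0,-0.5],[0,0,0],0.2],[[0,0,-0.8],[0,0,0],0.2],[[0,0,-0.8],[0,0,0],0.2]]'

```text
t: 40.75
tcp_pos: [0.2662, 0.2984, 0.2534]
tool_rot: [-179.9, -48.2, 12.6]
contact_force: [-0.0, -0.3, 0.2]
finger_gap: 0.0515
```

Run:
```python
from kin import *
st()
im,_=save('scene','s14');crop(im,'s14',380,110,470,200,6)
im,d=save('top','t15');crop(im,'t15',90,140,340,310,3)
save('wrist','w17')
for m in mirrors(im,d): print(m)
c,a=[(m[0],m[1]) for m in mirrors(im,d) if abs(m[0][1])<.08][0]
g,M=pick(c,a,'A',.032); T=tcp(g,M)
Rz=lambda a:R.from_euler('z',a,degrees=True).as_matrix()
w=[(np.array([.30,.25,.33]),ori(35,60,True)@Rz(60)),(np.array([.36,.10,.33]),ori(40,70,False)),(T-.1*M[:,2],M)]
mplan(w);plan(w)
```

```text
t 40.75 q [  58.2    3.3  -51.    -2.4  -32.1 -145.8] tcp [0.2662 0.2984 0.2534] rot [-179.9  -48.2   12.6] F [-0.  -0.3  0.2] gap 0.0515
(array([ 0.584, -0.   ]), -139.47457885742188, (99.7, 79.8), array([-22.0534, -19.2959]))
  q [  41.   -7.  -39.   28.   -3. -115.]
  q [ 12.  -5. -34.  43.   9. -26.]
  q [-13.  15. -20.  42.  16. -51.]
0 [0.36, 0.27, -0.18] [0.06, -0.38, 0.7] rows 4
0 [0.39, 0.13, -0.27] [0.05, -0.38, 0.69] rows 4
   -> [0.2997 0.2498 0.3298]
1 [0.3, 0.27, -0.05] [-0.1, 0.03, 0.96] rows 5
1 [0.39, 0.09, -0.03] [-0.1, 0.03, 0.96] rows 5
1 [0.39, -0.11, -0.02] [-0.1, 0.03, 0.96] rows 5
1 [0.28, -0.28, -0.03] [-0.09, 0.02, 0.96] rows 5
   -> [0.3596 0.1002 0.3298]
2 [0.09, -0.74, 0.16] [-0.0, 0.0, -0.01] rows 3
2 [0.09, -0.74, 0.17] [-0.0, 0.0, -0.0] rows 3
2 [0.09, -0.74, 0.16] [-0.01, 0.01, -0.01] rows 3
   -> [ 0.4962 -0.075   0.2748]
```

View pics/s14.png

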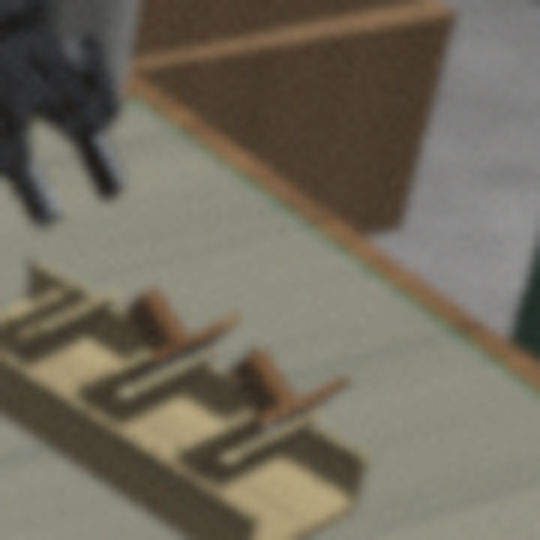

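View pics/t15.png

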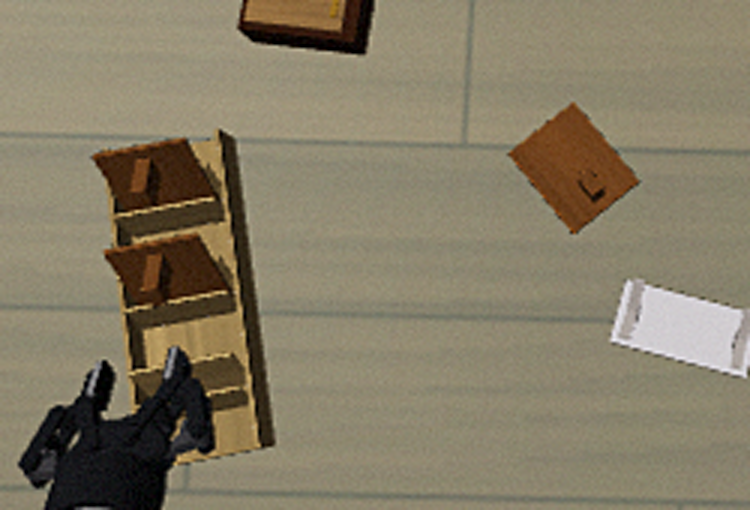

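View pics/w17.png

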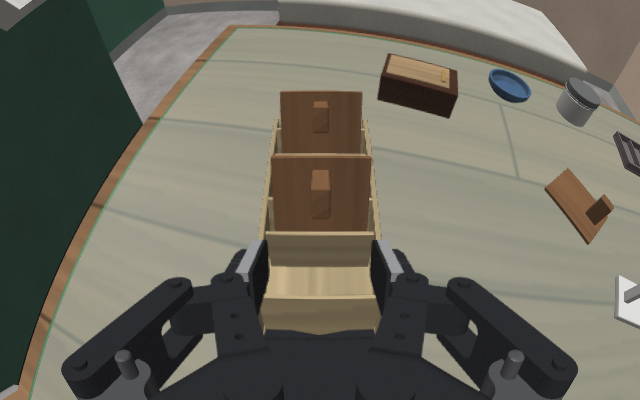

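Both mirrors stand leaning back in slots 3 and 2. Moving to the last mirror at (0.584, 0.000), −139.5°.

arm_command --motion '[[[0.36,0.27,-0.18],[0.06,-0.38,0.7],0.3],[[0.36,0.27,-0.18],[0.06,-0.38,0.7],0.3],[[0.36,0.27,-0.18],[0.06,-0.38,0.7],0.3],[[0.36,0.27,-0.18],[0.06,-0.38,0.7],0.3]]'

```text
t: 41.3
tcp_pos: [0.2848, 0.2743, 0.2902]
tool_rot: [-161.7, -33.1, -12.4]
contact_force: [-0.7, 0.0, -0.3]
finger_gap: 0.0554
```

arm_command --motion '[[[0.39,0.13,-0.27],[0.05,-0.38,0.69],0.3],[[0.39,0.13,-0.27],[0.05,-0.38,0.69],0.3],[[0.39,0.13,-0.27],[0.05,-0.38,0.69],0.3],[[0.39,0.13,-0.27],[0.05,-0.38,0.69],0.3]]'

```text
t: 41.7
tcp_pos: [0.3003, 0.2492, 0.3291]
tool_rot: [-153.6, -14.7, -28.4]
contact_force: [-0.7, -0.3, -0.1]
finger_gap: 0.0554
```

arm_command --motion '[[[0.3,0.27,-0.05],[-0.1,0.03,0.96],0.3],[[0.3,0.27,-0.05],[-0.1,0.03,0.96],0.3],[[0.3,0.27,-0.05],[-0.1,0.03,0.96],0.3],[[0.3,0.27,-0.05],[-0.1,0.03,0.96],0.3]]'

```text
t: 42.1
tcp_pos: [0.3143, 0.2113, 0.3288]
tool_rot: [-152.8, -2.3, -54.9]
contact_force: [0.7, -0.2, 0.9]
finger_gap: 0.0556
```

arm_command --motion '[[[0.39,0.09,-0.03],[-0.1,0.03,0.96],0.3],[[0.39,0.09,-0.03],[-0.1,0.03,0.96],0.3],[[0.39,0.09,-0.03],[-0.1,0.03,0.96],0.3],[[0.39,0.09,-0.03],[-0.1,0.03,0.96],0.3]]'

```text
t: 42.5
tcp_pos: [0.3292, 0.174, 0.3288]
tool_rot: [-157.5, 9.2, -81.4]
contact_force: [0.3, 0.4, 0.6]
finger_gap: 0.0554
```

arm_command --motion '[[[0.39,-0.11,-0.02],[-0.1,0.03,0.96],0.3],[[0.39,-0.11,-0.02],[-0.1,0.03,0.96],0.3],[[0.39,-0.11,-0.02],[-0.1,0.03,0.96],0.3],[[0.39,-0.11,-0.02],[-0.1,0.03,0.96],0.3]]'

```text
t: 42.9
tcp_pos: [0.3445, 0.1364, 0.3283]
tool_rot: [-167.3, 17.3, -109.8]
contact_force: [1.3, -0.2, 0.4]
finger_gap: 0.056
```

arm_command --motion '[[[0.28,-0.28,-0.03],[-0.09,0.02,0.96],0.3],[[0.28,-0.28,-0.03],[-0.09,0.02,0.96],0.3],[[0.28,-0.28,-0.03],[-0.09,0.02,0.96],0.3],[[0.28,-0.28,-0.03],[-0.09,0.02,0.96],0.3]]'

```text
t: 43.3
tcp_pos: [0.3596, 0.0997, 0.3285]
tool_rot: [-179.9, 20.0, -140.1]
contact_force: [-0.6, -1.0, -0.1]
finger_gap: 0.055
```

arm_command --motion '[[[0.09,-0.74,0.16],[0,0,0],0.3],[[0.09,-0.74,0.16],[0,0,0],0.3],[[0.09,-0.74,0.16],[0,0,0],0.3]]'

```text
t: 43.6
tcp_pos: [0.406, 0.0398, 0.3099]
tool_rot: [-179.8, 19.9, -140.0]
contact_force: [-0.9, -0.7, -0.4]
finger_gap: 0.0554
```

arm_command --motion '[[[0.09,-0.74,0.17],[0,0,0],0.3],[[0.09,-0.74,0.17],[0,0,0],0.3],[[0.09,-0.74,0.17],[0,0,0],0.3]]'

```text
t: 43.9
tcp_pos: [0.4513, -0.0185, 0.2911]
tool_rot: [-179.9, 20.0, -140.1]
contact_force: [0.0, 0.5, -0.6]
finger_gap: 0.0552
```

Run:
```python
from kin import *
st()
im,d=save('top','t16')
for m in mirrors(im,d): print(m)
g,M=pick([.584,0],-139.5,'A',.032); T=tcp(g,M)
w=[(T-.1*M[:,2],M)]
mplan(w);plan(w)
```

```text
t 43.90 q [ -6.4   8.1 -26.8  40.9  14.2 -44.5] tcp [ 0.4513 -0.0185  0.2911] rot [-179.9   20.  -140.1] F [ 0.   0.5 -0.6] gap 0.0552
(array([ 0.584 , -0.0001]), -139.18338775634766, (99.8, 79.6), array([-21.0142, -18.9586]))
  q [-13.  15. -20.  42.  16. -51.]
0 [0.07, -0.74, 0.15] [-0.01, -0.0, -0.02] rows 3
   -> [ 0.4966 -0.0751  0.2747]
```

arm_command --motion '[[[0.07,-0.74,0.15],[-0.01,0,-0.02],0.3],[[0.07,-0.74,0.15],[-0.01,0,-0.02],0.3],[[0.07,-0.74,0.15],[-0.01,0,-0.02],0.3],[[0.07,-0.74,0.15],[-0.01,0,-0.02],0.3]]'

```text
t: 44.35
tcp_pos: [0.4957, -0.0739, 0.2756]
tool_rot: [179.8, 20.0, -139.4]
contact_force: [-0.5, 0.5, 0.2]
finger_gap: 0.0554
```

Run:
```python
from kin import *
st(); save('wrist','w18')
g,M=pick([.584,0],-139.5,'A',.032); T=tcp(g,M)
plan([(T,M)])
```

```text
t 44.35 q [-12.6  15.1 -20.3  42.4  16.  -51.5] tcp [ 0.4957 -0.0739  0.2756] rot [ 179.8   20.  -139.4] F [-0.5  0.5  0.2] gap 0.0554
0 [0.01, -0.02, 1.0] [0.01, 0.0, 0.0] rows 4
   -> [ 0.5218 -0.0532  0.1816]
```

View pics/w18.png

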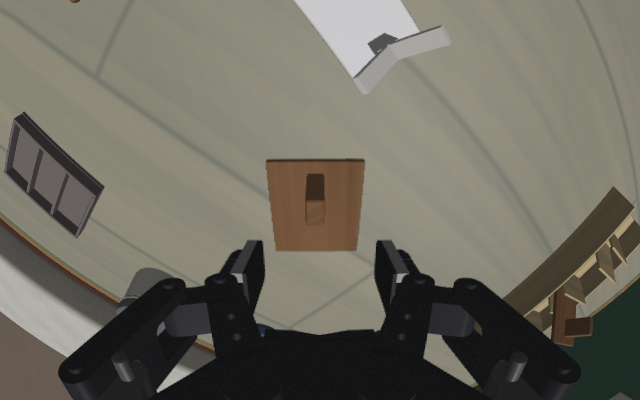

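arm_command --motion '[[[0,0,0.4],[0,0,0],0.3],[[0,-0.01,0.7],[0,0,0],0.3],[[0.01,-0.02,0.9],[0.01,0,0],0.3],[[0.01,-0.02,1],[0.01,0,0],0.3],[[0.01,-0.02,1],[0.01,0,0],0.3]]'

```text
t: 44.9
tcp_pos: [0.522, -0.0531, 0.1812]
tool_rot: [-179.9, 20.0, -139.4]
contact_force: [0.1, 0.3, 0.1]
finger_gap: 0.0557
```

arm_command --motion '[[[0,0,0],[0,0,0],-1],[[0,0,0],[0,0,0],-1],[[0,0,0],[0,0,0],-1],[[0,0,0],[0,0,0],-1],[[0,0,0],[0,0,0],-1],[[0,0,0],[0,0,0],-1],[[0,0,0],[0,0,0],-1]]' --squeeze 60

```text
t: 45.6
tcp_pos: [0.5236, -0.0547, 0.1835]
tool_rot: [-179.7, 20.2, -139.4]
contact_force: [-1.4, -1.3, 7.6]
finger_gap: 0.013
```

Run:
```python
from kin import *
st()
Rz=lambda a:R.from_euler('z',a,degrees=True).as_matrix()
s,p,Rm=pose()
Rp=ori(12.5,42,True)
w=[(p+np.array([-.03,0.01,.14]),Rm),(np.array([.36,.08,.34]),Rm@Rz(-60)),(tcp(placeG(1,.034,22,.0015,lift=.12),Rp),Rp)]
mplan(w);plan(w)
```

```text
t 45.60 q [ -9.7  24.5 -23.5  28.5  15.2 -48.4] tcp [ 0.5236 -0.0547  0.1835] rot [-179.7   20.2 -139.4] F [-1.4 -1.3  7.6] gap 0.0130
  q [ -9.  11. -18.  48.  15. -48.]
  q [  9.  -6. -33.  45.  10. -90.]
  q [  56.   -2.  -44.    9.  -30. -148.]
0 [-0.17, 0.13, -0.69] [0.0, 0.0, 0.0] rows 3
0 [-0.16, 0.13, -0.68] [0.0, 0.0, 0.0] rows 3
   -> [ 0.4937 -0.045   0.3233]
1 [0.07, 0.91, -0.12] [-0.0, -0.0, -1.0] rows 5
1 [-0.4, 0.82, -0.12] [-0.0, 0.0, -1.0] rows 5
   -> [0.3597 0.08   0.3403]
2 [-0.56, 0.11, 0.14] [0.15, 0.25, -0.78] rows 4
2 [-0.58, -0.12, 0.06] [0.14, 0.25, -0.78] rows 4
2 [-0.48, -0.34, 0.01] [0.15, 0.25, -0.77] rows 4
2 [-0.31, -0.5, -0.0] [0.14, 0.25, -0.78] rows 4
   -> [0.2883 0.3032 0.3129]
```

arm_command --motion '[[[-0.05,0.03,-0.2],[0,0,0],-1],[[-0.11,0.08,-0.45],[0,0,0],-1],[[-0.17,0.13,-0.69],[0,0,0],-1],[[-0.17,0.13,-0.69],[0,0,0],-1]]'

```text
t: 46.0
tcp_pos: [0.5095, -0.0497, 0.2561]
tool_rot: [-179.5, 20.3, -139.4]
contact_force: [0.2, 0.1, -1.0]
finger_gap: 0.0132
```

arm_command --motion '[[[-0.08,0.06,-0.35],[0,0,0],-1],[[-0.16,0.13,-0.68],[0,0,0],-1],[[-0.16,0.13,-0.68],[0,0,0],-1]]'

```text
t: 46.3
tcp_pos: [0.4947, -0.0449, 0.3258]
tool_rot: [-179.4, 20.4, -139.3]
contact_force: [1.3, -0.9, -0.9]
finger_gap: 0.0126
```

arm_command --motion '[[[0.07,0.91,-0.12],[0,0,-1],-1],[[0.07,0.91,-0.12],[0,0,-1],-1],[[0.07,0.91,-0.12],[0,0,-1],-1],[[0.07,0.91,-0.12],[0,0,-1],-1]]'

```text
t: 46.7
tcp_pos: [0.425, 0.0182, 0.329]
tool_rot: [-169.5, 17.1, -107.6]
contact_force: [-0.2, 0.4, -0.5]
finger_gap: 0.0129
```

arm_command --motion '[[[-0.4,0.82,-0.12],[0,0,-1],-1],[[-0.4,0.82,-0.12],[0,0,-1],-1],[[-0.4,0.82,-0.12],[0,0,-1],-1],[[-0.4,0.82,-0.12],[0,0,-1],-1]]'

```text
t: 47.1
tcp_pos: [0.3583, 0.0809, 0.3379]
tool_rot: [-162.4, 9.6, -77.6]
contact_force: [0.7, 0.1, -0.0]
finger_gap: 0.013
```

arm_command --motion '[[[-0.56,0.11,0.14],[0.15,0.25,-0.78],-1],[[-0.56,0.11,0.14],[0.15,0.25,-0.78],-1],[[-0.56,0.11,0.14],[0.15,0.25,-0.78],-1],[[-0.56,0.11,0.14],[0.15,0.25,-0.78],-1]]'

```text
t: 47.5
tcp_pos: [0.3404, 0.136, 0.3307]
tool_rot: [-157.2, -5.6, -58.6]
contact_force: [0.2, 0.1, -0.7]
finger_gap: 0.0128
```

arm_command --motion '[[[-0.58,-0.12,0.06],[0.14,0.25,-0.78],-1],[[-0.58,-0.12,0.06],[0.14,0.25,-0.78],-1],[[-0.58,-0.12,0.06],[0.14,0.25,-0.78],-1],[[-0.58,-0.12,0.06],[0.14,0.25,-0.78],-1]]'

```text
t: 47.9
tcp_pos: [0.3223, 0.1919, 0.3245]
tool_rot: [-157.5, -21.6, -39.6]
contact_force: [0.2, -0.7, -0.8]
finger_gap: 0.0131
```

Run:
```python
from kin import *
st()
Rp=ori(12.5,42,True)
w=[(tcp(placeG(1,.034,22,.0015,lift=.12),Rp),Rp)]
mplan(w);plan(w)
```

```text
t 47.90 q [  35.3   -7.9  -40.4   29.4  -13.2 -112.8] tcp [0.3223 0.1919 0.3245] rot [-157.5  -21.6  -39.6] F [ 0.2 -0.7 -0.8] gap 0.0131
  q [  56.   -2.  -44.    9.  -30. -148.]
0 [-0.47, -0.35, 0.01] [0.15, 0.26, -0.78] rows 4
0 [-0.3, -0.5, -0.02] [0.15, 0.26, -0.77] rows 4
   -> [0.2881 0.3032 0.3133]
```

arm_command --motion '[[[-0.47,-0.35,0.01],[0.15,0.26,-0.78],-1],[[-0.47,-0.35,0.01],[0.15,0.26,-0.78],-1],[[-0.47,-0.35,0.01],[0.15,0.26,-0.78],-1],[[-0.47,-0.35,0.01],[0.15,0.26,-0.78],-1]]'

```text
t: 48.3
tcp_pos: [0.3062, 0.2476, 0.3189]
tool_rot: [-164.0, -36.9, -17.4]
contact_force: [-0.8, -0.9, -0.9]
finger_gap: 0.013
```

arm_command --motion '[[[-0.3,-0.5,-0.02],[0.15,0.26,-0.77],-1],[[-0.3,-0.5,-0.02],[0.15,0.26,-0.77],-1],[[-0.3,-0.5,-0.02],[0.15,0.26,-0.77],-1],[[-0.3,-0.5,-0.02],[0.15,0.26,-0.77],-1],[[-0.3,-0.5,-0.02],[0.15,0.26,-0.77],-1]]'

```text
t: 48.8
tcp_pos: [0.2889, 0.3025, 0.314]
tool_rot: [-179.7, -48.1, 12.0]
contact_force: [-0.8, -0.3, -1.0]
finger_gap: 0.013
```

Run:
```python
from kin import *
st()
Rp=ori(12.5,42,True)
c,Mm,pts=plate(.034)
overlay('scene',save('scene','s15')[0],pts,'o1',360,90,450,180,6)
overlay('top',save('top','t17')[0],pts,'o2',90,190,190,290,5)
w=[(tcp(placeG(1,.034,22,.0015,lift=.06),Rp),Rp),(tcp(placeG(1,.034,22,.0015,lift=.015),Rp),Rp),(tcp(placeG(1,.034,22,.0015,lift=.0),Rp),Rp)]
mplan(w);plan(w)
```

```text
t 48.80 q [  55.4   -2.3  -44.     9.   -30.5 -147.9] tcp [0.2889 0.3025 0.314 ] rot [-179.7  -48.1   12. ] F [-0.8 -0.3 -1. ] gap 0.0130
  q [  58.    3.  -50.   -1.  -32. -146.]
  q [  60.    8.  -55.  -10.  -33. -143.]
  q [  61.   10.  -56.  -13.  -34. -143.]
0 [-0.58, -0.01, 0.21] [-0.0, -0.01, -0.01] rows 3
   -> [0.2664 0.299  0.2573]
1 [-0.42, 0.0, 0.15] [-0.0, 0.0, 0.0] rows 2
   -> [0.2498 0.2953 0.2161]
2 [-0.14, 0.0, 0.05] [-0.0, 0.0, 0.0] rows 2
   -> [0.2443 0.2941 0.2023]
```

View pics/o1.png

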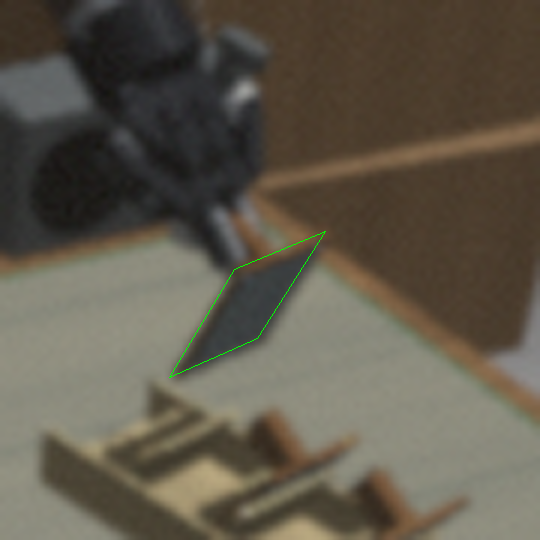

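View pics/o2.png

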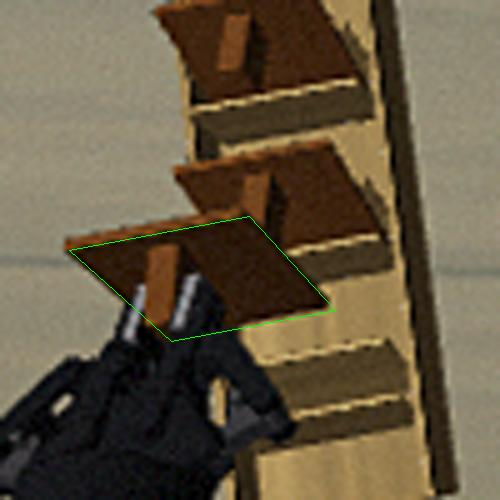

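arm_command --motion '[[[-0.2,0,0.07],[0,0,0],-1],[[-0.4,0,0.14],[0,0,0],-1],[[-0.58,-0.01,0.21],[0,-0.01,-0.01],-1],[[-0.58,-0.01,0.21],[0,-0.01,-0.01],-1]]'

```text
t: 49.3
tcp_pos: [0.2652, 0.2978, 0.2549]
tool_rot: [179.5, -47.7, 13.1]
contact_force: [0.3, -0.8, -2.2]
finger_gap: 0.0129
```

arm_command --motion '[[[-0.11,0,0.04],[0,0,0],-1],[[-0.22,0,0.08],[0,0,0],-1],[[-0.32,0,0.11],[0,0,0],-1],[[-0.42,0,0.15],[0,0,0],-1],[[-0.42,0,0.15],[0,0,0],-1]]'

```text
t: 49.8
tcp_pos: [0.2497, 0.2953, 0.2157]
tool_rot: [179.8, -48.0, 12.9]
contact_force: [0.0, -0.0, -1.3]
finger_gap: 0.0129
```

Run:
```python
from kin import *
st()
Rp=ori(12.5,42,True)
c,Mm,pts=plate(.034)
overlay('top',save('top','t18')[0],pts,'o2',90,190,190,290,5)
w=[(tcp(placeG(1,.034,22,.0015,lift=.0),Rp),Rp)]
plan(w)
```

```text
t 49.80 q [  60.5    8.1  -54.8   -9.6  -33.4 -143.7] tcp [0.2497 0.2953 0.2157] rot [179.8 -48.   12.9] F [ 0.  -0.  -1.3] gap 0.0129
0 [-0.15, 0.0, 0.05] [-0.0, -0.0, 0.01] rows 2
   -> [0.2439 0.2942 0.2019]
```

View pics/o2.png

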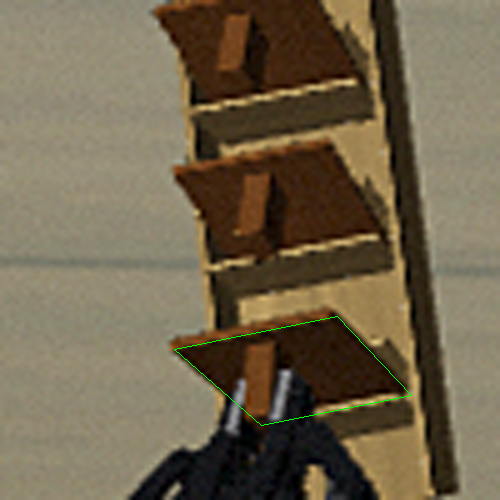

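arm_command --motion '[[[-0.05,0,0.02],[0,0,0],-1],[[-0.1,0,0.03],[0,0,0],-1],[[-0.14,0,0.05],[0,0,0.01],-1],[[-0.14,0,0.05],[0,0,0.01],-1]]'

```text
t: 50.25
tcp_pos: [0.2437, 0.2937, 0.2016]
tool_rot: [-180.0, -48.0, 12.6]
contact_force: [-0.2, -0.2, -1.8]
finger_gap: 0.013
```

arm_command --motion '[[[-0.02,0,0.01],[0,0,0],-1],[[-0.04,0,0.02],[0,0,0],-1],[[-0.05,0,0.02],[0,0,0],-1]]'

```text
t: 50.55
tcp_pos: [0.2435, 0.2942, 0.1993]
tool_rot: [-179.8, -48.5, 12.2]
contact_force: [-4.9, -6.0, 19.8]
finger_gap: 0.0133
```

arm_command --motion '[[[0.02,0,-0.01],[0,0,0],-1],[[0.02,0,-0.01],[0,0,0],-0.5],[[0.02,0,-0.01],[0,0,0],-0.2],[[0.02,0,-0.01],[0,0,0],0],[[0.02,0,-0.01],[0,0,0],0.2],[[0.02,0,-0.01],[0,0,0],0.2],[[0.02,0,-0.01],[0,0,0],0.2],[[0.02,0,-0.01],[0,0,0],0.2]]'

```text
t: 51.35
tcp_pos: [0.2428, 0.2938, 0.1992]
tool_rot: [-179.9, -48.0, 12.5]
contact_force: [-0.0, -0.4, -0.4]
finger_gap: 0.0511
```

Run:
```python
from kin import *
st()
s,p,Rm=pose()
w=[(p+[-.03,-.03,.075],ori(20,50,True)),(np.array([.28,.15,.35]),ori(28,60,True))]
mplan(w);plan(w)
```

```text
t 51.35 q [  61.4   10.6  -56.5  -13.3  -34.  -142.6] tcp [0.2428 0.2938 0.1992] rot [-179.9  -48.    12.5] F [-0.  -0.4 -0.4] gap 0.0511
  q [  60.   -8.  -53.   13.  -25. -147.]
  q [  28.  -18.  -43.   35.   -0. -180.]
0 [0.32, 0.23, -0.77] [0.17, -0.27, -0.18] rows 3
   -> [0.2129 0.2634 0.2745]
1 [0.34, 0.65, -0.21] [0.08, -0.16, -0.11] rows 3
1 [0.27, 0.65, -0.27] [0.07, -0.17, -0.11] rows 3
   -> [0.2795 0.1501 0.3502]
```

Run:
```python
from kin import *
s,p,Rm=pose()
w=[(p-.06*Rm[:,2]+.03*Rm[:,0],Rm),(np.array([.25,.2,.35]),ori(35,60,True))]
mplan(w);plan(w)
```

```text
q [  65.   -1.  -53.    4.  -36. -139.]
  q [  40.  -18.  -43.   35.   -2. -176.]
0 [0.3, -0.0, -0.6] [0.0, 0.0, 0.0] rows 3
   -> [0.2189 0.2884 0.2616]
1 [0.73, 0.93, -0.51] [0.47, -0.59, -0.58] rows 5
   -> [0.2498 0.1999 0.3499]
```

arm_command --motion '[[[0.05,0,-0.2],[0,0,0],0.2],[[0.15,0,-0.4],[0,0,0],0.2],[[0.3,0,-0.6],[0,0,0],0.2],[[0.3,0,-0.6],[0,0,0],0.2]]'

```text
t: 51.75
tcp_pos: [0.2191, 0.2895, 0.2646]
tool_rot: [-179.5, -48.3, 12.2]
contact_force: [0.1, 0.7, 0.9]
finger_gap: 0.0512
```

arm_command --motion '[[[0.73,0.93,-0.51],[0.47,-0.59,-0.58],0.2],[[0.73,0.93,-0.51],[0.47,-0.59,-0.58],0.2],[[0.73,0.93,-0.51],[0.47,-0.59,-0.58],0.2],[[0.73,0.93,-0.51],[0.47,-0.59,-0.58],0.2],[[0.73,0.93,-0.51],[0.47,-0.59,-0.58],0.2]]'

```text
t: 52.25
tcp_pos: [0.251, 0.1992, 0.3505]
tool_rot: [-179.9, -30.2, 34.6]
contact_force: [0.1, 0.3, 0.3]
finger_gap: 0.0508
```

Run:
```python
from kin import *
st()
im,d=save('scene','s16');crop(im,'s16',330,100,470,210,5.5);crop(im,'s17',150,180,310,260,5)
im,d=save('top','t19');crop(im,'t19',90,140,490,320,2)
crop(im,'t20',360,160,480,260,6); crop(im,'t21',110,170,200,300,4.5)
save('wrist','w19')
```

```text
t 52.25 q [  39.4  -18.1  -43.3   34.8   -2.3 -175.9] tcp [0.251  0.1992 0.3505] rot [-179.9  -30.2   34.6] F [0.1 0.3 0.3] gap 0.0508
```

View pics/s16.png

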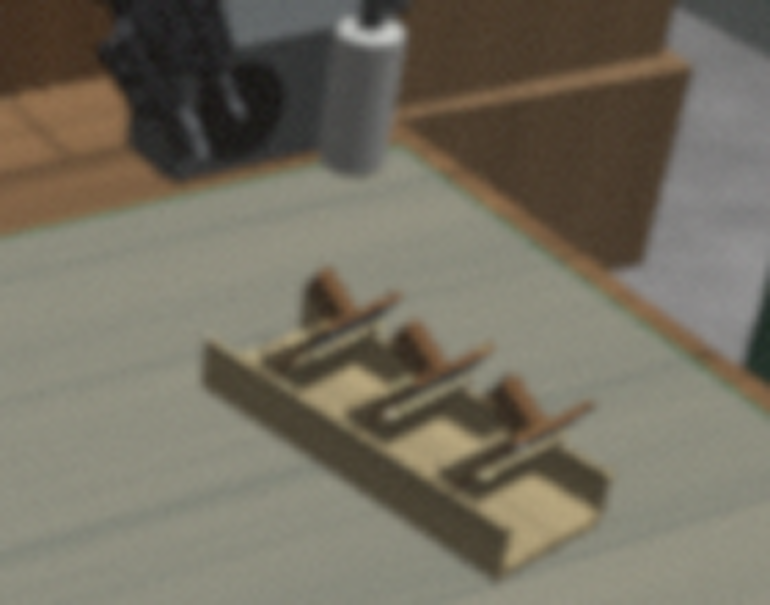

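View pics/s17.png

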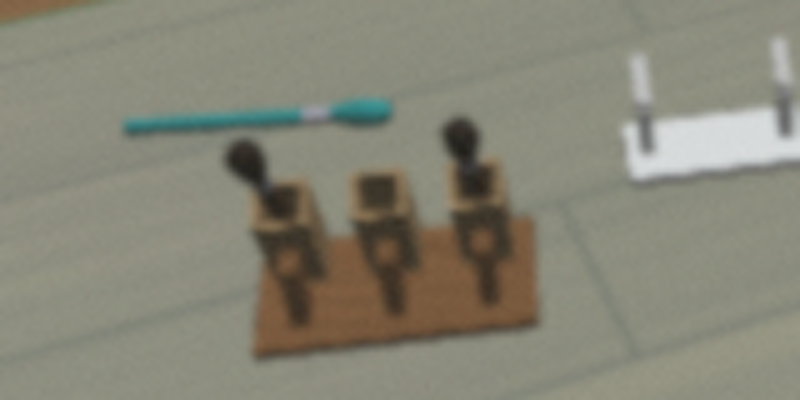

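View pics/t19.png

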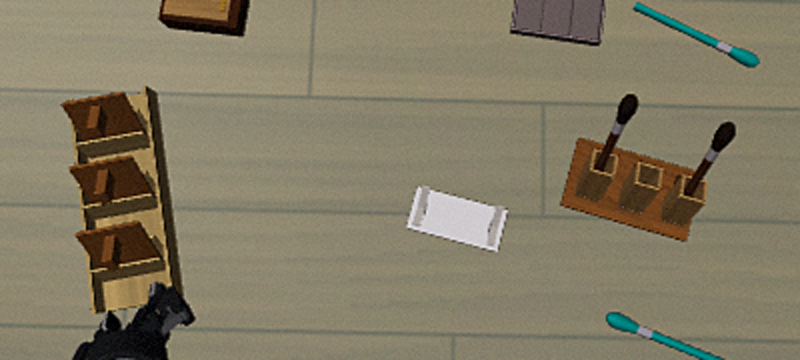

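View pics/t20.png

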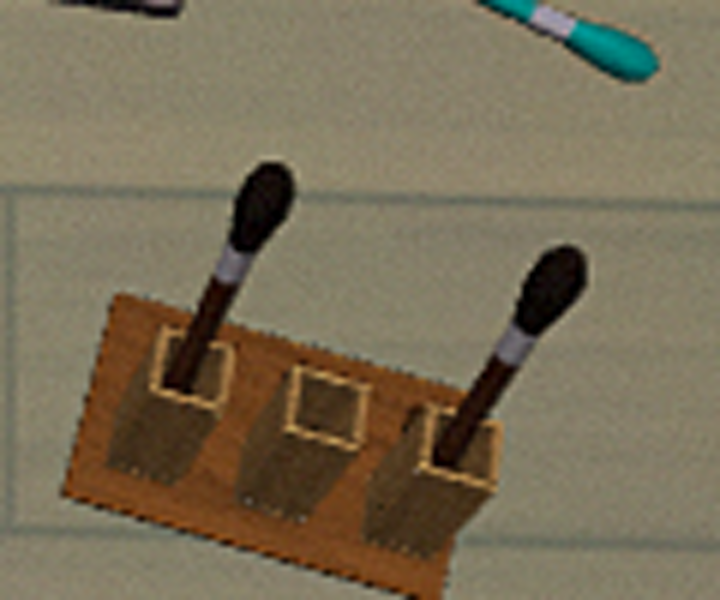

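View pics/t21.png

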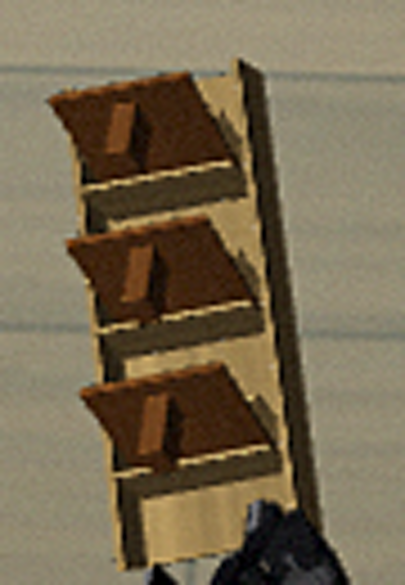

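View pics/w19.png

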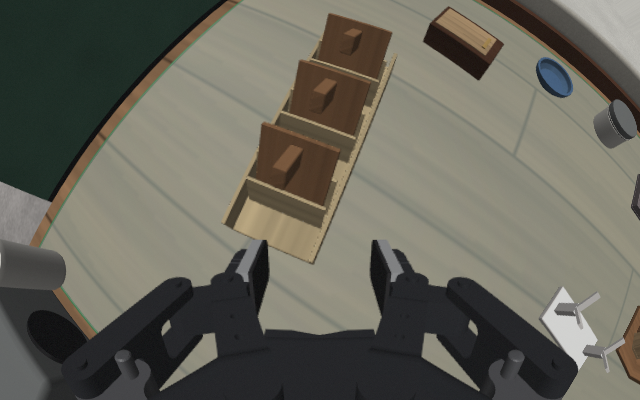

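Run:
```python
from kin import *
RY=np.array([-RX[1],RX[0],0]); t=np.radians(25)
im=cv2.imread('pics/top0.png') if 0 else cv2.imread('pics/t19.png')
a=save('top','t22')[0]; b=save('scene','s22')[0]
def dots(name,img,pts,out,x0,y0,x1,y1,s):
    q=cv2.resize(img[y0:y1,x0:x1,::-1],None,fx=s,fy=s,interpolation=cv2.INTER_CUBIC)
    for P in pts:
        u=((proj(name,P)-[x0,y0]+.5)*s).astype(int); cv2.circle(q,tuple(int(i) for i in u),2,(0,255,0),-1)
    cv2.imwrite(f'pics/{out}.png',q)
pts=[]
for sl in (1,2,3):
    foot=SLOT[sl]+RX*.0043+[0,0,.0013]; u=RX*np.sin(t)+np.array([0,0,np.cos(t)]); n=-RX*np.cos(t)+np.array([0,0,np.sin(t)])
    for y in (-.04,.04): pts.append(foot+.1*u+RY*y)
    pts.append(foot+.078*u+.043*n)
dots('top',a,pts,'d1',110,170,200,300,4.5); dots('scene',b,pts,'d2',360,140,450,200,7)
# brush tips from t20 (6x,360,160), s17 (5x,150,180)
print(tri((360+268/6,160+175/6),(150+460/5,180+128/5)),tri((360+562/6,160+262/6),(150+243/5,180+150/5)))
for k in 'LR':
    fl=RIM[k]-.075*PK
    for l in (22,25): print(k,l,fl+.195*np.array([np.sin(np.radians(l))*.97,-np.sin(np.radians(l))*.242,np.cos(np.radians(l))]))
```

```text
(array([ 0.5705, -0.3103,  0.1883]), np.float64(0.0004831721184811893)) (array([ 0.5383, -0.4267,  0.1875]), np.float64(0.00023871915450723803))
L 22 [ 0.551  -0.308   0.1998]
L 25 [ 0.56   -0.3102  0.1958]
R 22 [ 0.5206 -0.4245  0.1998]
R 25 [ 0.5296 -0.4267  0.1958]
```

View pics/d1.png

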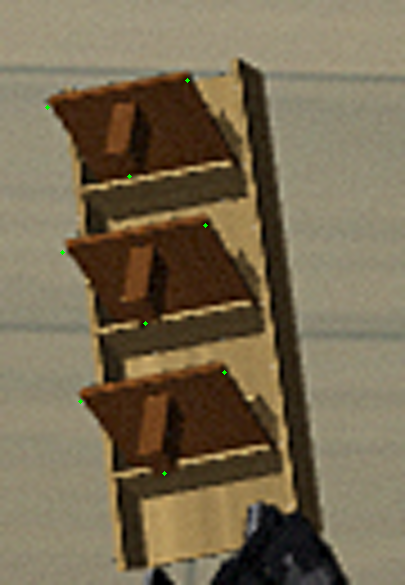

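View pics/d2.png

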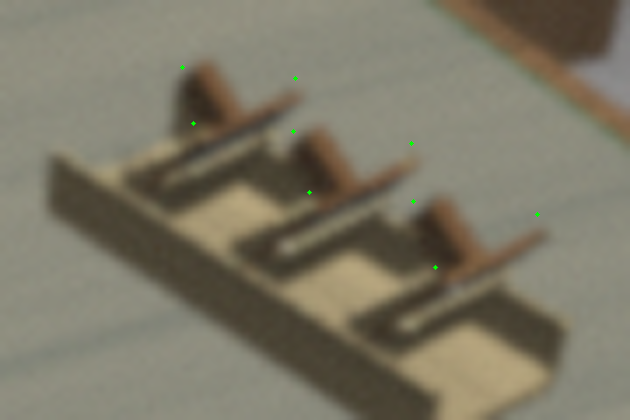

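Run:
```python
from kin import *
tp={3:(49,98),2:(67,243),1:(82,391)}; sc={3:(547,234),2:(419,161),1:(301,95)}
RY=np.array([-RX[1],RX[0],0])
for k in (3,2,1):
    P,e=tri((110+tp[k][0]/4.5,170+tp[k][1]/4.5),(360+sc[k][0]/7,140+sc[k][1]/7))
    d=P-SLOT[k]; print(k,P,e,'x %.4f y %.4f z %.4f'%(d@RX,d@RY,d[2]))
# z of plate regions from depth, top cam
W=cloud('top',np.load('pics/t22.npy'))
for k in (3,2,1):
    D=W-SLOT[k]; x=D@RX;y=D@RY;z=D[...,2]
    m=(np.abs(y-.028)<.01)&(z>.045)&(z<.12)&(x>-.01)&(x<.075)
    xx,zz=x[m],z[m]; A=np.polyfit(zz,xx,1); print(k,m.sum(),'tilt',np.degrees(np.arctan(A[0])),'x at floor',A[1],'zmax',zz.max(),'xmax',xx.max())
```

```text
3 [0.5666 0.4088 0.0921] 0.001607880439843047 x 0.0543 y 0.0430 z 0.0801
2 [0.4829 0.3898 0.0925] 0.0024635813348729643 x 0.0533 y 0.0420 z 0.0805
1 [0.3995 0.3723 0.0921] 0.0013215289129589755 x 0.0524 y 0.0429 z 0.0801
3 110 tilt 37.763797597992074 x at floor -0.015663146067139276 zmax 0.09074606585924486 xmax 0.05501800849351137
2 111 tilt 35.67443222620047 x at floor -0.011311863893448891 zmax 0.09097666850443001 xmax 0.05438894048925674
1 104 tilt 37.56672747444807 x at floor -0.015506289935167936 zmax 0.08957171224816479 xmax 0.054366628571965524
```

Run:
```python
from kin import *
s,p,Rm=pose()
im,d=save('wrist','w20')
P=optics.camera_params('wrist'); K=P['camera_matrix'];T=P['tool_from_camera']
v,u=np.mgrid[0:400,0:640]; x=(u-K[0,2])/K[0,0]; y=(v-K[1,2])/K[1,1]; r=np.hypot(x,y)
k=np.where(r>1e-6,np.tan(r)/np.maximum(r,1e-6),1)
C=np.stack([x*k*d,y*k*d,d],-1); Wt=C@T[:3,:3].T+T[:3,3]; W=Wt@Rm.T+p; W[d==0]=np.nan
print('table check',[W[a,b].round(4).tolist() for a,b in [(230,480),(120,200)]])
RY=np.array([-RX[1],RX[0],0])
for kx in (1,2,3):
    D=W-SLOT[kx]; X=D@RX;Y=D@RY;Z=D[...,2]
    m=((np.abs(np.abs(Y)-.025)<.012))&(Z>.045)&(Z<.078)&(X>0)&(X<.07)
    a=np.c_[X[m],Y[m],Z[m]]
    for _ in range(3):
        A=np.c_[a[:,1:],np.ones(len(a))]; c=np.linalg.lstsq(A,a[:,0],rcond=None)[0]; res=a[:,0]-A@c; a=a[np.abs(res)<2*res.std()]
    mm=(np.abs(Y)<.045)&(Z>.05)&(X>.0)&(X<.075)
    print(kx,len(a),'tilt %.1f'%np.degrees(np.arctan(c[1])),'back-face x at floor %.4f'%c[2],'skew %.3f'%c[0],'std %.4f'%res.std(),'top z',np.nanpercentile(Z[mm],98),'Y range',np.nanpercentile(Y[mm],[1,99]))
    # board edges
```

```text
table check [[0.4715, 0.1047, -0.0007], [0.3853, 0.4954, 0.0009]]
1 1266 tilt 32.7 back-face x at floor -0.0074 skew 0.005 std 0.0006 top z 0.09842539494381494 Y range [-0.0395  0.0391]
2 1214 tilt 32.7 back-face x at floor -0.0067 skew 0.006 std 0.0007 top z 0.09770442578624088 Y range [-0.0406  0.0378]
3 1049 tilt 32.7 back-face x at floor -0.0066 skew 0.004 std 0.0009 top z 0.09697753566246795 Y range [-0.0402  0.0387]
```

Run:
```python
from g import *
st(); print(robot.hand_in())
```

```text
t 52.55 q [  39.7  -18.1  -43.4   34.8   -2.3 -175.9] tcp [0.2492 0.2002 0.3489] rot [-180.  -30.   35.] F [ 0.1 -0.7 -0.1] gap 0.0513
the job is handed in; nothing more can be done
None
```

I turned both brushes and put them back handle-down in their own pockets, then stood all three mirrors in the rack. I handed in at t = 52.6 s, with the arm clear of everything. Only two brushes were there at the start; the middle pocket was empty.

- **Brushes:** each was pushed in until I felt the pocket floor. The last pictures show both bristles-up. For the left one, the measured tip is 194 mm from the estimated floor point, against a brush length of 195 mm. The right one I checked only by the floor contact and its matching tip height.
- **Mirrors:** one had been knocked about 33 mm aside during the run; I saw it and re-measured before picking it up. All three stand in slots 3, 2 and 1, grip end up, block on the robot side, and centred across the slot.
- **A check that disagreed:** I expected the mirrors to lie flat on the 25° rear boards, but the wrist depth puts all three at 32.7°. After I let go, each foot slid forward to the base of the front board, so the glass leans on the top edge of the rear board. I left them because all three had settled at the same angle. Putting them back flush would probably have let them slide again.
- **Everything else:** the dish, tub, bead box, tray and turquoise look-alikes were not touched. The highest force reading I saw was about 22 N, while seating the last mirror.

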